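# Lock the tasting samples in the combination drawer

### The arm

A 6-joint arm with a two-finger parallel gripper is mounted at the origin on the work surface. World frame = base frame: x ahead of the robot, y to its left, z up, the work surface at z = 0. Lengths are in m, angles in rad, forces in N, time in s.
With the tool pointing down it reaches from about 0.3 to 0.875 m from the base axis. Payload 6.4 kg.
Tool frame: the origin (TCP) lies between the finger pads; the fingertips stand 11 mm ahead of it and the grasp point (between the pads) lies 8 mm behind it (ctrl.tcp_to_tips is the y of the fingertips in the tool frame, in m); y points along the fingers, x is the direction in which the jaws open and shut, and the axes are right-handed (so a half turn about y gives the same grasp; the last joint's range is limited). The gripper opens to 85 mm and grips with 20 to 120 N. Pads are 22 mm wide; open, the fingers measure 114 mm over their backs; the gripper's body (76 mm by 85 mm) begins 54 mm behind the grasp point. The pads swing forward as they close: fully open they stand 13 mm farther back than shut.
Start: joints at [1.011, 0.181, 1.607, -0, 1.354, -0.206], TCP at [0.199, 0.539, 0.214] pointing down, gripper open.
Joint ranges: [-2.99, 2.99], [-0.89, 2.07], [0.3, 2.58], [-1.14, 4.28], [0, 2.63], [-3.12, 3.12]. Speed limits (rad/s): [2.57, 2.57, 3.01, 3.14, 3.14, 3.14].

### API

Orientations are given as a unit quaternion [w, x, y, z].
In Python, from bench import ctrl gives the robot as it stands.
- The arm moves only by the tool apply_moves, never from a script. Its argument "plan" is text: rows parted by semicolons, each of 7 numbers parted by spaces: the shift along the tool's x, y, z each as a share of 0.05 m, from -1 to 1, then the turn, a rotation vector about the tool's x, y, z each as a share of 0.12 rad, from -1 to 1, then the opening, from 0 (shut) to 1 (fully open). In form: dx dy dz wx wy wz claw; .... A call has exactly 5 rows; each row shifts and turns the commanded pose from where the row before left it, along the tool's axes as they then stand; what a row does not reach is not made up. A row lasts 1/10 s, in which the tool goes at most 50 mm and 8.59 degrees, less where a joint would pass 70% of its speed; a pose out of reach is approached as far as the arm can. A call with a number of a shift or a turn outside -1 to 1 is refused whole. A call with a gripper value outside its range is refused whole. The fingers move at their own pace and stop on an object; the grip force is fixed at half the most. Time passes only in rows, so rows that do not move let the fingers close, or fill a call up. It gives the time, the measured TCP pose, the force and the opening at its end, in the units of the state.
- ctrl.get_obs(): the state, without advancing time (a new reading comes with each control period).
- ctrl.camera(name): name is "scene" or "top" or "wrist"; returns the picture (384x512x3 uint8, red, green, blue); there is no depth.
- ctrl.get_calibration(name): a dict with "intrinsics" (3x3 intrinsics, pixels), "R" (3x3) and "t" (3): a world point X has camera coordinates R X + t. Camera axes: x right, y down, z forward; pixel columns grow to the right and rows downward; lengths in m; the calibration is good to about 2 mm. A picture is of the moment at which its call begins: read the wrist's pose just before it. get_calibration takes no time and is no camera call; for the wrist camera it gives the pose at the moment of the call.
- ctrl.hand_in(): hands the job in, once; it reports no verdict.
Trained networks look in the newest picture that a camera, given by its name, has taken for a name from the list of things; names that differ only in an ending like _2 or _b are one class to them, and where a whole thing is asked for, a point or a joint stands for the part that bears it (a point fixed in the world has none). Each returns a list of dicts, best first, with "score" (0 to 1); they miss things now and then, are a little off and sometimes report something else, mostly with a low value. They report only what shows in the picture. A call takes as long as a camera call. They do not tell look-alikes from the thing itself.
- ctrl.recognise(camera, target): "point" ([x, y, z] in m, in world coordinates, good to about 4 mm: the middle of the surface that is visible of it).
The state is a dict: "time_s": time; "q": joint angles; "dq": joint speeds; "joint_efforts": joint torques, N m; "eef_pos": TCP position; "eef_rot": TCP orientation; "wrist_force": force on the tool from outside, world axes, zero at the start; "torque": the same for the moment, N m; "opening": opening from 0.0 (shut) to 1.0 (fully open).
Only numpy, scipy, OpenCV 4.12 (cv2) and the standard library are available. Lean on these libraries where they do the work, as an engineer would, in place of code of your own. Each camera call takes 0.05 s, during which the arm holds its last target.

### The job

Open the combination drawer (left dial to 5, right dial to 2, then slide the bolt grip towards the dials and pull the drawer out) and put in it all the small sample stock standing about to its left: whichever are there of the little can, the miniature bottle, the small jar, the carton and the flat tin. Then shut the drawer fully, slide the bolt all the way back home, and turn both dials at least one number off the code; leave the full-size can, the bottles, the tape roll and the snack box where they stand.

Things in the scene. Friction and masses are not known exactly. Their poses are not given: they have to be found in the camera images.
- dial_left (a joint): Left dial (farther from the bolt), turning about a vertical axis on the drawer unit's deck. Radians = number x 0.785; numbers 0 to 7 run clockwise seen from above, 0 on the side away from the drawer front; grows clockwise. End stops at -0.15 and 5.65, so no passing from 7 to 0. Friction 0.05 N m. Code 5 = 3.93 rad, to about 0.12 rad. Cannot turn while the bolt is drawn.
- dial_right (a joint): Right dial (next to the bolt), same in every way as the left one. Code number 2 = 1.57 rad.
- bolt (a joint): Bolt slide: 0 = home (locks the shut drawer), 0.022 m = fully drawn. Slides sideways on the deck, towards the dials (+y of bolt_grip) to draw. Friction 2 N. Blocked unless both dials are on the code. The drawer moves only with the bolt drawn 18 mm or more, and cannot shut while the bolt is home.
- drawer (a joint): Drawer travel, 0 = shut, 0.16 m = fully out, towards the robot side (the -x axis of drawer_handle). Friction 2 N, stays where it is left.
- dial_left_grip (a point): Point on the left dial's axis, 34 mm above the deck, at gripping height. The knob is an upright bar 42 long x 13 wide, 8 to 47 mm above the deck, over a 42 mm disc. The bar lies along this point's x, which turns with the dial; +x is the end with the white pointer, at value 0 pointing to the unit's back. The dials are 92 mm apart.
- dial_right_grip (a point): The same point on the right dial.
- bolt_grip (a point): Point on the bolt's upright steel grip, 34 mm above the deck; the grip is 28 mm (x) x 13 mm (y), its top 48 mm above the deck. Moves with the bolt; 110 mm from the right dial when home. Axes: x from the drawer front to the unit's back, y left towards the dials. The fixed steel unit is 240 deep x 280 wide x 140 mm high.
- drawer_handle (a point): Grip point of the drawer's pull: an upright black bar 13 mm thick, 30 mm out from the drawer front, 98 mm above the table, the bar's top at 114 mm (deck at 140 mm). Pinch it from above across y. Axes as the unit's (x to the back, y left). Moves with the drawer.
- drawer_in (a point): Middle of the drawer front's inner face, on the inner floor (19 mm above the table). x to the back, y left, z up. Inside: x 0 to 0.2, y -0.122 to 0.122, clear height 81 mm. Fully out, x 0 to 0.144 is open above, the rest is under the deck. Front's top edge 78 mm above this floor, and a 16 mm wide steel strike 18 mm higher at y -0.11; side walls 55 mm high.
- mini_can_mid (a point): Little plain aluminium drink can, 50 mm diameter, 72 mm high. Origin at its centre, half-way up; z is its upright axis. May be absent (None).
- mini_bottle_mid (a point): Miniature amber glass bottle, 38 mm diameter, 76 mm high with its narrower neck and black cap (the full-width body is the lower half). Origin at its centre, half-way up; z is its upright axis. May be absent (None).
- jar_mid (a point): Small glass jar with steel lid, 48 mm diameter, 56 mm high. Origin at its centre, half-way up; z is its upright axis. May be absent (None).
- carton_mid (a point): Small cardboard carton with a paper band, 42 (x) x 50 (y) x 64 mm high. Origin at its centre, half-way up; z is its upright axis. May be absent (None).
- tin_mid (a point): Flat steel tin, 40 (x) x 52 (y) x 30 mm high. Origin at its centre, half-way up; z is its upright axis. May be absent (None).
- big_can_mid (a point): Full-size plain aluminium can, 66 mm diameter, 116 mm high, standing among the small stock; stays out. Origin at its centre.
- wine_bottle_mid (a point): Green wine bottle, 74 mm diameter, 290 mm high, to the right; leave alone. Origin at its centre.
- beer_bottle_a_mid (a point): Amber bottle, 62 mm diameter, 220 mm high, behind the small stock; leave alone. Origin at its centre.
- beer_bottle_b_mid (a point): A second such bottle, at the right; leave alone. Origin at its centre.
- tape_roll_mid (a point): Roll of packing tape lying flat, 96 mm diameter, 48 mm high, to the right; leave alone. Origin at its centre.
- snack_box_mid (a point): Cardboard box 70 x 100 x 50 mm high, to the right; leave alone. Origin at its centre.
There are look-alikes about, which are no part of the job. Leave any purple look-alike of the part that bears carton_mid alone. What is shaped like the part that bears tin_mid but pink or red is not meant.

How it is judged:
By the outcome, as a careful person would: the job done as asked, in the order asked, and still so for the second after the job is handed in, with the robot touching nothing.
Of mini_can, mini_bottle, jar, carton, tin only 2 to 4 are there at a start; the rules pass over those that are not, and their reading is None.
At some moment in a run one of jar, carton, tin may be knocked a few centimetres aside while the robot is not near it.
Once in a run the grip may slacken for a moment while it holds something.
It also fails if it takes over 210 s, if anything falls off the work surface, if the arm or the gripper's body presses on something with over 40 N, if the wrist force passes 120 N, or if a joint passes its speed limit or range.

## Working session

There is one attempt and no reset: what is moved stays moved. The work goes in short steps, Python scripts to look and compute and a tool call to move; the robot and the scene stay as the last step left them, time stands still between calls to the robot, and variables do not carry over. Pictures are saved under pics/ and viewed, and the job is handed in when it is done.

Besides the shell and the picture viewer there is one more tool, called after "Emit:" by a JSON object that holds its "name" and its "arguments". apply_moves: Moves the arm, as the interface text tells. Shift numbers are shares of 0.05 m and turn numbers shares of 0.12 rad, none past 1 either way. Its arguments: {"type":"object","properties":{"plan":{"type":"string"}},"required":["plan"]}

```bash
ls; mkdir -p pics; python3 - <<'E'
from bench import ctrl
import cv2
print(ctrl.get_obs())
for n in ["scene","top","wrist"]:
    im=ctrl.camera(n); cv2.imwrite(f"pics/{n}0.png",im[:,:,::-1]); print(n,ctrl.get_calibration(n))
E
```

```text
pics
{'time_s': 0.0, 'q': array([ 1.01069807e+00,  1.81502990e-01,  1.60804766e+00, -2.80516802e-05,
        1.35381078e+00, -2.06286550e-01]), 'dq': array([-0.00179141, -0.00161439, -0.00104059, -0.0005922 , -0.00070876,
       -0.00122084]), 'joint_efforts': array([-2.91024753e-04, -4.44876087e+01, -3.51329720e+01, -4.59074054e-04,
        9.27519141e-03,  2.06631205e-05]), 'eef_pos': array([0.19888052, 0.53886581, 0.21298642]), 'eef_rot': array([-0.57993359,  0.580441  ,  0.40363411, -0.40477745]), 'wrist_force': array([-0.60628797,  0.1314481 ,  0.88489702]), 'torque': array([-0.01806198, -0.01168882,  0.03881697]), 'opening': 0.9989862822900528}
scene {'intrinsics': array([[435.43892467,   0.        , 259.4170093 ],
       [  0.        , 435.43892467, 191.11555284],
       [  0.        ,   0.        ,   1.        ]]), 'R': array([[-0.85603245,  0.51640388,  0.02314032],
       [ 0.26748253,  0.48081837, -0.83502502],
       [-0.44233645, -0.70861889, -0.54972514]]), 't': array([ 0.45038517, -0.05435991,  1.96931996])}
top {'intrinsics': array([[384.21561748,   0.        , 252.53461889],
       [  0.        , 384.21561748, 189.46819437],
       [  0.        ,   0.        ,   1.        ]]), 'R': array([[ 0.02485044, -0.9996893 ,  0.00193965],
       [-0.97669628, -0.02469254, -0.21320095],
       [ 0.2131826 ,  0.00340369, -0.97700644]]), 't': array([0.0012085 , 0.58296937, 1.14029898])}
wrist {'intrinsics': array([[297.09044025,   0.        , 259.32907458],
       [  0.        , 297.09044025, 194.57129183],
       [  0.        ,   0.        ,   1.        ]]), 'R': array([[ 0.34638668,  0.93809105, -0.00120392],
       [ 0.89805187, -0.33123087,  0.2894632 ],
       [ 0.27114406, -0.10134739, -0.95718839]]), 't': array([-0.57451877, -0.03703061,  0.38053567])}
```

View pics/scene0.png

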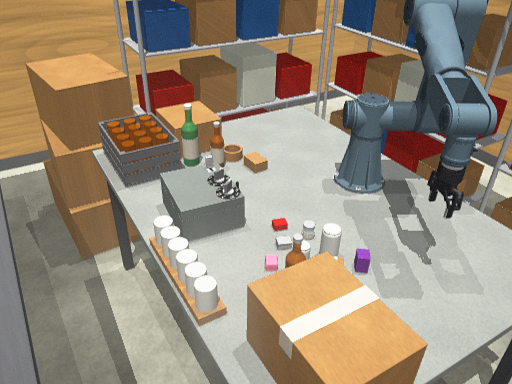

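View pics/top0.png

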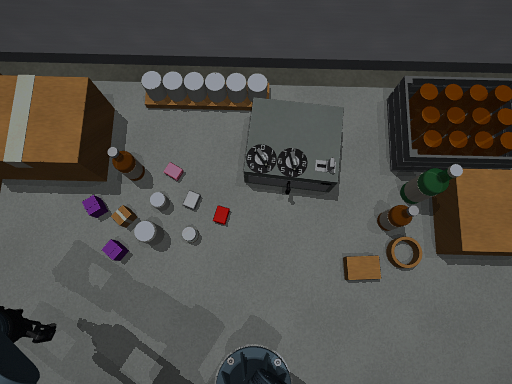

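View pics/wrist0.png

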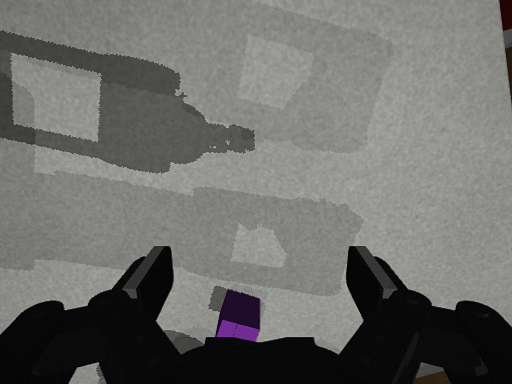

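```bash
python3 - <<'E'
from bench import ctrl
import cv2,numpy as np
im=cv2.imread("pics/top0.png")
cv2.imwrite("pics/c1.png",cv2.resize(im[140:270,70:240],None,fx=4.5,fy=4.5,interpolation=cv2.INTER_CUBIC))
cv2.imwrite("pics/c2.png",cv2.resize(im[90:205,235:355],None,fx=5,fy=5,interpolation=cv2.INTER_CUBIC))
c=ctrl.get_calibration("top")
def px(p):
    q=c["intrinsics"]@(c["R"]@np.array(p)+c["t"]); return (q[:2]/q[2]).round(0)
for n in "mini_can_mid mini_bottle_mid jar_mid carton_mid tin_mid big_can_mid dial_left_grip dial_right_grip bolt_grip drawer_handle drawer_in beer_bottle_a_mid".split():
    r=ctrl.recognise("top",n)
    print(n,[(np.round(d["point"],3).tolist(),round(d["score"],2),px(d["point"]).tolist()) for d in r[:4]])
E
```

```text
mini_can_mid [([0.537, 0.304, 0.074], 0.55, [159.0, 201.0]), ([0.649, -0.093, 0.156], 0.48, [290.0, 161.0]), ([0.636, 0.395, 0.14], 0.42, [125.0, 163.0])]
mini_bottle_mid []
jar_mid [([0.439, 0.204, 0.059], 0.78, [190.0, 234.0])]
carton_mid [([0.381, 0.436, 0.066], 0.84, [112.0, 251.0]), ([0.515, 0.507, 0.064], 0.8, [93.0, 207.0]), ([0.49, 0.414, 0.063], 0.7, [123.0, 216.0]), ([0.635, -0.206, 0.182], 0.55, [331.0, 164.0])]
tin_mid [([0.506, 0.111, 0.03], 0.71, [222.0, 215.0]), ([0.546, 0.212, 0.029], 0.66, [191.0, 202.0]), ([0.643, 0.275, 0.032], 0.61, [173.0, 171.0])]
big_can_mid [([0.43, 0.31, 0.114], 0.78, [150.0, 234.0]), ([0.654, -0.001, 0.163], 0.28, [259.0, 159.0])]
dial_left_grip [([0.654, -0.005, 0.166], 0.74, [260.0, 158.0])]
dial_right_grip [([0.648, -0.094, 0.155], 0.47, [291.0, 162.0]), ([0.654, -0.004, 0.161], 0.19, [260.0, 159.0])]
bolt_grip [([0.588, -0.479, 0.182], 0.67, [427.0, 183.0]), ([0.634, -0.208, 0.184], 0.43, [332.0, 165.0])]
drawer_handle [([0.604, -0.091, 0.068], 0.65, [287.0, 183.0]), ([0.65, -0.094, 0.154], 0.58, [291.0, 162.0]), ([0.634, 0.396, 0.141], 0.44, [125.0, 164.0]), ([0.398, -0.462, 0.045], 0.26, [407.0, 253.0])]
drawer_in [([0.606, -0.091, 0.062], 0.68, [287.0, 183.0])]
beer_bottle_a_mid [([0.54, 0.304, 0.074], 0.53, [159.0, 200.0])]
```

View pics/c1.png

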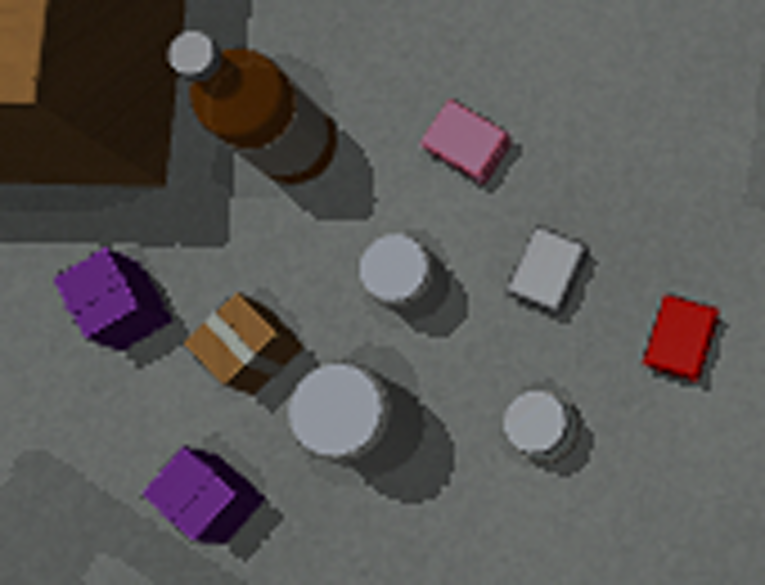

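View pics/c2.png

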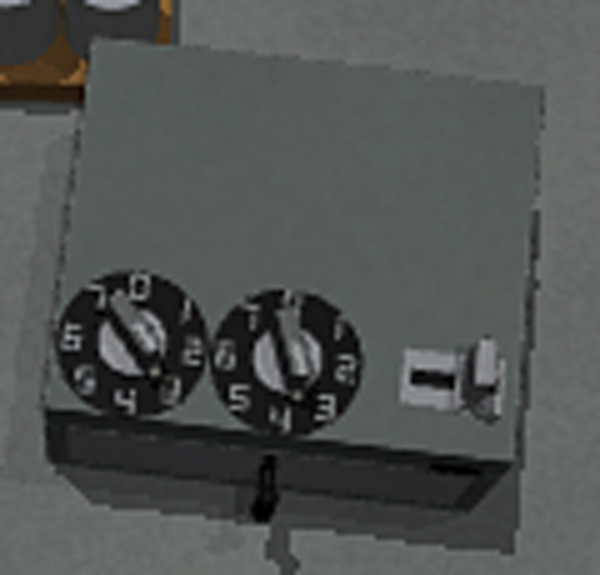

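```bash
cat > h.py <<'E'
from bench import ctrl
import cv2,numpy as np
from scipy.spatial.transform import Rotation as Ro
def cal(n): return ctrl.get_calibration(n)
def px(c,p):
    q=c["intrinsics"]@(c["R"]@np.array(p,float)+c["t"]); return q[:2]/q[2]
def un(c,uv,z):
    d=c["R"].T@np.linalg.solve(c["intrinsics"],np.array([uv[0],uv[1],1.0])); o=-c["R"].T@c["t"]
    return o+d*(z-o[2])/d[2]
def pose():
    o=ctrl.get_obs(); q=o["eef_rot"]; return np.array(o["eef_pos"]),Ro.from_quat([q[1],q[2],q[3],q[0]]),o
def Rdown(yaw):  # tool x at yaw in world, tool y down
    x=np.array([np.cos(yaw),np.sin(yaw),0]); y=np.array([0,0,-1.]); return Ro.from_matrix(np.stack([x,y,np.cross(x,y)],1))
def yawof(R): x=R.as_matrix()[:,0]; return np.arctan2(x[1],x[0])
def rows(way,claw,n5=True,settle=1):
    """way: list of (pos,yaw|None[,claw[,maxstep]]) ; prints calls of 5 rows"""
    p,R,o=pose(); out=[]
    for w in way:
        tp=np.array(w[0],float); tR=Rdown(w[1]) if w[1] is not None else R
        cl=w[2] if len(w)>2 else claw; st=w[3] if len(w)>3 else 0.048
        rv=(R.inv()*tR).as_rotvec()
        n=int(max(1,np.ceil(np.linalg.norm(tp-p)/st),np.ceil(np.linalg.norm(rv)/0.118)))
        for k in range(n):
            a=tp-p if k==n-1 else (tp-p)/(n-k)
            s=R.inv().apply(a)/0.05; s=np.round(s,2)
            rvk=(R.inv()*tR).as_rotvec()/(n-k)/0.12; rvk=np.round(rvk,2)
            out.append(" ".join(f"{v:g}" for v in list(s)+list(rvk))+f" {cl:g}")
            p=p+R.apply(s*0.05); R=R*Ro.from_rotvec(rvk*0.12)
        claw=cl
    out+=["0 0 0 0 0 0 %g"%claw]*settle
    while len(out)%5: out.append("0 0 0 0 0 0 %g"%claw)
    for i in range(0,len(out),5): print("; ".join(out[i:i+5]))
def st():
    p,R,o=pose(); print("t",round(o["time_s"],2),"pos",p.round(4),"yaw",round(yawof(R),3),"tilt",np.round(R.as_matrix()[2,:],3),"F",np.round(o["wrist_force"],1),"T",np.round(o["torque"],2),"open",round(o["opening"],3),"q",np.round(o["q"],2))
def snap(n,name,crop=None,s=1):
    im=ctrl.camera(n)[:,:,::-1]; c=cal(n); 
    if crop: im=im[crop[1]:crop[3],crop[0]:crop[2]]
    im=np.ascontiguousarray(im)
    if s!=1: im=cv2.resize(im,None,fx=s,fy=s,interpolation=cv2.INTER_CUBIC)
    cv2.imwrite("pics/"+name+".png",im); return c
def rec(n,*ts):
    c=cal(n)
    for t in ts:
        print(t,[(np.round(d["point"],4).tolist(),round(d["score"],2),px(c,d["point"]).round(0).tolist()) for d in ctrl.recognise(n,t)[:4]])
E
python3 - <<'E'
from h import *
st()
c=cal("top")
P={}
for k,v in dict(BL=(95,38),BR=(545,88),FL=(45,408),FR=(515,460)).items():
    P[k]=un(c,(235+v[0]/5,90+v[1]/5),0.14); print(k,P[k].round(4))
for a,b in (("FR","FL"),("BR","BL"),("FL","BL"),("FR","BR")):
    d=P[b]-P[a]; print(a,b,np.linalg.norm(d).round(3),np.arctan2(d[1],d[0]).round(3))
p,R,o=pose(); w=cal("wrist"); print("cam in tool",R.inv().apply(-w["R"].T@w["t"]-p), "fwd",R.inv().apply(w["R"][2]))
# object tops
for k,(uv,z) in dict(can=((70+395/4.5,140+268/4.5),.072),jar=((70+535/4.5,140+421/4.5),.056),big=((70+336/4.5,140+410/4.5),.116)).items(): print(k,un(c,uv,z).round(4))
for k,L,z in (("tin",[(543,226),(588,243),(555,309),(508,291)],.03),("carton",[(237,293),(278,334),(236,387),(186,343)],.064)):
    Q=np.array([un(c,(70+a/4.5,140+b/4.5),z) for a,b in L]); print(k,Q.mean(0).round(4)); 
    for i in range(4):
        d=Q[(i+1)%4]-Q[i]; print(np.linalg.norm(d).round(3),np.arctan2(d[1],d[0]).round(3))
E
```

```text
t 0.75 pos [0.1992 0.5394 0.2139] yaw 1.217 tilt [ 0. -1.  0.] F [-0.3 -0.4  0.4] T [ 0.07 -0.02  0.11] open 0.999 q [ 1.01  0.18  1.61  0.    1.35 -0.21]
BL [0.8562 0.0182 0.14  ]
BR [ 0.8302 -0.2588  0.14  ]
FL [0.6193 0.0421 0.14  ]
FR [ 0.5947 -0.2351  0.14  ]
FR FL 0.278 1.482
BR BL 0.278 1.477
FL BL 0.238 -0.1
FR BR 0.237 -0.1
cam in tool [ 0.00019195 -0.16107773  0.07468577] fwd [ 1.49453181e-04  9.57105799e-01 -2.89738619e-01]
can [0.5415 0.3075 0.072 ]
jar [0.4407 0.2078 0.056 ]
big [0.4388 0.3273 0.116 ]
tin [0.5526 0.2091 0.03  ]
0.035 -1.91
0.052 2.735
0.036 1.23
0.053 -0.432
carton [0.4907 0.4157 0.064 ]
0.041 -2.303
0.045 2.544
0.047 0.903
0.047 -0.726
```

```bash
python3 - <<'E'
from h import *
rows([([0.22,0.52,0.34],1.3),([0.62,-0.09,0.34],1.477)],1)
E
```

```text
-0.07 -0.84 -0.17 -0 -0.23 0 1; -0.08 -0.84 -0.18 0 -0.23 0 1; -0.08 -0.84 -0.17 0 -0.23 0 1; -0.6 -0 -0.69 0 -0.09 0 1; -0.61 -0 -0.68 0 -0.09 0 1
-0.62 -0 -0.67 0 -0.09 0 1; -0.62 -0 -0.67 0 -0.09 0 1; -0.63 -0 -0.66 0 -0.09 0 1; -0.64 -0 -0.65 0 -0.09 0 1; -0.64 -0 -0.64 0 -0.09 0 1
-0.65 -0 -0.64 0 -0.09 0 1; -0.66 -0 -0.63 0 -0.09 0 1; -0.66 -0 -0.62 0 -0.1 0 1; -0.67 -0 -0.62 0 -0.09 0 1; -0.68 -0 -0.61 0 -0.1 0 1
-0.69 -0 -0.6 0 -0.09 0 1; -0.69 -0 -0.59 0 -0.1 0 1; -0.7 -0 -0.59 0 -0.09 0 1; -0.71 -0 -0.57 0 -0.1 0 1; 0 0 0 0 0 0 1
```

Emit:
{"name": "apply_moves", "arguments": {"plan": "-0.07 -0.84 -0.17 0 -0.23 0 1; -0.08 -0.84 -0.18 0 -0.23 0 1; -0.08 -0.84 -0.17 0 -0.23 0 1; -0.6 0 -0.69 0 -0.09 0 1; -0.61 0 -0.68 0 -0.09 0 1"}}

```text
time_s: 1.25
eef_pos: [0.2711, 0.4438, 0.3419]
eef_rot: [0.558, -0.558, -0.436, 0.433]
wrist_force: [-0.4, 0.0, -0.4]
opening: 0.995
```

Emit:
{"name": "apply_moves", "arguments": {"plan": "-0.62 0 -0.67 0 -0.09 0 1; -0.62 0 -0.67 0 -0.09 0 1; -0.63 0 -0.66 0 -0.09 0 1; -0.64 0 -0.65 0 -0.09 0 1; -0.64 0 -0.64 0 -0.09 0 1"}}

```text
time_s: 1.75
eef_pos: [0.3957, 0.2516, 0.3402]
eef_rot: [-0.546, 0.546, 0.449, -0.449]
wrist_force: [1.0, 0.3, 0.7]
opening: 0.998
```

Emit:
{"name": "apply_moves", "arguments": {"plan": "-0.65 0 -0.64 0 -0.09 0 1; -0.66 0 -0.63 0 -0.09 0 1; -0.66 0 -0.62 0 -0.1 0 1; -0.67 0 -0.62 0 -0.09 0 1; -0.68 0 -0.61 0 -0.1 0 1"}}

```text
time_s: 2.25
eef_pos: [0.5209, 0.061, 0.3401]
eef_rot: [-0.533, 0.534, 0.464, -0.464]
wrist_force: [-0.4, 0.9, 0.1]
opening: 0.999
```

Emit:
{"name": "apply_moves", "arguments": {"plan": "-0.69 0 -0.6 0 -0.09 0 1; -0.69 0 -0.59 0 -0.1 0 1; -0.7 0 -0.59 0 -0.09 0 1; -0.71 0 -0.57 0 -0.1 0 1; 0 0 0 0 0 0 1"}}

```text
time_s: 2.75
eef_pos: [0.6212, -0.0952, 0.3379]
eef_rot: [0.524, -0.524, -0.474, 0.476]
wrist_force: [0.7, -0.1, -0.8]
opening: 0.999
```

```bash
python3 - <<'E'
from h import *
st()
c=snap("wrist","w1",s=1.5)
rec("wrist","dial_left_grip","dial_right_grip","bolt_grip","drawer_handle")
np.savez("pics/w1.npz",**c)
E
```

```text
t 2.75 pos [ 0.6212 -0.0952  0.3379] yaw 1.473 tilt [-0.001 -1.     0.002] F [ 0.7 -0.1 -0.8] T [0.01 0.09 0.03] open 0.999 q [-0.34  0.23  1.3  -0.    1.61 -1.81]
dial_left_grip [([0.6504, -0.0115, 0.1499], 0.94, [327.0, 188.0])]
dial_right_grip [([0.6486, -0.0961, 0.1602], 0.62, [258.0, 195.0])]
bolt_grip [([0.639, -0.2005, 0.1752], 0.67, [167.0, 200.0])]
drawer_handle [([0.6047, -0.0924, 0.0701], 0.98, [258.0, 148.0])]
```

View pics/w1.png

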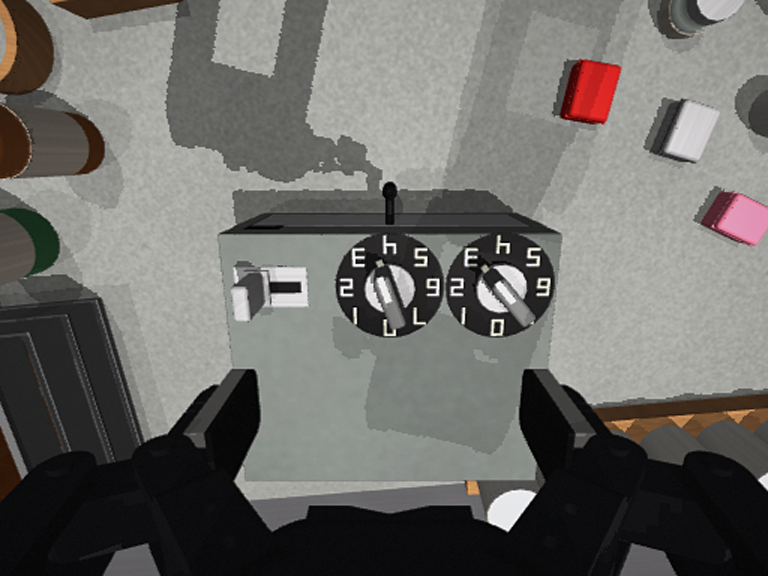

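```bash
python3 - <<'E'
from h import *
snap("wrist","w1z",crop=(215,150,375,230),s=5)
E
```

```text
(no output)
```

View pics/w1z.png

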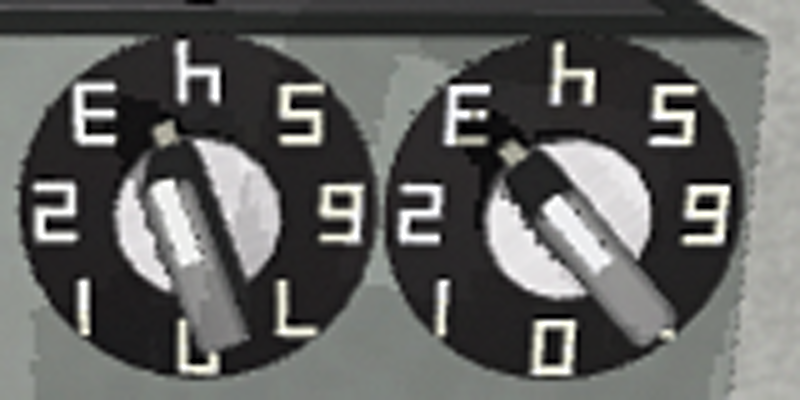

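```bash
python3 - <<'E'
from h import *
c=cal("wrist")
f=lambda x,y,z: un(c,(215+x/5-.4,150+y/5-.4),z)
for n,uv in (("R",(197,207)),("L",(563,207))):
    print(n,"ring",f(*uv,.14).round(4))
print("R disc",f(198,219,.148).round(4),"L disc",f(568,219,.148).round(4))
d=f(563,207,.14)-f(197,207,.14); print("sep",np.linalg.norm(d),"unit yaw",np.arctan2(d[1],d[0])-np.pi/2)
for n,a,b in (("R",(148,185),(200,350)),("R",(185,150),(248,335)),("L",(540,200),(640,340)),("L",(545,150),(678,320)),):
    A,B=f(*a,.187),f(*b,.187); print(n,A.round(4),B.round(4),np.linalg.norm(A-B).round(4),"yaw ptr",np.arctan2(*(A-B)[1::-1]))
# bolt corners in w1 1.5x : top face
for uv in ((233,290),(250,290),(248,320),(233,320)): print("bolt top",un(c,(uv[0]/1.5,uv[1]/1.5),.188).round(4))
for k,uv in dict(FL=(561,234),FR=(219,234),BR=(245,481),BL=(537,481)).items(): print(k,un(c,(uv[0]/1.5,uv[1]/1.5),.14).round(4))
E
```

```text
R ring [ 0.649  -0.0977  0.14  ]
L ring [ 0.6575 -0.0054  0.14  ]
R disc [ 0.6498 -0.0974  0.148 ] L disc [ 0.6582 -0.0059  0.148 ]
sep 0.09275089488815949 unit yaw -0.09186894885253283
R [ 0.6295 -0.1058  0.187 ] [ 0.6692 -0.0982  0.187 ] 0.0404 yaw ptr -2.951856809995675
R [ 0.6224 -0.097   0.187 ] [ 0.6666 -0.0871  0.187 ] 0.0453 yaw ptr -2.92072108449771
L [ 0.6408 -0.0203  0.187 ] [0.6759 0.0013 0.187 ] 0.0412 yaw ptr -2.5906509479411235
L [ 0.6296 -0.0188  0.187 ] [0.6719 0.0099 0.187 ] 0.0511 yaw ptr -2.544840307962186
bolt top [ 0.6279 -0.204   0.188 ]
bolt top [ 0.629  -0.1916  0.188 ]
bolt top [ 0.6521 -0.1974  0.188 ]
bolt top [ 0.651  -0.2086  0.188 ]
FL [0.6181 0.0528 0.14  ]
FR [ 0.5925 -0.225   0.14  ]
BR [ 0.833  -0.2486  0.14  ]
BL [0.8591 0.0343 0.14  ]
```

```bash
python3 - <<'E'
from h import *
rows([([0.657,-0.006,0.24],2.14,0.6),([0.657,-0.006,0.168],2.14,0.6,0.03)],.6,settle=2)
E
```

```text
0.29 0.34 -0.1 0 -0.92 -0 0.6; 0.27 0.33 -0.13 0 -0.92 -0 0.6; 0.26 0.34 -0.16 0 -0.92 -0 0.6; 0.24 0.33 -0.19 0 -0.92 -0 0.6; 0.21 0.34 -0.21 0 -0.91 -0 0.6
0.19 0.33 -0.23 0 -0.92 -0 0.6; 0 0.48 -0 0 0 -0 0.6; 0 0.48 -0 0 0 -0 0.6; 0.01 0.48 -0 0 0 -0 0.6; 0 0 0 0 0 0 0.6
0 0 0 0 0 0 0.6; 0 0 0 0 0 0 0.6; 0 0 0 0 0 0 0.6; 0 0 0 0 0 0 0.6; 0 0 0 0 0 0 0.6
```

Emit:
{"name": "apply_moves", "arguments": {"plan": "0.29 0.34 -0.1 0 -0.92 0 0.6; 0.27 0.33 -0.13 0 -0.92 0 0.6; 0.26 0.34 -0.16 0 -0.92 0 0.6; 0.24 0.33 -0.19 0 -0.92 0 0.6; 0.21 0.34 -0.21 0 -0.91 0 0.6"}}

```text
time_s: 3.55
eef_pos: [0.6512, -0.0192, 0.2562]
eef_rot: [-0.371, 0.372, 0.602, -0.601]
wrist_force: [0.6, -0.0, 0.8]
opening: 0.597
```

Emit:
{"name": "apply_moves", "arguments": {"plan": "0.19 0.33 -0.23 0 -0.92 0 0.6; 0 0 0 0 0 0 0.6; 0 0 0 0 0 0 0.6; 0 0 0 0 0 0 0.6; 0 0 0 0 0 0 0.6"}}

```text
time_s: 4.05
eef_pos: [0.6578, -0.0082, 0.241]
eef_rot: [-0.34, 0.341, 0.62, -0.62]
wrist_force: [-0.5, 0.3, 1.0]
opening: 0.6
```

```bash
python3 - <<'E'
from h import *
st()
c=snap("wrist","w2",s=1.5)
for p in ([.657,-.006,.148],[.657,-.006,.187],[.649,-.0975,.187],[.639,-.207,.188]): print(px(c,p)*1.5)
rows([([0.657,-0.006,0.168],2.14,0.6,0.03)],.6,settle=2)
E
```

```text
t 4.05 pos [ 0.6578 -0.0082  0.241 ] yaw 2.137 tilt [-0.002 -1.    -0.002] F [-0.5  0.3  1. ] T [-0.05 -0.01  0.06] open 0.6 q [-0.19  0.34  1.35 -0.    1.44 -2.33]
[391.7919823  288.22641884]
[392.16030958 309.90276126]
[238.43929095 198.46532008]
[18.85643306 38.861366  ]
0.02 0.49 -0 0 -0.01 -0 0.6; 0.01 0.48 -0 0.01 -0.01 -0.01 0.6; 0.02 0.49 -0.01 0 -0.01 -0 0.6; 0 0 0 0 0 0 0.6; 0 0 0 0 0 0 0.6
```

View pics/w2.png

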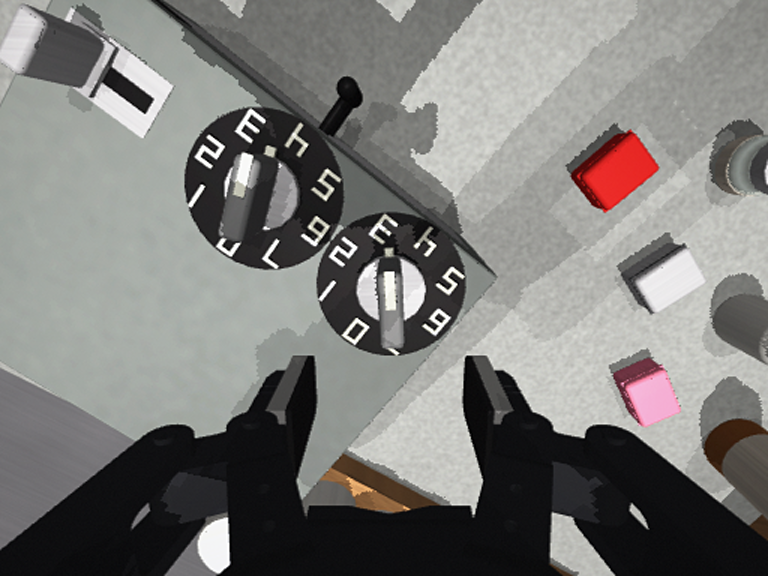

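Emit:
{"name": "apply_moves", "arguments": {"plan": "0.02 0.49 0 0 -0.01 0 0.6; 0.01 0.48 0 0 -0.01 0 0.6; 0.02 0.49 -0.01 0 -0.01 0 0.6; 0 0 0 0 0 0 0.6; 0 0 0 0 0 0 0"}}

```text
time_s: 4.6
eef_pos: [0.6566, -0.0056, 0.167]
eef_rot: [0.339, -0.339, -0.62, 0.621]
wrist_force: [-0.7, -0.3, 0.1]
opening: 0.442
```

Emit:
{"name": "apply_moves", "arguments": {"plan": "0 0 0 0 0 0 0; 0 0 0 0 0 0 0; 0 0 0 0 0 0 0; 0 0 0 0 0 0 0; 0 0 0 0 0 0 0"}}

```text
time_s: 5.1
eef_pos: [0.6585, -0.0068, 0.169]
eef_rot: [-0.337, 0.341, 0.621, -0.62]
wrist_force: [2.3, -4.0, 3.7]
opening: 0.089
```

```bash
python3 - <<'E'
from h import *
st()
p,R,o=pose()
rows([(p,0.69,0)],0,settle=1)
E
```

```text
t 5.1 pos [ 0.6585 -0.0068  0.169 ] yaw 2.142 tilt [-0.005 -1.    -0.003] F [ 2.3 -4.   3.7] T [-0.86 -0.39  0.02] open 0.089 q [-0.19  0.4   1.43 -0.    1.31 -2.33]
0 0 0 0 0.93 -0 0; 0 0 0 0 0.93 -0 0; 0 0 0 0 0.93 -0 0; 0 0 0 0.01 0.93 -0 0; 0 0 0 0 0.93 -0 0
0 0 0 0.01 0.93 -0 0; 0 0 0 0 0.93 -0 0; 0 0 0 0.01 0.93 -0 0; 0 0 0 0 0.93 -0 0; 0 0 0 0.01 0.93 -0 0
0 0 0 0.01 0.93 -0 0; 0 0 0 0 0.93 -0 0; 0 0 0 0.01 0.94 -0.01 0; 0 0 0 0 0 0 0; 0 0 0 0 0 0 0
```

Emit:
{"name": "apply_moves", "arguments": {"plan": "0 0 0 0 0.93 0 0; 0 0 0 0 0.93 0 0; 0 0 0 0 0.93 0 0; 0 0 0 0 0.93 0 0; 0 0 0 0 0.93 0 0"}}

```text
time_s: 5.6
eef_pos: [0.6584, -0.0064, 0.169]
eef_rot: [-0.496, 0.5, 0.503, -0.501]
wrist_force: [3.0, -3.1, 2.8]
opening: 0.095
```

Emit:
{"name": "apply_moves", "arguments": {"plan": "0 0 0 0 0.93 0 0; 0 0 0 0 0.93 0 0; 0 0 0 0 0.93 0 0; 0 0 0 0 0.93 0 0; 0 0 0 0 0.93 0 0"}}

```text
time_s: 6.1
eef_pos: [0.6585, -0.0061, 0.169]
eef_rot: [-0.615, 0.618, 0.347, -0.344]
wrist_force: [2.1, -2.7, 2.9]
opening: 0.087
```

Emit:
{"name": "apply_moves", "arguments": {"plan": "0 0 0 0 0.93 0 0; 0 0 0 0 0.93 0 0; 0 0 0 0 0.94 0 0; 0 0 0 0 0 0 0; 0 0 0 0 0 0 0"}}

```text
time_s: 6.6
eef_pos: [0.6586, -0.0059, 0.1689]
eef_rot: [-0.664, 0.666, 0.242, -0.239]
wrist_force: [3.1, -2.3, 6.9]
opening: 0.088
```

```bash
python3 - <<'E'
from h import *
st()
c=snap("wrist","w3",s=1.5)
E
```

```text
t 6.6 pos [ 0.6586 -0.0059  0.1689] yaw 0.693 tilt [ 0.003 -1.    -0.004] F [ 3.1 -2.3  6.9] T [-0.44 -0.66 -0.03] open 0.088 q [-0.19  0.4   1.43 -0.    1.31 -0.88]
```

View pics/w3.png

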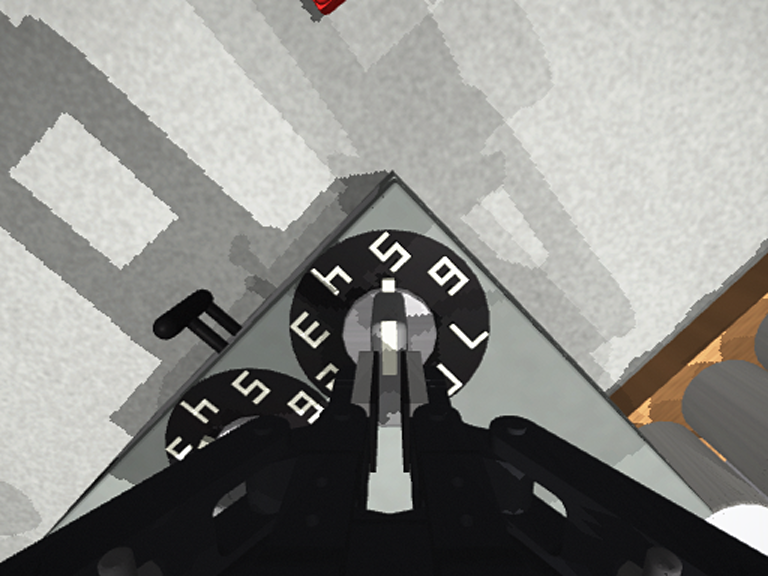

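```bash
python3 - <<'E'
from h import *
p,R,o=pose()
rows([(p,None,.6),(p,None,.6),(p,None,.6),(p,None,.6),([p[0],p[1],.245],None,.6),([0.65,-0.0975,0.245],-1.364,.6),([0.65,-0.0975,0.168],-1.364,.6,.03)],.6,settle=2)
E
```

```text
0 0 0 0 0 0 0.6; 0 0 0 0 0 0 0.6; 0 0 0 0 0 0 0.6; 0 0 0 0 0 0 0.6; 0 -0.76 -0 0 0 0 0.6
0.01 -0.76 -0.01 0 0 0 0.6; -0.07 -0 -0.07 -0 0.95 0 0.6; -0.06 -0 -0.08 -0 0.95 0 0.6; -0.05 -0 -0.09 -0 0.95 0 0.6; -0.04 -0 -0.09 -0 0.95 0 0.6
-0.03 -0 -0.1 -0 0.95 0 0.6; -0.02 -0 -0.1 -0 0.95 0 0.6; -0.01 -0 -0.1 -0 0.95 0 0.6; -0 -0 -0.1 -0 0.95 0 0.6; 0.01 -0 -0.1 -0 0.95 0 0.6
0.02 -0 -0.1 -0 0.95 0 0.6; 0.03 -0 -0.1 -0 0.96 0 0.6; 0.05 -0 -0.09 -0 0.95 0.01 0.6; 0.06 -0 -0.09 -0 0.96 0 0.6; 0.06 -0 -0.08 -0.01 0.95 0 0.6
0.07 -0 -0.07 -0.01 0.96 0.01 0.6; 0.08 -0 -0.06 -0 0.95 0 0.6; 0.09 -0 -0.06 -0.01 0.96 0.01 0.6; 0.1 -0 -0.04 -0 0.95 0 0.6; 0 0.51 -0 -0 0 0 0.6
0 0.51 -0 -0 0 0 0.6; 0 0.52 -0 -0 0 0 0.6; 0 0 0 0 0 0 0.6; 0 0 0 0 0 0 0.6; 0 0 0 0 0 0 0.6
```

Emit:
{"name": "apply_moves", "arguments": {"plan": "0 0 0 0 0 0 0.6; 0 0 0 0 0 0 0.6; 0 0 0 0 0 0 0.6; 0 0 0 0 0 0 0.6; 0 -0.76 0 0 0 0 0.6"}}

```text
time_s: 7.15
eef_pos: [0.6523, -0.0043, 0.1979]
eef_rot: [0.668, -0.663, -0.235, 0.243]
wrist_force: [0.3, 0.2, 0.5]
opening: 0.598
```

Emit:
{"name": "apply_moves", "arguments": {"plan": "0.01 -0.76 -0.01 0 0 0 0.6; -0.07 0 -0.07 0 0.95 0 0.6; -0.06 0 -0.08 0 0.95 0 0.6; -0.05 0 -0.09 0 0.95 0 0.6; -0.04 0 -0.09 0 0.95 0 0.6"}}

```text
time_s: 7.65
eef_pos: [0.6555, -0.0252, 0.2421]
eef_rot: [0.703, -0.702, -0.081, 0.081]
wrist_force: [0.0, 0.5, -0.5]
opening: 0.603
```

Emit:
{"name": "apply_moves", "arguments": {"plan": "-0.03 0 -0.1 0 0.95 0 0.6; -0.02 0 -0.1 0 0.95 0 0.6; -0.01 0 -0.1 0 0.95 0 0.6; 0 0 -0.1 0 0.95 0 0.6; 0.01 0 -0.1 0 0.95 0 0.6"}}

```text
time_s: 8.15
eef_pos: [0.6532, -0.0505, 0.2419]
eef_rot: [0.697, -0.697, 0.12, -0.119]
wrist_force: [-0.2, -0.3, -0.2]
opening: 0.602
```

Emit:
{"name": "apply_moves", "arguments": {"plan": "0.02 0 -0.1 0 0.95 0 0.6; 0.03 0 -0.1 0 0.96 0 0.6; 0.05 0 -0.09 0 0.95 0 0.6; 0.06 0 -0.09 0 0.96 0 0.6; 0.06 0 -0.08 0 0.95 0 0.6"}}

```text
time_s: 8.65
eef_pos: [0.6501, -0.0762, 0.2419]
eef_rot: [-0.635, 0.635, -0.312, 0.311]
wrist_force: [-0.0, -0.2, 0.4]
opening: 0.597
```

Emit:
{"name": "apply_moves", "arguments": {"plan": "0.07 0 -0.07 0 0.96 0 0.6; 0.08 0 -0.06 0 0.95 0 0.6; 0.09 0 -0.06 0 0.96 0 0.6; 0.1 0 -0.04 0 0.95 0 0.6; 0 0 0 0 0 0 0.6"}}

```text
time_s: 9.15
eef_pos: [0.6479, -0.0972, 0.242]
eef_rot: [-0.548, 0.548, -0.447, 0.446]
wrist_force: [0.5, -0.8, 0.6]
opening: 0.604
```

```bash
python3 - <<'E'
from h import *
st()
c=snap("wrist","w4",s=1.5)
rows([([0.65,-0.0975,0.168],-1.364,.6,.03)],.6,settle=1)
E
```

```text
t 9.15 pos [ 0.6479 -0.0972  0.242 ] yaw -1.368 tilt [-0.    -1.    -0.001] F [ 0.5 -0.8  0.6] T [-0.01  0.04  0.03] open 0.604 q [-0.33  0.34  1.36 -0.    1.45  1.04]
0.01 0.49 0.01 0 -0 -0 0.6; 0.01 0.5 0.01 0 -0 -0 0.6; 0 0.49 0.02 0.01 -0 -0 0.6; 0 0 0 0 0 0 0.6; 0 0 0 0 0 0 0.6
```

View pics/w4.png

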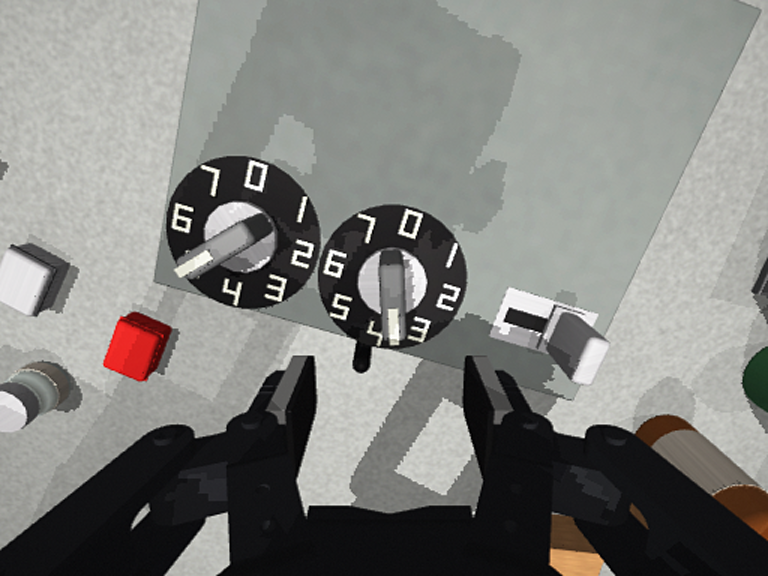

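Emit:
{"name": "apply_moves", "arguments": {"plan": "0.01 0.49 0.01 0 0 0 0.6; 0.01 0.5 0.01 0 0 0 0.6; 0 0.49 0.02 0 0 0 0.6; 0 0 0 0 0 0 0.6; 0 0 0 0 0 0 0"}}

```text
time_s: 9.7
eef_pos: [0.6502, -0.097, 0.1684]
eef_rot: [-0.549, 0.549, -0.446, 0.445]
wrist_force: [0.1, -0.5, -0.2]
opening: 0.442
```

Emit:
{"name": "apply_moves", "arguments": {"plan": "0 0 0 0 0 0 0; 0 0 0 0 0 0 0; 0 0 0 0 0 0 0; 0 0 0 0 0 0 0; 0 0 0 0 0 0 0"}}

```text
time_s: 10.2
eef_pos: [0.651, -0.0976, 0.1697]
eef_rot: [0.549, -0.548, 0.446, -0.447]
wrist_force: [-0.4, 0.6, 5.0]
opening: 0.003
```

```bash
python3 - <<'E'
from h import *
st()
p,R,o=pose()
rows([(p,-.092,0)],0,settle=1)
E
```

```text
t 10.2 pos [ 0.651  -0.0976  0.1697] yaw -1.367 tilt [ 0.001 -1.     0.002] F [-0.4  0.6  5. ] T [ 0.02  0.08 -0.03] open 0.003 q [-0.33  0.4   1.42  0.    1.32  1.04]
0 0 0 -0 -0.97 0 0; 0 0 0 -0 -0.97 0 0; 0 0 0 -0 -0.96 0 0; 0 0 0 -0 -0.97 0 0; 0 0 0 -0 -0.96 0 0
0 0 0 -0 -0.97 0 0; 0 0 0 -0 -0.96 0 0; 0 0 0 -0 -0.97 0 0; 0 0 0 0 -0.96 0.01 0; 0 0 0 -0 -0.97 0 0
0 0 0 0 -0.96 0.01 0; 0 0 0 0 0 0 0; 0 0 0 0 0 0 0; 0 0 0 0 0 0 0; 0 0 0 0 0 0 0
```

```bash
python3 - <<'E'
from h import *
c=snap("wrist","w5",s=1.5)
snap("top","t5",crop=(235,90,355,205),s=5)
E
```

```text
(no output)
```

View pics/w5.png

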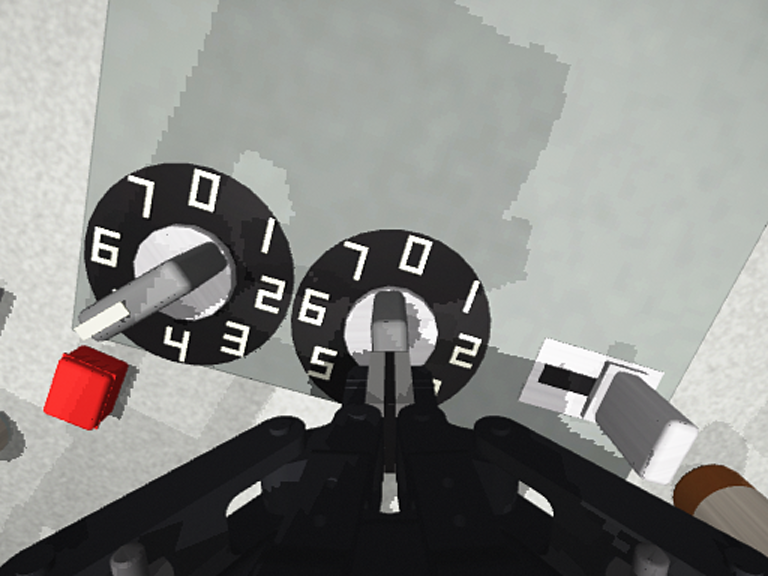

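```bash
python3 - <<'E'
from h import *
c=cal("wrist"); p,R,o=pose(); st()
for z in (.148,.168,.187): print(z,px(c,[p[0],p[1],z])*1.5)
im=cv2.imread("pics/w5.png"); cv2.imwrite("pics/w5z.png",cv2.resize(im[200:450,270:520],None,fx=2.4,fy=2.4))
E
```

```text
t 10.3 pos [ 0.651  -0.0975  0.1697] yaw -1.367 tilt [ 0.001 -1.     0.002] F [-1.1  0.8  4.6] T [ 0.07  0.11 -0.04] open -0.002 q [-0.33  0.4   1.42  0.    1.32  1.04]
0.148 [390.35207322 330.95810609]
0.168 [390.534413  349.7167845]
0.187 [390.74836677 371.72783306]
```

View pics/w5z.png

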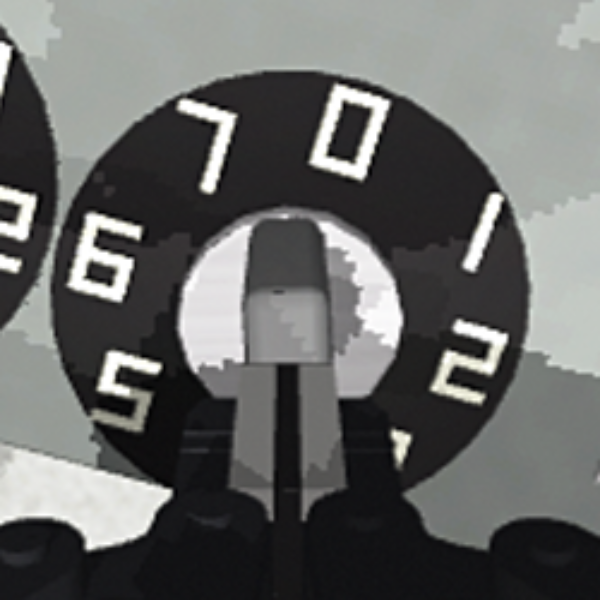

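View pics/t5.png

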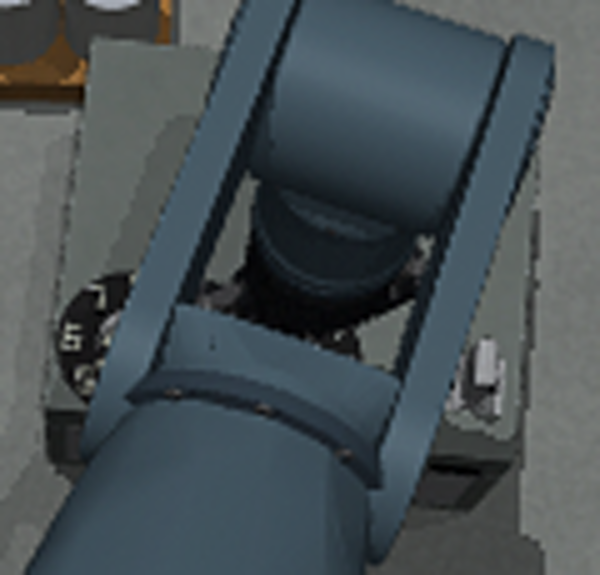

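Emit:
{"name": "apply_moves", "arguments": {"plan": "0 0 0 0 -0.5 0 0; 0 0 0 0 -0.5 0 0; 0 0 0 0 -0.5 0 0; 0 0 0 0 0 0 0; 0 0 0 0 0 0 0"}}

```text
time_s: 10.8
eef_pos: [0.6511, -0.0977, 0.1697]
eef_rot: [0.586, -0.586, 0.395, -0.396]
wrist_force: [-0.1, -0.6, 5.2]
opening: -0.003
```

```bash
python3 - <<'E'
from h import *
st()
c=snap("wrist","w6",crop=(180,130,345,300),s=3.5)
E
```

```text
t 10.8 pos [ 0.6511 -0.0977  0.1697] yaw -1.187 tilt [ 0.001 -1.     0.002] F [-0.1 -0.6  5.2] T [-0.04  0.03  0.03] open -0.003 q [-0.33  0.4   1.42  0.    1.32  0.86]
```

View pics/w6.png

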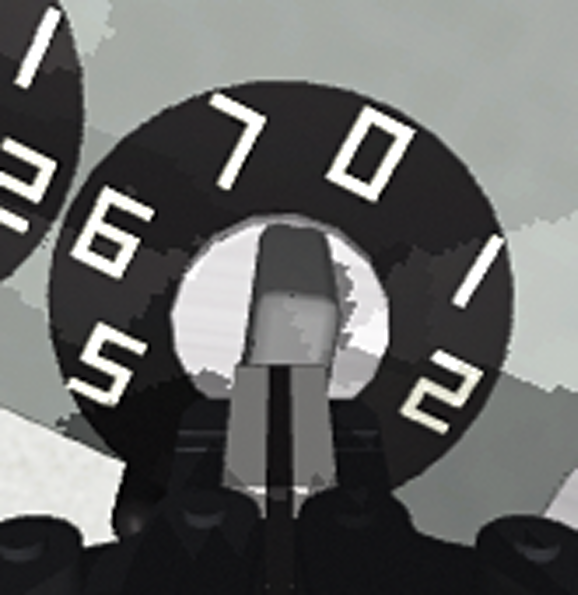

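```bash
python3 - <<'E'
from h import *
c=cal("scene"); p,R,o=pose(); u=px(c,p); print(u)
x,y=u.astype(int)
snap("scene","s6",crop=(x-60,y-45,x+60,y+45),s=6)
E
```

```text
[219.08970599 173.04017778]
```

View pics/s6.png

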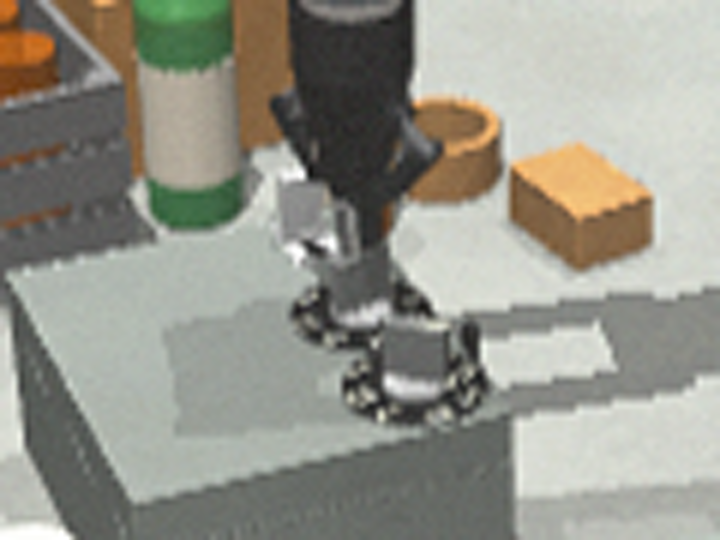

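Emit:
{"name": "apply_moves", "arguments": {"plan": "0 0 0 0 0 0 0.4; 0 0 0 0 0 0 0.4; 0 0 0 0 0 0 0.4; 0 0 0 0 0 0 0.4; 0 0 0 0 0 0 0.4"}}

```text
time_s: 11.4
eef_pos: [0.6501, -0.0973, 0.1679]
eef_rot: [-0.586, 0.586, -0.396, 0.395]
wrist_force: [1.3, 0.0, -0.4]
opening: 0.403
```

```bash
python3 - <<'E'
from h import *
st()
c=snap("wrist","w7",crop=(180,130,345,300),s=3.5)
c=cal("scene"); p,R,o=pose(); u=px(c,p); print(u)
x,y=u.astype(int)
snap("scene","s7",crop=(x-40,y-30,x+40,y+30),s=8)
E
```

```text
t 11.4 pos [ 0.6501 -0.0973  0.1679] yaw -1.187 tilt [-0.001 -1.    -0.001] F [ 1.3  0.  -0.4] T [ 0.02 -0.02 -0.  ] open 0.403 q [-0.33  0.4   1.43 -0.    1.32  0.86]
[219.36921801 173.38773151]
```

View pics/w7.png

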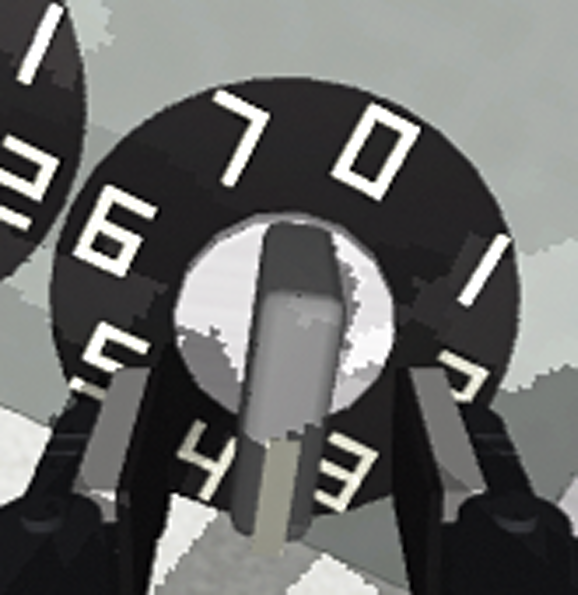

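View pics/s7.png

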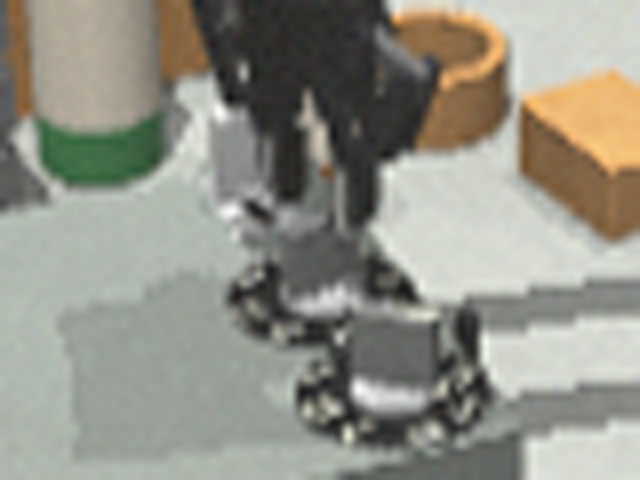

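```bash
python3 - <<'E'
from h import *
print(ctrl.tcp_to_tips, [a for a in dir(ctrl) if not a.startswith('_')])
c=cal("wrist"); p,R,o=pose()
# finger corner: front tip of pad in w1 frame style
for yt in (-.04,-.03,-.02,-.01,0,.011):
    for z in (.011,-.011):
        X=p+R.apply([.02,yt,z]); print(yt,z,((px(c,X)-[180,130])*3.5).round(0), end=' ; ')
    print()
E
```

```text
0.011 ['MotionError', 'camera', 'get_calibration', 'get_obs', 'hand_in', 'recognise', 'tcp_to_tips']
-0.04 0.011 [438. 417.] ; -0.04 -0.011 [431. 565.] ; 
-0.03 0.011 [427. 384.] ; -0.03 -0.011 [421. 523.] ; 
-0.02 0.011 [418. 354.] ; -0.02 -0.011 [412. 486.] ; 
-0.01 0.011 [410. 328.] ; -0.01 -0.011 [405. 454.] ; 
0 0.011 [403. 305.] ; 0 -0.011 [398. 424.] ; 
0.011 0.011 [395. 282.] ; 0.011 -0.011 [391. 396.] ;
```

```bash
python3 - <<'E'
from h import *
c=cal("scene"); p,R,o=pose()
for yt in (-.03,-.02,-.01,0,.011):
    print(yt,[((px(c,p+R.apply([x,yt,z]))-[179,143])*8).round(0).tolist() for x in (-.025,.025) for z in (.011,-.011)])
c=cal("top")
E
```

```text
-0.03 [[346.0, 215.0], [377.0, 196.0], [266.0, 181.0], [297.0, 163.0]]
-0.02 [[346.0, 233.0], [377.0, 215.0], [267.0, 199.0], [297.0, 181.0]]
-0.01 [[347.0, 251.0], [378.0, 233.0], [267.0, 217.0], [298.0, 199.0]]
0 [[347.0, 270.0], [378.0, 251.0], [268.0, 235.0], [299.0, 217.0]]
0.011 [[348.0, 290.0], [378.0, 271.0], [269.0, 255.0], [300.0, 237.0]]
```

```bash
python3 - <<'E'
from h import *
rows([([.65,-.0973,.168],-1.364,.5),([.65,-.0973,.141],-1.364,.5,.014)],.5,settle=1)
E
```

```text
-0 0 -0 0 0.74 -0 0.5; -0 0 -0 0 0.74 -0 0.5; -0 0.27 -0 0 -0 -0 0.5; -0 0.27 -0 0 -0 -0 0.5; 0 0 0 0 0 0 0.5
```

Emit:
{"name": "apply_moves", "arguments": {"plan": "0 0 0 0 0.74 0 0.5; 0 0 0 0 0.74 0 0.5; 0 0.27 0 0 0 0 0.5; 0 0.27 0 0 0 0 0.5; 0 0 0 0 0 0 0.5"}}

```text
time_s: 12.0
eef_pos: [0.6482, -0.0966, 0.1375]
eef_rot: [-0.549, 0.55, -0.447, 0.443]
wrist_force: [-1.3, 0.2, -0.7]
opening: 0.501
```

Emit:
{"name": "apply_moves", "arguments": {"plan": "0 0 0 0 0 0 0; 0 0 0 0 0 0 0; 0 0 0 0 0 0 0; 0 0 0 0 0 0 0; 0 0 0 0 0 0 0"}}

```text
time_s: 12.5
eef_pos: [0.6507, -0.098, 0.1417]
eef_rot: [-0.549, 0.549, -0.445, 0.446]
wrist_force: [0.3, -2.7, -1.9]
opening: 0.143
```

```bash
python3 - <<'E'
from h import *
st()
c=snap("wrist","w8",crop=(180,130,345,300),s=3.5)
p,R,o=pose()
rows([(p,-.092,0)],0,settle=1)
E
```

```text
t 12.5 pos [ 0.6507 -0.098   0.1417] yaw -1.364 tilt [ 0.001 -1.     0.001] F [ 0.3 -2.7 -1.9] T [-0.54 -0.18  0.03] open 0.143 q [-0.33  0.43  1.45 -0.    1.27  1.04]
0 0 0 0 -0.96 0 0; 0 0 0 0 -0.96 0 0; 0 0 0 0 -0.96 0 0; 0 0 0 0 -0.97 0 0; 0 0 0 0 -0.96 0 0
0 0 0 0 -0.97 0 0; 0 0 0 0 -0.96 0 0; 0 0 0 0 -0.97 0 0; 0 0 0 0 -0.96 0 0; 0 0 0 0 -0.97 0 0
0 0 0 0.01 -0.96 0.01 0; 0 0 0 0 0 0 0; 0 0 0 0 0 0 0; 0 0 0 0 0 0 0; 0 0 0 0 0 0 0
```

View pics/w8.png

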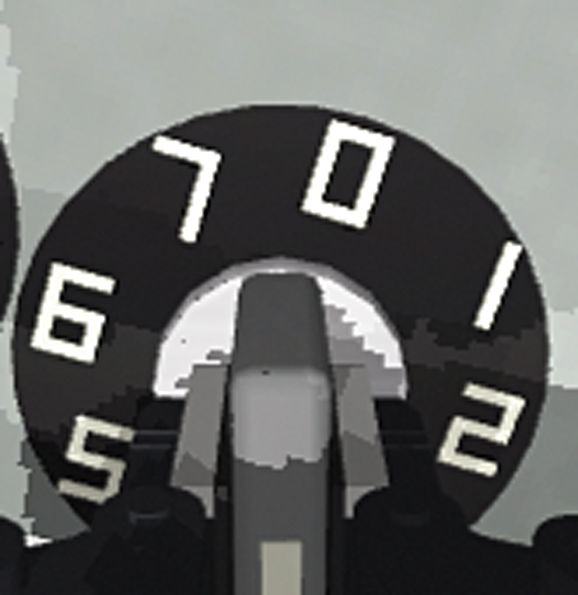

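Emit:
{"name": "apply_moves", "arguments": {"plan": "0 0 0 0 -0.96 0 0; 0 0 0 0 -0.96 0 0; 0 0 0 0 -0.96 0 0; 0 0 0 0 -0.97 0 0; 0 0 0 0 -0.96 0 0"}}

```text
time_s: 13.05
eef_pos: [0.6506, -0.0979, 0.1417]
eef_rot: [-0.654, 0.654, -0.269, 0.27]
wrist_force: [0.2, -3.8, -1.6]
opening: 0.136
```

Emit:
{"name": "apply_moves", "arguments": {"plan": "0 0 0 0 -0.97 0 0; 0 0 0 0 -0.96 0 0; 0 0 0 0 -0.97 0 0; 0 0 0 0 -0.96 0 0; 0 0 0 0 -0.97 0 0"}}

```text
time_s: 13.55
eef_pos: [0.6504, -0.0978, 0.1417]
eef_rot: [-0.703, 0.704, -0.072, 0.072]
wrist_force: [-0.3, -3.6, -1.6]
opening: 0.137
```

Emit:
{"name": "apply_moves", "arguments": {"plan": "0 0 0 0 -0.96 0 0; 0 0 0 0 0 0 0; 0 0 0 0 0 0 0; 0 0 0 0 0 0 0.5; 0 0 0 0 0 0 0.5"}}

```text
time_s: 14.05
eef_pos: [0.6504, -0.0965, 0.1414]
eef_rot: [0.707, -0.706, 0.033, -0.033]
wrist_force: [-1.1, -0.5, 0.8]
opening: 0.472
```

```bash
python3 - <<'E'
from h import *
st()
p,R,o=pose()
rows([(p,-.09,.5),(p,-.09,.5),(p+[0,0,.1],-.09,.5)],.5,settle=1)
rows([(p+[0,0,.1],-.09),([0.63,-0.2,.26],1.477)],.5,settle=1)
E
```

```text
t 14.05 pos [ 0.6504 -0.0965  0.1414] yaw -0.093 tilt [-0.    -1.     0.001] F [-1.1 -0.5  0.8] T [-0.03 -0.02  0.03] open 0.472 q [-0.33  0.43  1.45  0.    1.27 -0.24]
0 0 0 -0.01 -0.03 -0 0.5; 0 0 0 0 0 -0 0.5; -0 -0.67 -0 0 0 -0 0.5; -0 -0.66 -0 0 0 -0 0.5; -0 -0.67 -0 0 0 -0 0.5
0 0 0 0 0 0 0.5; 0 0 0 0 0 0 0.5; 0 0 0 0 0 0 0.5; 0 0 0 0 0 0 0.5; 0 0 0 0 0 0 0.5
-0 -0.67 0 -0 -0.01 -0 0.5; -0 -0.66 0 -0 -0.01 -0 0.5; -0 -0.67 0 -0.01 -0.01 -0 0.5; -0.02 -0.03 -0.15 -0 -0.93 -0 0.5; -0.03 -0.03 -0.15 -0 -0.93 -0 0.5
-0.05 -0.03 -0.14 -0 -0.93 -0 0.5; -0.06 -0.03 -0.14 -0 -0.93 -0 0.5; -0.08 -0.03 -0.13 -0 -0.93 -0 0.5; -0.09 -0.02 -0.12 -0 -0.93 -0 0.5; -0.11 -0.03 -0.11 -0 -0.93 -0 0.5
-0.12 -0.02 -0.09 -0 -0.94 -0 0.5; -0.13 -0.03 -0.08 -0 -0.93 -0 0.5; -0.13 -0.02 -0.07 -0 -0.94 -0 0.5; -0.14 -0.03 -0.05 -0 -0.93 -0 0.5; -0.14 -0.02 -0.04 -0 -0.94 -0 0.5
-0.15 -0.03 -0.02 -0 -0.93 -0 0.5; -0.15 -0.02 0 -0 -0.94 -0 0.5; 0 0 0 0 0 0 0.5; 0 0 0 0 0 0 0.5; 0 0 0 0 0 0 0.5
```

Emit:
{"name": "apply_moves", "arguments": {"plan": "0 -0.67 0 0 0 0 0.5; 0 -0.66 0 0 0 0 0.5; 0 -0.67 0 0 0 0 0.5; -0.02 -0.03 -0.15 0 -0.93 0 0.5; -0.03 -0.03 -0.15 0 -0.93 0 0.5"}}

```text
time_s: 14.55
eef_pos: [0.6483, -0.1116, 0.2466]
eef_rot: [-0.705, 0.706, 0.049, -0.047]
wrist_force: [0.5, 0.7, -0.5]
opening: 0.5
```

Emit:
{"name": "apply_moves", "arguments": {"plan": "-0.05 -0.03 -0.14 0 -0.93 0 0.5; -0.06 -0.03 -0.14 0 -0.93 0 0.5; -0.08 -0.03 -0.13 0 -0.93 0 0.5; -0.09 -0.02 -0.12 0 -0.93 0 0.5; -0.11 -0.03 -0.11 0 -0.93 0 0.5"}}

```text
time_s: 15.05
eef_pos: [0.6401, -0.149, 0.2514]
eef_rot: [0.665, -0.665, -0.24, 0.24]
wrist_force: [-0.5, 0.0, 0.2]
opening: 0.503
```

Emit:
{"name": "apply_moves", "arguments": {"plan": "-0.12 -0.02 -0.09 0 -0.94 0 0.5; -0.13 -0.03 -0.08 0 -0.93 0 0.5; -0.13 -0.02 -0.07 0 -0.94 0 0.5; -0.14 -0.03 -0.05 0 -0.93 0 0.5; -0.14 -0.02 -0.04 0 -0.94 0 0.5"}}

```text
time_s: 15.55
eef_pos: [0.633, -0.1855, 0.2575]
eef_rot: [0.573, -0.572, -0.415, 0.415]
wrist_force: [-0.7, -0.1, -0.3]
opening: 0.496
```

Emit:
{"name": "apply_moves", "arguments": {"plan": "-0.15 -0.03 -0.02 0 -0.93 0 0.5; -0.15 -0.02 0 0 -0.94 0 0.5; 0 0 0 0 0 0 0.5; 0 0 0 0 0 0 0.5; 0 0 0 0 0 0 0.5"}}

```text
time_s: 16.05
eef_pos: [0.63, -0.2001, 0.2598]
eef_rot: [0.524, -0.524, -0.475, 0.475]
wrist_force: [0.4, -0.1, -1.0]
opening: 0.499
```

```bash
python3 - <<'E'
from h import *
st()
c=snap("wrist","w9",s=1.5)
rec("wrist","bolt_grip")
for p in ([.640,-.2075,.148],[.640,-.2075,.188],[.650,-.0978,.148],[.6586,-.006,.148]): print((px(c,p)*1.5).round(0))
E
```

```text
t 16.05 pos [ 0.63   -0.2001  0.2598] yaw 1.473 tilt [ 0.001 -1.     0.   ] F [ 0.4 -0.1 -1. ] T [-0.03  0.01  0.01] open 0.499 q [-0.49  0.34  1.32  0.    1.48 -1.96]
bolt_grip [([0.6347, -0.2108, 0.1836], 0.75, [247.0, 204.0]), ([0.6425, -0.0995, 0.1732], 0.27, [375.0, 197.0])]
[378. 296.]
[377. 317.]
[550. 295.]
[694. 294.]
```

View pics/w9.png

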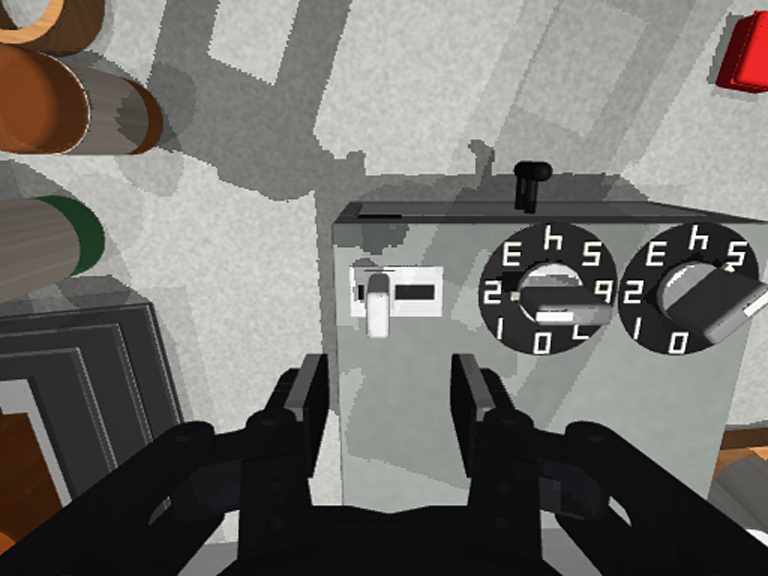

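```bash
python3 - <<'E'
from h import *
rows([([.640,-.2075,.2],1.479,.5),([.640,-.2075,.141],1.479,.5,.025)],.5,settle=1)
E
```

```text
-0.06 0.6 -0.11 -0 -0.02 0 0.5; -0.07 0.6 -0.1 -0 -0.02 0 0.5; 0 0.39 -0 -0 -0 0 0.5; 0 0.39 -0 -0 -0 0 0.5; 0 0.4 -0 -0 -0 0 0.5
0 0 0 0 0 0 0.5; 0 0 0 0 0 0 0.5; 0 0 0 0 0 0 0.5; 0 0 0 0 0 0 0.5; 0 0 0 0 0 0 0.5
```

Emit:
{"name": "apply_moves", "arguments": {"plan": "-0.06 0.6 -0.11 0 -0.02 0 0.5; -0.07 0.6 -0.1 0 -0.02 0 0.5; 0 0.39 0 0 0 0 0.5; 0 0.39 0 0 0 0 0.5; 0 0.4 0 0 0 0 0.5"}}

```text
time_s: 16.65
eef_pos: [0.6398, -0.2079, 0.14]
eef_rot: [0.522, -0.522, -0.477, 0.477]
wrist_force: [0.7, -1.0, 0.6]
opening: 0.498
```

Emit:
{"name": "apply_moves", "arguments": {"plan": "0 0 0 0 0 0 0; 0 0 0 0 0 0 0; 0 0 0 0 0 0 0; 0 0 0 0 0 0 0; 0 0 0 0 0 0 0"}}

```text
time_s: 17.15
eef_pos: [0.6399, -0.2078, 0.1414]
eef_rot: [0.522, -0.522, -0.477, 0.477]
wrist_force: [-0.6, 3.7, -3.1]
opening: 0.139
```

Emit:
{"name": "apply_moves", "arguments": {"plan": "0.11 0 0 0 0 0 0; 0.11 0 0 0 0 0 0; 0.11 0 0 0 0 0 0; 0.11 0 0 0 0 0 0; 0 0 0 0 0 0 0"}}

```text
time_s: 17.65
eef_pos: [0.642, -0.1858, 0.1413]
eef_rot: [-0.522, 0.522, 0.477, -0.477]
wrist_force: [-1.6, -1.1, -1.7]
opening: 0.143
```

```bash
python3 - <<'E'
from h import *
st()
c=snap("wrist","w10",s=1.5)
E
```

```text
t 17.65 pos [ 0.642  -0.1858  0.1413] yaw 1.48 tilt [-0.001 -1.    -0.   ] F [-1.6 -1.1 -1.7] T [-0.33  0.18 -0.2 ] open 0.143 q [-0.46  0.45  1.42 -0.    1.28 -1.94]
```

View pics/w10.png

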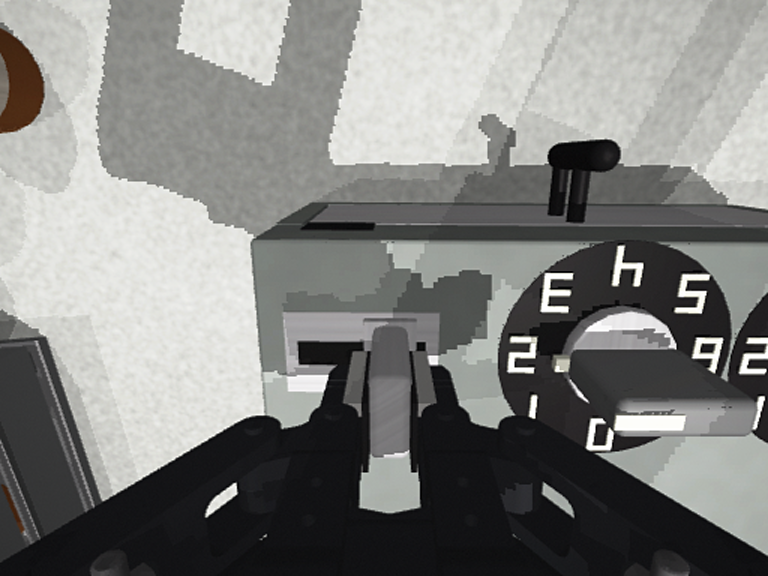

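```bash
python3 - <<'E'
from h import *
p,R,o=pose()
rows([(p,None,.4)]*3+[(p+[0,0,.1],None,.5,.04),([.576,-.0886,.23],1.479,.5)],.5,settle=2)
E
```

```text
0 0 0 0 0 0 0.4; 0 0 0 0 0 0 0.4; 0 0 0 0 0 0 0.4; -0 -0.67 -0 0 0 0 0.5; -0 -0.66 -0 0 0 0 0.5
-0 -0.67 -0 0 0 0 0.5; 0.61 0.08 0.5 0 0 -0 0.5; 0.6 0.07 0.49 0 0.01 -0 0.5; 0.61 0.08 0.5 0 0 -0 0.5; 0 0 0 0 0 0 0.5
0 0 0 0 0 0 0.5; 0 0 0 0 0 0 0.5; 0 0 0 0 0 0 0.5; 0 0 0 0 0 0 0.5; 0 0 0 0 0 0 0.5
```

Emit:
{"name": "apply_moves", "arguments": {"plan": "0 0 0 0 0 0 0.4; 0 0 0 0 0 0 0.4; 0 0 0 0 0 0 0.4; 0 -0.67 0 0 0 0 0.5; 0 -0.66 0 0 0 0 0.5"}}

```text
time_s: 18.2
eef_pos: [0.6411, -0.1859, 0.207]
eef_rot: [0.523, -0.521, -0.477, 0.477]
wrist_force: [0.3, -1.1, 1.0]
opening: 0.502
```

Emit:
{"name": "apply_moves", "arguments": {"plan": "0 -0.67 0 0 0 0 0.5; 0.61 0.08 0.5 0 0 0 0.5; 0.6 0.07 0.49 0 0 0 0.5; 0.61 0.08 0.5 0 0 0 0.5; 0 0 0 0 0 0 0.5"}}

```text
time_s: 18.7
eef_pos: [0.5733, -0.0849, 0.2289]
eef_rot: [0.523, -0.52, -0.478, 0.478]
wrist_force: [0.0, -0.2, -0.2]
opening: 0.503
```

```bash
python3 - <<'E'
from h import *
st()
c=snap("wrist","w11",s=1.5)
rec("wrist","drawer_handle","bolt_grip")
for z in (.082,.114): print((px(c,[.576,-.0886,z])*1.5).round(0))
E
```

```text
t 18.7 pos [ 0.5733 -0.0849  0.2289] yaw 1.483 tilt [ 0.002 -1.     0.002] F [ 0.  -0.2 -0.2] T [-0.04 -0.03 -0.08] open 0.503 q [-0.35  0.18  1.58  0.    1.39 -1.84]
drawer_handle [([0.606, -0.0935, 0.0695], 0.81, [256.0, 202.0]), ([0.631, -0.178, 0.1561], 0.36, [163.0, 267.0]), ([0.4437, 0.1887, 0.0219], 0.34, [496.0, 29.0])]
bolt_grip [([0.631, -0.1791, 0.1567], 0.96, [161.0, 268.0])]
[386. 268.]
[386. 280.]
```

View pics/w11.png

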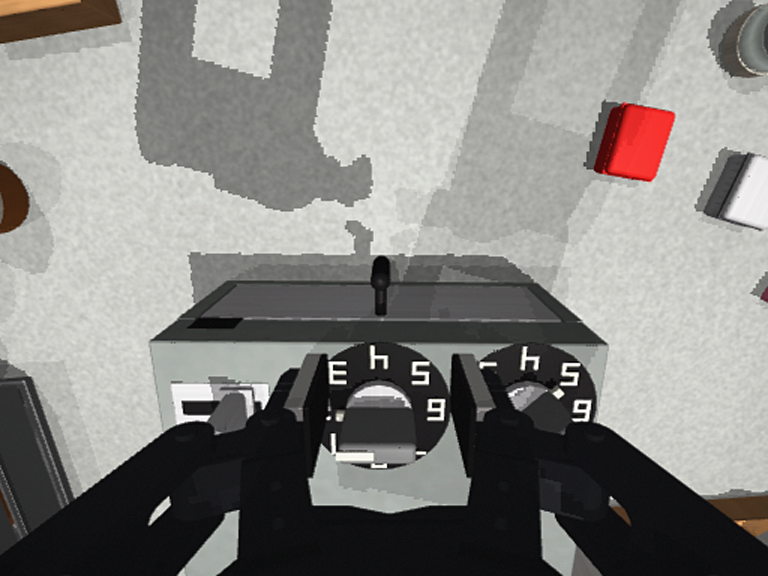

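```bash
python3 - <<'E'
from h import *
c=cal("wrist")
snap("wrist","w11z",crop=(215,150,295,230),s=7)
E
```

```text
(no output)
```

View pics/w11z.png

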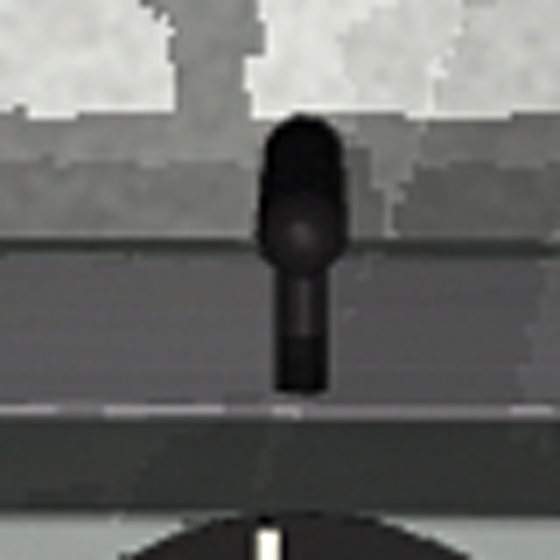

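```bash
python3 - <<'E'
from h import *
c=cal("wrist")
print(un(c,(215+303/7-.5,150+228/7-.5),.108), un(c,(215+303/7-.5,150+150/7-.5),.08))
E
```

```text
[ 0.57506107 -0.09071515  0.108     ] [ 0.57003585 -0.0903985   0.08      ]
```

```bash
python3 - <<'E'
from h import *
rows([([.575,-.0905,.15],1.479,.5,.04),([.575,-.0905,.065],1.479,.5,.03)],.5,settle=1)
E
```

```text
-0.01 0.53 0.01 0 0 -0 0.5; -0 0.54 0.01 0.01 0 -0 0.5; -0.01 0.53 0.01 0 0 -0 0.5; 0 0.57 0 0 0 -0 0.5; 0 0.57 0 0 0 -0 0.5
0 0.56 0 0 0 -0 0.5; 0 0 0 0 0 0 0.5; 0 0 0 0 0 0 0.5; 0 0 0 0 0 0 0.5; 0 0 0 0 0 0 0.5
```

Emit:
{"name": "apply_moves", "arguments": {"plan": "-0.01 0.53 0.01 0 0 0 0.5; 0 0.54 0.01 0 0 0 0.5; -0.01 0.53 0.01 0 0 0 0.5; 0 0.57 0 0 0 0 0.5; 0 0.57 0 0 0 0 0.5"}}

```text
time_s: 19.4
eef_pos: [0.5752, -0.0913, 0.0915]
eef_rot: [-0.522, 0.523, 0.477, -0.476]
wrist_force: [0.6, -0.1, 0.3]
opening: 0.498
```

Emit:
{"name": "apply_moves", "arguments": {"plan": "0 0.56 0 0 0 0 0.5; 0 0 0 0 0 0 0.5; 0 0 0 0 0 0 0; 0 0 0 0 0 0 0; 0 0 0 0 0 0 0"}}

```text
time_s: 19.9
eef_pos: [0.5759, -0.091, 0.0665]
eef_rot: [-0.521, 0.524, 0.477, -0.476]
wrist_force: [0.5, -2.6, 0.8]
opening: 0.129
```

Emit:
{"name": "apply_moves", "arguments": {"plan": "0 0 0 0 0 0 0; 0 0 0 0 0 0 0; 0 0 0.1 0 0 0 0; 0 0 0.2 0 0 0 0; 0 0 0.2 0 0 0 0"}}

```text
time_s: 20.4
eef_pos: [0.5511, -0.0886, 0.0664]
eef_rot: [-0.52, 0.524, 0.477, -0.476]
wrist_force: [1.7, -3.8, 6.5]
opening: 0.127
```

```bash
python3 - <<'E'
from h import *
st()
c=snap("wrist","w12",s=1.5)
E
```

```text
t 20.4 pos [ 0.5511 -0.0886  0.0664] yaw 1.48 tilt [-0.002 -1.    -0.005] F [ 1.7 -3.8  6.5] T [-0.61 -0.32 -0.04] open 0.127 q [-0.37  0.32  1.76 -0.    1.05 -1.85]
```

View pics/w12.png

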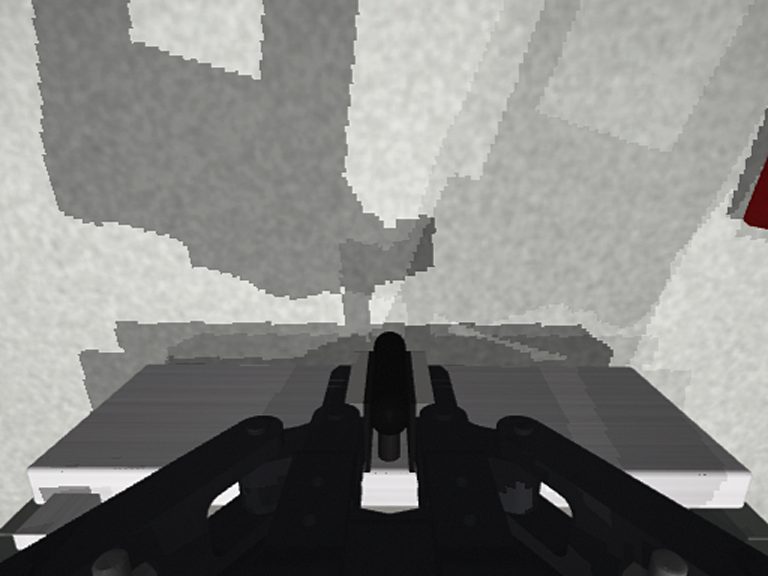

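Emit:
{"name": "apply_moves", "arguments": {"plan": "0 0 0.3 0 0 0 0; 0 0 0.3 0 0 0 0; 0 0 0.3 0 0 0 0; 0 0 0.3 0 0 0 0; 0 0 0.3 0 0 0 0"}}

```text
time_s: 20.95
eef_pos: [0.4763, -0.0814, 0.0664]
eef_rot: [-0.521, 0.524, 0.478, -0.476]
wrist_force: [2.7, -1.7, 9.7]
opening: 0.126
```

Emit:
{"name": "apply_moves", "arguments": {"plan": "0 0 0.3 0 0 0 0; 0 0 0.3 0 0 0 0; 0 0 0.3 0 0 0 0; 0 0 0.2 0 0 0 0; 0 0 0.1 0 0 0 0"}}

```text
time_s: 21.45
eef_pos: [0.4166, -0.0756, 0.0664]
eef_rot: [-0.521, 0.524, 0.478, -0.476]
wrist_force: [15.4, -0.2, 3.9]
opening: 0.124
```

Emit:
{"name": "apply_moves", "arguments": {"plan": "0 0 0 0 0 0 0; 0 0 0 0 0 0 0; 0 0 0 0 0 0 0.4; 0 0 0 0 0 0 0.4; 0 0 0 0 0 0 0.4"}}

```text
time_s: 21.95
eef_pos: [0.4142, -0.0747, 0.064]
eef_rot: [0.523, -0.522, -0.477, 0.477]
wrist_force: [0.4, -0.3, 0.3]
opening: 0.4
```

```bash
python3 - <<'E'
from h import *
st()
c=cal("scene"); 
snap("scene","s13",crop=(130,130,400,300),s=2.8)
p,R,o=pose()
rows([(p,None,.4),(p+[0,0,.1],None,.4,.04)],.4,settle=1)
E
```

```text
t 21.95 pos [ 0.4142 -0.0747  0.064 ] yaw 1.48 tilt [ 0.001 -1.     0.001] F [ 0.4 -0.3  0.3] T [0.   0.02 0.01] open 0.4 q [-0.46  0.04  2.1   0.    1.   -1.94]
0 0 0 0 0 0 0.4; 0 -0.67 0 0 0 0 0.4; 0 -0.66 0 0 -0 0 0.4; 0 -0.67 0 0 -0 0 0.4; 0 0 0 0 0 0 0.4
```

View pics/s13.png

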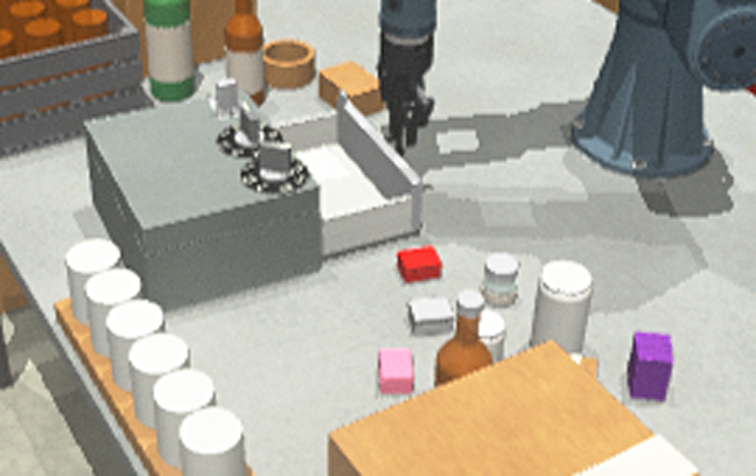

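```bash
python3 - <<'E'
from h import *
p,R,o=pose()
rows([(p+[0,0,.11],None,.9,.04),([.4407,.2078,.174],-.092,.9)],.9,settle=1)
E
```

```text
0 -0.73 0 0 0 0 0.9; 0 -0.73 0 0 0 0 0.9; 0 -0.74 0 0 -0 0 0.9; 0.41 0 -0 -0 0.94 -0 0.9; 0.4 0 0.04 -0 0.94 -0 0.9
0.4 0 0.09 -0 0.93 -0 0.9; 0.38 0 0.13 -0 0.94 -0 0.9; 0.37 0 0.18 -0 0.93 -0 0.9; 0.34 0 0.22 -0 0.94 -0 0.9; 0.32 0 0.25 -0 0.93 -0 0.9
0.29 0 0.29 -0 0.94 -0 0.9; 0.25 0 0.32 -0 0.93 -0 0.9; 0.22 0 0.34 -0 0.94 -0 0.9; 0.17 0 0.36 -0 0.93 -0 0.9; 0.13 0 0.38 -0 0.94 -0 0.9
0.09 0 0.39 -0 0.93 -0 0.9; 0.05 0 0.41 -0.01 0.94 -0.01 0.9; 0 0 0 0 0 0 0.9; 0 0 0 0 0 0 0.9; 0 0 0 0 0 0 0.9
```

Emit:
{"name": "apply_moves", "arguments": {"plan": "0 -0.73 0 0 0 0 0.4; 0 -0.73 0 0 0 0 0.9; 0 -0.74 0 0 0 0 0.9; 0.41 0 0 0 0.94 0 0.9; 0.4 0 0.04 0 0.94 0 0.9"}}

```text
time_s: 22.5
eef_pos: [0.4196, -0.0348, 0.1756]
eef_rot: [-0.573, 0.574, 0.414, -0.413]
wrist_force: [-0.9, -0.1, -0.5]
opening: 0.902
```

Emit:
{"name": "apply_moves", "arguments": {"plan": "0.4 0 0.09 0 0.93 0 0.9; 0.38 0 0.13 0 0.94 0 0.9; 0.37 0 0.18 0 0.93 0 0.9; 0.34 0 0.22 0 0.94 0 0.9; 0.32 0 0.25 0 0.93 0 0.9"}}

```text
time_s: 23.0
eef_pos: [0.4277, 0.0674, 0.174]
eef_rot: [0.666, -0.665, -0.239, 0.239]
wrist_force: [0.5, 0.3, -0.1]
opening: 0.905
```

Emit:
{"name": "apply_moves", "arguments": {"plan": "0.29 0 0.29 0 0.94 0 0.9; 0.25 0 0.32 0 0.93 0 0.9; 0.22 0 0.34 0 0.94 0 0.9; 0.17 0 0.36 0 0.93 0 0.9; 0.13 0 0.38 0 0.94 0 0.9"}}

```text
time_s: 23.5
eef_pos: [0.4368, 0.1679, 0.1739]
eef_rot: [0.706, -0.706, -0.045, 0.046]
wrist_force: [-0.5, 0.3, -0.1]
opening: 0.897
```

Emit:
{"name": "apply_moves", "arguments": {"plan": "0.09 0 0.39 0 0.93 0 0.9; 0.05 0 0.41 0 0.94 0 0.9; 0 0 0 0 0 0 0.9; 0 0 0 0 0 0 0.9; 0 0 0 0 0 0 0.9"}}

```text
time_s: 24.0
eef_pos: [0.441, 0.2069, 0.1741]
eef_rot: [-0.706, 0.707, -0.032, 0.032]
wrist_force: [-0.8, -1.0, 0.4]
opening: 0.901
```

```bash
python3 - <<'E'
from h import *
st()
c=snap("wrist","w14",s=1.5)
rec("wrist","jar_mid","mini_can_mid","tin_mid","carton_mid","mini_bottle_mid")
E
```

```text
t 24.0 pos [0.441  0.2069 0.1741] yaw -0.091 tilt [-0.001 -1.    -0.   ] F [-0.8 -1.   0.4] T [-0.   -0.02  0.02] open 0.901 q [ 0.19  0.02  1.86 -0.    1.26  0.29]
jar_mid []
mini_can_mid [([0.5381, 0.3072, 0.0711], 0.87, [367.0, 60.0])]
tin_mid [([0.5459, 0.2183, 0.0309], 0.94, [360.0, 158.0]), ([0.5028, 0.1234, 0.0291], 0.79, [321.0, 244.0]), ([0.6406, 0.2832, 0.0285], 0.73, [458.0, 83.0])]
carton_mid [([0.5036, 0.04, 0.0329], 0.26, [324.0, 308.0])]
mini_bottle_mid [([0.5454, 0.2175, 0.029], 0.74, [359.0, 159.0])]
```

View pics/w14.png

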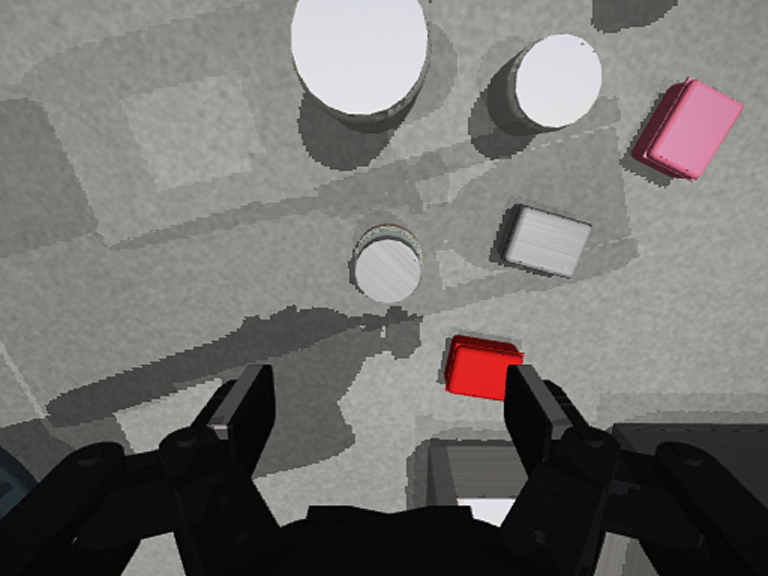

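```bash
python3 - <<'E'
from h import *
c=cal("wrist")
J=un(c,(388/1.5-.3,268/1.5-.3),.056); print(J)
C=un(c,(558/1.5-.3,81/1.5-.3),.072); print("can",C)
T=np.mean([un(c,(a/1.5,b/1.5),.03) for a,b in ((517,204),(592,225),(577,277),(503,258))],0); print("tin",T)
rows([([J[0],J[1],.09],-.092,.9,.045),([J[0],J[1],-.004],-.092,.9,.03)],.9,settle=1)
E
```

```text
[0.44023367 0.21324101 0.056     ]
can [0.54178858 0.31203689 0.072     ]
tin [0.55150512 0.21515128 0.03      ]
-0.02 0.84 0.06 -0 -0 0 0.9; -0.01 0.85 0.06 -0 -0 0 0.9; -0 0.47 0 -0 -0 0 0.9; -0 0.47 0 -0 -0 0 0.9; -0 0.47 0 -0 -0 0 0.9
-0 0.47 0 -0 -0 0 0.9; 0 0 0 0 0 0 0.9; 0 0 0 0 0 0 0.9; 0 0 0 0 0 0 0.9; 0 0 0 0 0 0 0.9
```

Emit:
{"name": "apply_moves", "arguments": {"plan": "-0.02 0.84 0.04 0 0 0 0.9; 0 0.85 0.04 0 0 0 0.9; 0 0.47 0 0 0 0 0.9; 0 0.47 0 0 0 0 0.9; 0 0.47 0 0 0 0 0.9"}}

```text
time_s: 24.8
eef_pos: [0.4406, 0.2114, 0.0184]
eef_rot: [-0.706, 0.706, -0.033, 0.033]
wrist_force: [1.0, 0.1, 0.4]
opening: 0.895
```

Emit:
{"name": "apply_moves", "arguments": {"plan": "0 0.47 0 0 0 0 0.9; 0 0 0 0 0 0 0.9; 0 0 0 0 0 0 0.3; 0 0 0 0 0 0 0.3; 0 0 0 0 0 0 0.3"}}

```text
time_s: 25.3
eef_pos: [0.4419, 0.2118, -0.0021]
eef_rot: [0.707, -0.706, 0.032, -0.033]
wrist_force: [-1.5, -1.6, 5.8]
opening: 0.523
```

Emit:
{"name": "apply_moves", "arguments": {"plan": "0 0 0 0 0 0 0.3; 0 -0.2 0 0 0 0 0.3; 0 -0.5 0 0 0 0 0.3; 0 -0.5 0 0 0 0 0.3; 0 0 0 0 0 0 0.3"}}

```text
time_s: 25.8
eef_pos: [0.4441, 0.2124, 0.0605]
eef_rot: [0.707, -0.706, 0.03, -0.035]
wrist_force: [0.3, 0.2, -1.2]
opening: 0.528
```

```bash
python3 - <<'E'
from h import *
st()
c=snap("wrist","w15",s=1.5)
E
```

```text
t 25.8 pos [0.4441 0.2124 0.0605] yaw -0.092 tilt [ 0.008 -1.     0.003] F [ 0.3  0.2 -1.2] T [ 0.01  0.01 -0.01] open 0.528 q [0.2  0.2  1.94 0.   1.   0.3 ]
```

View pics/w15.png

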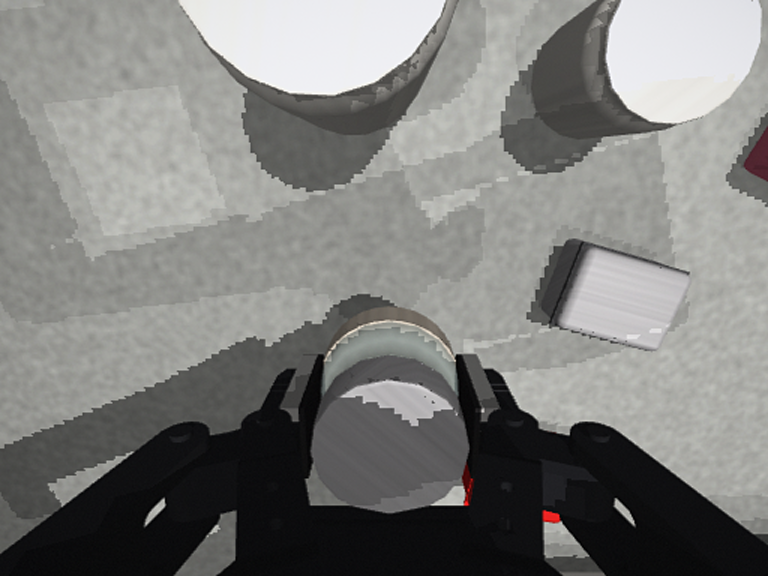

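```bash
cat >> h.py <<'E'
UX=np.array([.9958,-.0919]); UY=np.array([.0919,.9958]); D0=np.array([.462,-.080])
def slot(y,x=.072): return D0+x*UX+y*UY
E
python3 - <<'E'
from h import *
s=slot(.09); print(s); p,R,o=pose()
rows([([p[0],p[1],.105],-.092,.3,.048),([*s,.105],-.092,.3,.04),([*s,.019],-.092,.3,.03)],.3,settle=1)
E
```

```text
[0.5419686 0.0030052]
0.01 -0.93 0 -0.01 -0 0.05 0.3; 0.39 -0 -0.66 -0 -0 -0 0.3; 0.39 -0 -0.66 -0 -0 -0 0.3; 0.39 -0 -0.67 -0 -0 -0 0.3; 0.39 -0 -0.66 -0 -0 -0 0.3
0.4 -0 -0.67 -0 -0 -0 0.3; 0.39 -0 -0.66 -0 -0 -0 0.3; 0 0.57 -0 -0 -0 -0 0.3; 0 0.57 -0 -0 -0 -0 0.3; 0.01 0.58 -0 -0 -0 -0 0.3
0 0 0 0 0 0 0.3; 0 0 0 0 0 0 0.3; 0 0 0 0 0 0 0.3; 0 0 0 0 0 0 0.3; 0 0 0 0 0 0 0.3
```

Emit:
{"name": "apply_moves", "arguments": {"plan": "0.01 -0.93 0 -0.01 0 0.05 0.3; 0.39 0 -0.66 0 0 0 0.3; 0.39 0 -0.66 0 0 0 0.3; 0.39 0 -0.67 0 0 0 0.3; 0.39 0 -0.66 0 0 0 0.3"}}

```text
time_s: 26.35
eef_pos: [0.5064, 0.0712, 0.1015]
eef_rot: [-0.706, 0.707, -0.035, 0.03]
wrist_force: [0.2, 0.2, -1.5]
opening: 0.521
```

Emit:
{"name": "apply_moves", "arguments": {"plan": "0.4 0 -0.67 0 0 0 0.3; 0.39 0 -0.66 0 0 0 0.3; 0 0 0 0 0 0 0.3; 0 0 0 0 0 0 0.3; 0 0 0 0 0 0 0.3"}}

```text
time_s: 26.85
eef_pos: [0.5387, 0.0035, 0.1011]
eef_rot: [-0.706, 0.706, -0.035, 0.03]
wrist_force: [0.4, -0.2, -1.0]
opening: 0.523
```

```bash
python3 - <<'E'
from h import *
st()
c=snap("wrist","w16",s=1.5)
s=slot(.09); p,R,o=pose()
for q in (D0,slot(.122,0),slot(-.122,0),slot(.122,.144),slot(-.122,.144)): print((px(c,[*q,.097])*1.5).round(0))
rows([([*s,.019],-.092,.3,.03)],.3,settle=1)
E
```

```text
t 26.85 pos [0.5387 0.0035 0.1011] yaw -0.092 tilt [-0.008 -1.    -0.001] F [ 0.4 -0.2 -1. ] T [-0.04  0.    0.05] open 0.523 q [-0.21  0.24  1.79 -0.    1.13 -0.12]
[242. 528.]
[212. 273.]
[263. 708.]
[588. 274.]
[529. 711.]
0.03 0.55 -0 0 0 -0.02 0.3; 0.02 0.55 -0 0 0 -0.02 0.3; 0.02 0.55 -0.01 0.01 0.01 -0.02 0.3; 0 0 0 0 0 0 0.3; 0 0 0 0 0 0 0.3
```

View pics/w16.png

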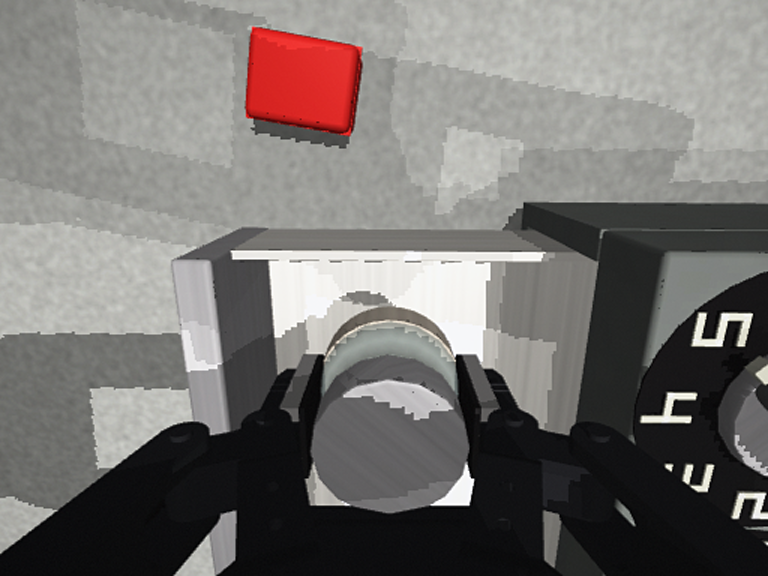

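Emit:
{"name": "apply_moves", "arguments": {"plan": "0.03 0.55 0 0 0 -0.02 0.3; 0.02 0.55 0 0 0 -0.02 0.3; 0.02 0.45 0 0 0 -0.02 0.3; 0 0.1 0 0 0 0 0.3; 0 0 0 0 0 0 0.3"}}

```text
time_s: 27.4
eef_pos: [0.5423, 0.0032, 0.0191]
eef_rot: [-0.706, 0.707, -0.032, 0.032]
wrist_force: [-0.1, 0.2, -1.3]
opening: 0.526
```

```bash
python3 - <<'E'
from h import *
st()
E
```

```text
t 27.4 pos [0.5423 0.0032 0.0191] yaw -0.091 tilt [-0.    -1.    -0.001] F [-0.1  0.2 -1.3] T [-0.03 -0.03  0.  ] open 0.526 q [-0.21  0.37  1.82 -0.    0.96 -0.12]
```

```bash
python3 - <<'E'
from h import *
p,R,o=pose()
rows([(p+[0,0,-.002],None,.3),(p,None,.75),(p,None,.75),(p,None,.75),(p+[0,0,.09],-.092,.75,.03),([.53,.11,.14],.5,.75),([.5515,.213,.14],1.23,.75)],.75,settle=1)
E
```

```text
0 0.04 0 0 0 0 0.3; -0 -0.04 -0 0 0 0 0.75; 0 0 0 0 0 0 0.75; 0 0 0 0 0 0 0.75; -0 -0.6 -0 0 0 -0 0.75
-0 -0.6 -0 0 0 -0 0.75; -0 -0.6 -0 0.01 0.01 -0 0.75; -0.07 -0.1 0.35 -0 -0.82 -0 0.75; -0.04 -0.1 0.36 -0 -0.82 -0 0.75; -0 -0.1 0.36 -0 -0.82 -0 0.75
0.03 -0.11 0.36 -0 -0.82 -0 0.75; 0.06 -0.1 0.35 -0 -0.83 -0 0.75; 0.1 -0.11 0.34 -0 -0.82 -0 0.75; 0.19 0 0.23 -0 -0.87 0 0.75; 0.22 0 0.21 -0 -0.87 0 0.75
0.24 0 0.18 -0 -0.87 0 0.75; 0.26 0 0.16 -0 -0.87 0 0.75; 0.27 0 0.13 -0 -0.87 0 0.75; 0.28 0 0.1 -0 -0.87 0 0.75; 0.29 0 0.07 -0 -0.87 0 0.75
0 0 0 0 0 0 0.75; 0 0 0 0 0 0 0.75; 0 0 0 0 0 0 0.75; 0 0 0 0 0 0 0.75; 0 0 0 0 0 0 0.75
```

Emit:
{"name": "apply_moves", "arguments": {"plan": "0 0.04 0 0 0 0 0.3; 0 0 0 0 0 0 0.75; 0 0 0 0 0 0 0.75; 0 0 0 0 0 0 0.75; 0 -0.6 0 0 0 0 0.75"}}

```text
time_s: 27.9
eef_pos: [0.5397, 0.0027, 0.0446]
eef_rot: [-0.706, 0.706, -0.035, 0.031]
wrist_force: [-0.1, 0.2, 0.5]
opening: 0.752
```

Emit:
{"name": "apply_moves", "arguments": {"plan": "0 -0.64 0 0 0 0 0.75; 0 -0.6 0 0 0 0 0.75; -0.07 -0.1 0.35 0 -0.82 0 0.75; -0.04 -0.1 0.36 0 -0.82 0 0.75; 0 -0.1 0.36 0 -0.82 0 0.75"}}

```text
time_s: 28.4
eef_pos: [0.5373, 0.0563, 0.1253]
eef_rot: [-0.703, 0.704, 0.074, -0.072]
wrist_force: [0.8, -0.4, -0.5]
opening: 0.75
```

Emit:
{"name": "apply_moves", "arguments": {"plan": "0.03 -0.11 0.36 0 -0.82 0 0.75; 0.06 -0.1 0.35 0 -0.83 0 0.75; 0.1 -0.11 0.34 0 -0.82 0 0.75; 0.19 0 0.23 0 -0.87 0 0.75; 0.22 0 0.21 0 -0.87 0 0.75"}}

```text
time_s: 28.9
eef_pos: [0.5367, 0.1393, 0.141]
eef_rot: [-0.662, 0.663, 0.247, -0.246]
wrist_force: [-0.0, -0.2, -0.4]
opening: 0.752
```

Emit:
{"name": "apply_moves", "arguments": {"plan": "0.24 0 0.18 0 -0.87 0 0.75; 0.26 0 0.16 0 -0.87 0 0.75; 0.27 0 0.13 0 -0.87 0 0.75; 0.28 0 0.1 0 -0.87 0 0.75; 0.29 0 0.07 0 -0.87 0 0.75"}}

```text
time_s: 29.4
eef_pos: [0.5522, 0.2126, 0.1405]
eef_rot: [-0.576, 0.577, 0.409, -0.409]
wrist_force: [-0.2, -0.2, -0.2]
opening: 0.75
```

```bash
python3 - <<'E'
from h import *
st()
c=snap("wrist","w17",s=1.5)
snap("scene","s17",crop=(130,130,400,300),s=2.8)
st()
E
```

```text
t 29.4 pos [0.5522 0.2126 0.1405] yaw 1.234 tilt [-0.001 -1.    -0.002] F [-0.2 -0.2 -0.2] T [-0.04  0.04  0.  ] open 0.75 q [ 0.17  0.29  1.63 -0.    1.22 -1.07]
t 29.5 pos [0.5522 0.2133 0.1405] yaw 1.233 tilt [-0.    -1.    -0.002] F [ 0.1 -0.4 -0.6] T [-0.03  0.01  0.02] open 0.749 q [ 0.17  0.29  1.63 -0.    1.22 -1.06]
```

View pics/w17.png

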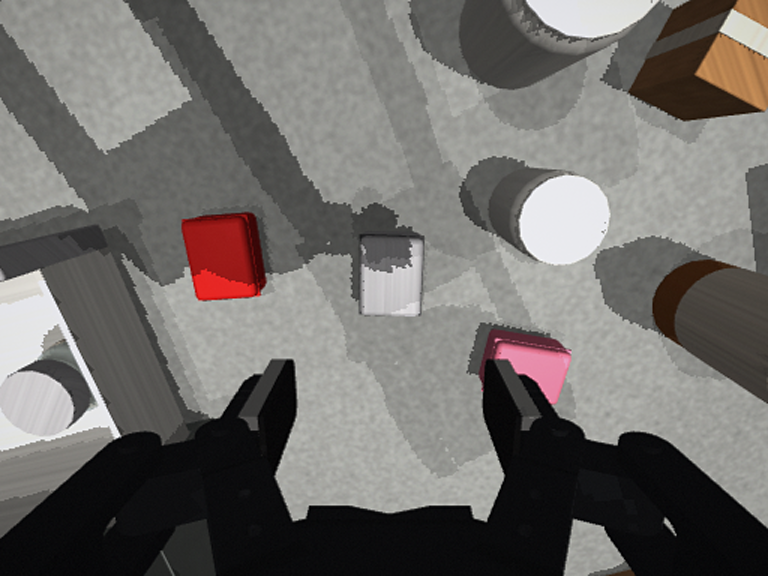

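View pics/s17.png

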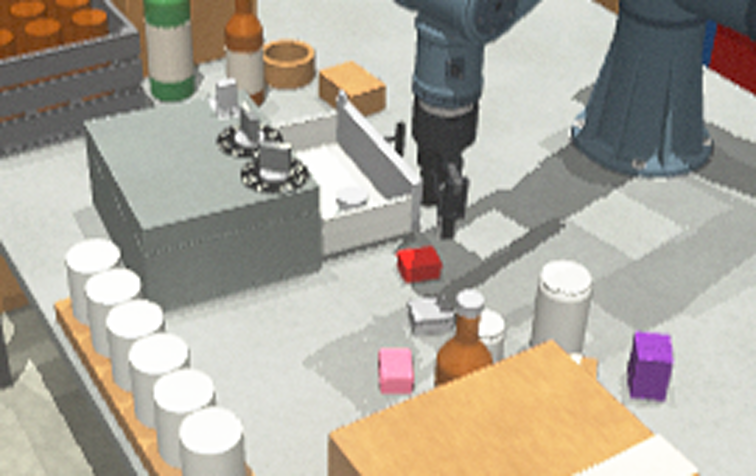

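```bash
python3 - <<'E'
from h import *
c=cal("wrist")
L=[(362,236),(423,236),(423,316),(361,316)]
Q=[un(c,(a/1.5-.3,b/1.5-.3),.03) for a,b in L]; T=np.mean(Q,0); print(T,[np.linalg.norm(Q[i]-Q[(i+1)%4]).round(4) for i in range(4)], [np.arctan2(*(Q[(i+1)%4]-Q[i])[1::-1]).round(3) for i in range(4)])
C=un(c,(564/1.5-.3,219/1.5-.3),.072); print("can",C)
rows([([T[0],T[1],.06],1.235,.75,.045),([T[0],T[1],-.012],1.235,.75,.03)],.75,settle=1)
E
```

```text
[0.55071948 0.21597959 0.03      ] [np.float64(0.0374), np.float64(0.0521), np.float64(0.0401), np.float64(0.0521)] [np.float64(1.233), np.float64(-0.316), np.float64(-1.909), np.float64(2.773)]
can [0.54013003 0.31265568 0.072     ]
0.02 0.81 0.02 0.01 -0.01 -0 0.75; 0.02 0.8 0.03 0.01 -0.01 -0 0.75; 0 0.48 -0 -0 0 -0 0.75; 0 0.48 -0 -0 0 -0 0.75; 0 0.48 -0 -0 0 -0 0.75
0 0 0 0 0 0 0.75; 0 0 0 0 0 0 0.75; 0 0 0 0 0 0 0.75; 0 0 0 0 0 0 0.75; 0 0 0 0 0 0 0.75
```

Emit:
{"name": "apply_moves", "arguments": {"plan": "0.02 0.81 0.02 0 0 0 0.75; 0.02 0.8 0.03 0 0 0 0.75; 0 0.48 0 0 0 0 0.75; 0 0.48 0 0 0 0 0.75; 0 0.48 0 0 0 0 0.75"}}

```text
time_s: 30.0
eef_pos: [0.5504, 0.2137, -0.0132]
eef_rot: [-0.578, 0.579, 0.407, -0.407]
wrist_force: [0.8, 0.0, -0.1]
opening: 0.747
```

Emit:
{"name": "apply_moves", "arguments": {"plan": "0 0 0 0 0 0 0.75; 0 0 0 0 0 0 0.2; 0 0 0 0 0 0 0.2; 0 0 0 0 0 0 0.2; 0 0 0 0 0 0 0.2"}}

```text
time_s: 30.5
eef_pos: [0.5519, 0.2147, -0.0106]
eef_rot: [-0.576, 0.579, 0.409, -0.407]
wrist_force: [0.2, -0.6, 6.5]
opening: 0.457
```

Emit:
{"name": "apply_moves", "arguments": {"plan": "0 0 0 0 0 0 0.2; 0 -0.2 0 0 0 0 0.2; 0 -0.5 0 0 0 0 0.2; 0 -0.5 0 0 0 0 0.2; 0 0 0 0 0 0 0.2"}}

```text
time_s: 31.0
eef_pos: [0.5534, 0.2153, 0.0519]
eef_rot: [-0.576, 0.579, 0.41, -0.406]
wrist_force: [0.9, 0.2, -0.3]
opening: 0.451
```

```bash
python3 - <<'E'
from h import *
st()
c=snap("wrist","w18",s=1)
s=slot(.03); print(s); p,R,o=pose()
rows([([p[0],p[1],.09],1.235,.2,.048),([.54,.1,.1],.4,.2,.04),([*s,.1],-.092,.2,.04)],.2,settle=1)
E
```

```text
t 31.0 pos [0.5534 0.2153 0.0519] yaw 1.23 tilt [ 0.003 -1.    -0.008] F [ 0.9  0.2 -0.3] T [-0.01  0.03 -0.03] open 0.451 q [ 0.17  0.41  1.68 -0.    1.05 -1.06]
[ 0.5364546 -0.0567428]
0 -0.8 -0 0.04 -0.04 0.01 0.2; -0.28 -0.03 -0.07 0 0.87 0 0.2; -0.27 -0.02 -0.1 0 0.87 0 0.2; -0.26 -0.03 -0.12 0 0.87 0 0.2; -0.25 -0.02 -0.15 0 0.87 0 0.2
-0.23 -0.03 -0.17 0 0.87 0 0.2; -0.21 -0.02 -0.2 0 0.87 0 0.2; -0.19 -0.03 -0.22 0 0.87 0 0.2; -0.17 -0.02 -0.24 0 0.87 0 0.2; -0.26 -0 -0.57 0 0.82 0 0.2
-0.2 -0 -0.59 0 0.82 0 0.2; -0.14 -0 -0.61 0 0.82 0 0.2; -0.08 -0 -0.62 0 0.82 0 0.2; -0.01 -0 -0.63 0 0.82 0 0.2; 0 0 0 0 0 0 0.2
```

View pics/w18.png

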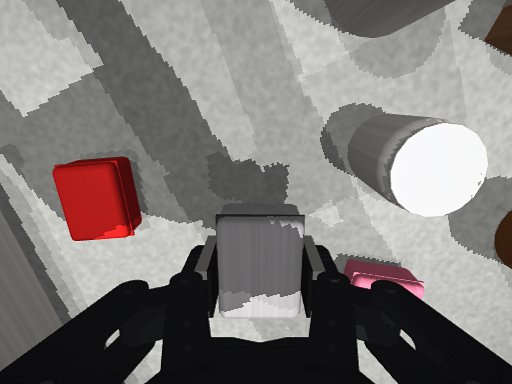

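Emit:
{"name": "apply_moves", "arguments": {"plan": "0 -0.8 0 0.04 -0.04 0.01 0.2; -0.28 -0.03 -0.07 0 0.87 0 0.2; -0.27 -0.02 -0.1 0 0.87 0 0.2; -0.26 -0.03 -0.12 0 0.87 0 0.2; -0.25 -0.02 -0.15 0 0.87 0 0.2"}}

```text
time_s: 31.55
eef_pos: [0.5434, 0.1567, 0.0914]
eef_rot: [0.65, -0.649, -0.278, 0.282]
wrist_force: [0.7, -0.2, -0.5]
opening: 0.451
```

Emit:
{"name": "apply_moves", "arguments": {"plan": "-0.23 -0.03 -0.17 0 0.87 0 0.2; -0.21 -0.02 -0.2 0 0.87 0 0.2; -0.19 -0.03 -0.22 0 0.87 0 0.2; -0.17 -0.02 -0.24 0 0.87 0 0.2; -0.26 0 -0.57 0 0.82 0 0.2"}}

```text
time_s: 32.05
eef_pos: [0.5363, 0.0689, 0.0965]
eef_rot: [0.7, -0.699, -0.103, 0.107]
wrist_force: [-0.1, -0.4, -0.6]
opening: 0.453
```

Emit:
{"name": "apply_moves", "arguments": {"plan": "-0.2 0 -0.59 0 0.82 0 0.2; -0.14 0 -0.61 0 0.82 0 0.2; -0.08 0 -0.62 0 0.82 0 0.2; -0.01 0 -0.63 0 0.82 0 0.2; 0 0 0 0 0 0 0.2"}}

```text
time_s: 32.55
eef_pos: [0.5344, -0.0601, 0.0969]
eef_rot: [-0.706, 0.707, -0.037, 0.033]
wrist_force: [0.1, 0.7, -0.7]
opening: 0.461
```

```bash
python3 - <<'E'
from h import *
c=snap("wrist","w19",s=1.5)
st()
s=slot(.03); 
rows([([*s,.01],-.092,.2,.03)],.2,settle=1)
E
```

```text
t 32.6 pos [ 0.5342 -0.0583  0.0968] yaw -0.095 tilt [-0.006 -1.    -0.001] F [-0.2 -0.  -0.8] T [ 0.01 -0.07  0.03] open 0.452 q [-0.33  0.24  1.79 -0.    1.11 -0.23]
0.02 0.58 0.01 0 -0.01 -0.02 0.2; 0.01 0.58 0.01 0 -0.01 -0.01 0.2; 0.02 0.57 0.02 0.01 -0.01 -0.02 0.2; 0 0 0 0 0 0 0.2; 0 0 0 0 0 0 0.2
```

View pics/w19.png

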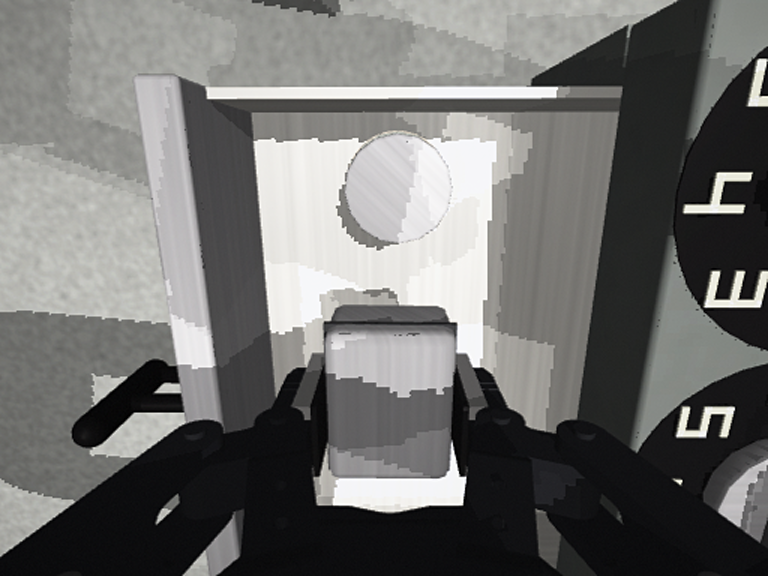

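Emit:
{"name": "apply_moves", "arguments": {"plan": "0.02 0.58 0.01 0 0 -0.02 0.2; 0.01 0.58 0.01 0 0 -0.01 0.2; 0.02 0.5 0.02 0 0 -0.02 0.2; 0 0.07 0 0 0 0 0.2; 0 0.02 0 0 0 0 0.2"}}

```text
time_s: 33.1
eef_pos: [0.5365, -0.054, 0.0094]
eef_rot: [-0.706, 0.707, -0.032, 0.032]
wrist_force: [-0.5, 0.2, -1.0]
opening: 0.45
```

Emit:
{"name": "apply_moves", "arguments": {"plan": "0 0 0 0 0 0 0.2; 0 0 0 0 0 0 0.62; 0 0 0 0 0 0 0.62; 0 0 0 0 0 0 0.62; 0 -0.4 0 0 0 0 0.62"}}

```text
time_s: 33.6
eef_pos: [0.5354, -0.0547, 0.0287]
eef_rot: [-0.706, 0.706, -0.033, 0.032]
wrist_force: [-0.7, 0.3, 0.7]
opening: 0.625
```

```bash
python3 - <<'E'
from h import *
st()
p,R,o=pose()
rows([(p*[1,1,0]+[0,0,.14],-.092,.62,.045),([.53,.12,.15],-.6,.9,.048),([.54,.305,.17],-.6,.9,.048)],.9,settle=1)
E
```

```text
t 33.6 pos [ 0.5354 -0.0547  0.0287] yaw -0.092 tilt [-0.002 -1.    -0.   ] F [-0.7  0.3  0.7] T [0.02 0.01 0.03] open 0.625 q [-0.32  0.35  1.82 -0.    0.97 -0.23]
-0 -0.74 -0 0 -0 -0.01 0.62; -0 -0.74 -0 0 -0 -0 0.62; -0 -0.75 -0 0 -0 -0.01 0.62; -0.09 -0.04 0.69 0 0.85 0 0.9; -0.16 -0.04 0.68 0 0.85 0 0.9
-0.22 -0.04 0.66 0 0.84 0 0.9; -0.29 -0.04 0.64 0 0.85 0 0.9; -0.36 -0.04 0.61 0 0.84 0 0.9; -0.48 -0.1 0.79 0 0 0 0.9; -0.48 -0.1 0.79 0 0 0 0.9
-0.48 -0.1 0.79 0 0 0 0.9; -0.48 -0.1 0.79 0 0 0 0.9; 0 0 0 0 0 0 0.9; 0 0 0 0 0 0 0.9; 0 0 0 0 0 0 0.9
```

Emit:
{"name": "apply_moves", "arguments": {"plan": "0 -0.74 0 0 0 0 0.62; 0 -0.74 0 0 0 0 0.62; 0 -0.75 0 0 0 0 0.62; -0.09 -0.04 0.69 0 0.85 0 0.9; -0.16 -0.04 0.68 0 0.85 0 0.9"}}

```text
time_s: 34.1
eef_pos: [0.536, 0.0144, 0.1482]
eef_rot: [-0.699, 0.699, -0.104, 0.109]
wrist_force: [0.1, 0.2, -0.3]
opening: 0.897
```

Emit:
{"name": "apply_moves", "arguments": {"plan": "-0.22 -0.04 0.66 0 0.84 0 0.9; -0.29 -0.04 0.64 0 0.85 0 0.9; -0.36 -0.04 0.61 0 0.84 0 0.9; -0.48 -0.1 0.79 0 0 0 0.9; -0.48 -0.1 0.79 0 0 0 0.9"}}

```text
time_s: 34.6
eef_pos: [0.5364, 0.2137, 0.1621]
eef_rot: [-0.675, 0.676, -0.208, 0.21]
wrist_force: [0.3, -0.1, -0.1]
opening: 0.901
```

Emit:
{"name": "apply_moves", "arguments": {"plan": "-0.48 -0.1 0.79 0 0 0 0.9; -0.48 -0.1 0.79 0 0 0 0.9; 0 0 0 0 0 0 0.9; 0 0 0 0 0 0 0.9; 0 0 0 0 0 0 0.9"}}

```text
time_s: 35.1
eef_pos: [0.5413, 0.3036, 0.1711]
eef_rot: [-0.675, 0.676, -0.208, 0.21]
wrist_force: [0.6, -0.2, -0.1]
opening: 0.9
```

```bash
python3 - <<'E'
from h import *
st()
c=snap("wrist","w20",s=1.5)
rec("wrist","mini_can_mid","carton_mid")
snap("scene","s20",crop=(130,130,400,300),s=2.8)
E
```

```text
t 35.1 pos [0.5413 0.3036 0.1711] yaw -0.6 tilt [ 0.002 -1.    -0.001] F [ 0.6 -0.2 -0.1] T [ 0.04  0.04 -0.03] open 0.9 q [ 0.32  0.32  1.53 -0.    1.29  0.92]
mini_can_mid [([0.5469, 0.3185, 0.0717], 0.91, [255.0, 172.0])]
carton_mid [([0.495, 0.4196, 0.0656], 0.89, [139.0, 110.0]), ([0.3929, 0.4345, 0.062], 0.88, [46.0, 161.0]), ([0.5172, 0.4946, 0.0529], 0.87, [106.0, 16.0]), ([0.5715, 0.0331, 0.0623], 0.41, [415.0, 360.0])]
```

View pics/w20.png

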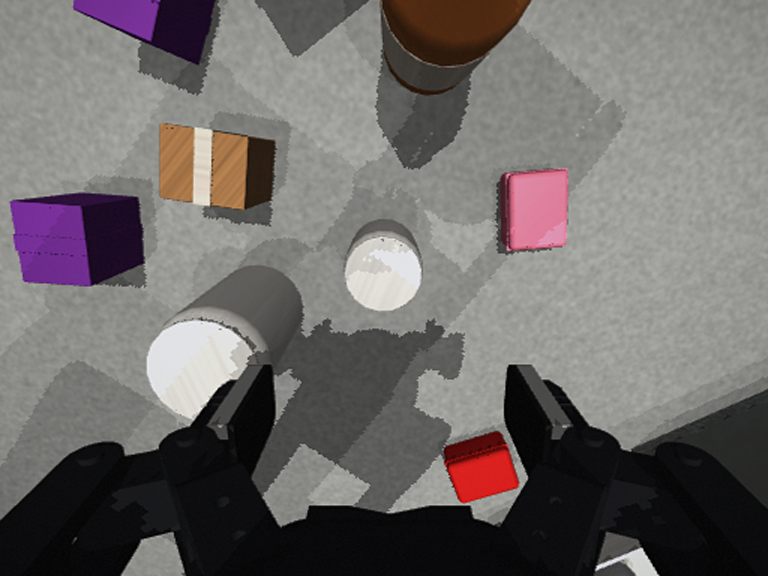

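View pics/s20.png

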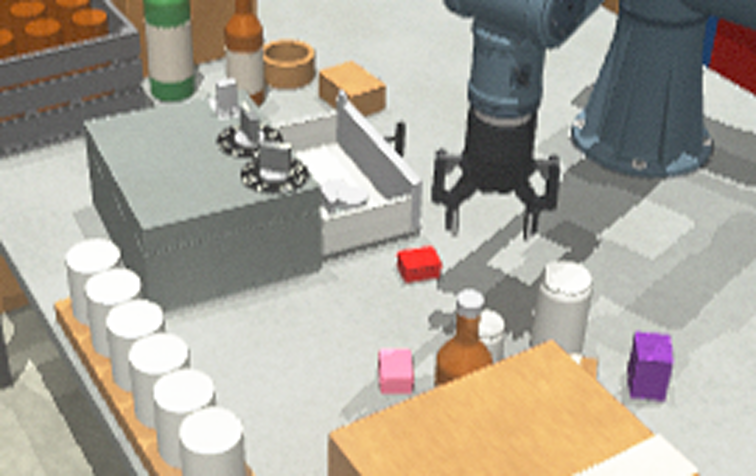

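```bash
python3 - <<'E'
from h import *
c=cal("wrist")
C=un(c,(383/1.5-.3,273/1.5-.3),.072); print("can",C)
B=un(c,(204/1.5-.3,371/1.5-.3),.116); print("big",B)
rows([([C[0],C[1],.10],-1.0,.85,.045),([C[0],C[1],.005],-1.0,.8,.03)],.8,settle=1)
E
```

```text
can [0.54199591 0.31167047 0.072     ]
big [0.43899286 0.33045729 0.116     ]
-0.02 0.36 0.04 -0 0.83 0.01 0.85; -0.03 0.36 0.03 -0 0.83 0 0.85; -0.03 0.35 0.03 -0 0.83 0.01 0.85; -0.03 0.36 0.03 -0 0.83 0 0.85; -0 0.47 -0 -0 -0 0 0.8
-0 0.48 -0 -0 -0 0 0.8; -0 0.47 -0 -0 -0 0 0.8; -0 0.48 -0 -0 -0 0 0.8; 0 0 0 0 0 0 0.8; 0 0 0 0 0 0 0.8
```

Emit:
{"name": "apply_moves", "arguments": {"plan": "-0.02 0.36 0.04 0 0.83 0 0.85; -0.03 0.36 0.03 0 0.83 0 0.85; -0.03 0.35 0.03 0 0.83 0 0.85; -0.03 0.36 0.03 0 0.83 0 0.85; 0 0.47 0 0 0 0 0.8"}}

```text
time_s: 35.8
eef_pos: [0.543, 0.3125, 0.0766]
eef_rot: [0.621, -0.62, 0.338, -0.341]
wrist_force: [0.8, 0.3, 0.5]
opening: 0.797
```

Emit:
{"name": "apply_moves", "arguments": {"plan": "0 0.48 0 0 0 0 0.8; 0 0.47 0 0 0 0 0.8; 0 0.48 0 0 0 0 0.8; 0 0 0 0 0 0 0.8; 0 0 0 0 0 0 0.3"}}

```text
time_s: 36.3
eef_pos: [0.5422, 0.3122, 0.005]
eef_rot: [-0.62, 0.621, -0.338, 0.339]
wrist_force: [-0.2, -0.2, -0.1]
opening: 0.643
```

Emit:
{"name": "apply_moves", "arguments": {"plan": "0 0 0 0 0 0 0.3; 0 0 0 0 0 0 0.3; 0 0 0 0 0 0 0.3; 0 0 0 0 0 0 0.3; 0 -0.2 0 0 0 0 0.3"}}

```text
time_s: 36.8
eef_pos: [0.541, 0.3125, 0.0141]
eef_rot: [-0.62, 0.622, -0.338, 0.339]
wrist_force: [-0.5, -0.4, -2.1]
opening: 0.566
```

Emit:
{"name": "apply_moves", "arguments": {"plan": "0 -0.4 0 0 0 0 0.3; 0 -0.6 0 0 0 0 0.3; 0 -0.7 0 0 0 0 0.3; 0 -0.6 0 0 0 0 0.3; 0 0 0 0 0 0 0.3"}}

```text
time_s: 37.3
eef_pos: [0.5451, 0.3144, 0.1358]
eef_rot: [0.623, -0.618, 0.335, -0.341]
wrist_force: [0.5, 1.0, -1.5]
opening: 0.571
```

```bash
python3 - <<'E'
from h import *
st()
c=snap("wrist","w21",s=1)
E
```

```text
t 37.3 pos [0.5451 0.3144 0.1358] yaw -0.998 tilt [ 0.004 -1.     0.01 ] F [ 0.5  1.  -1.5] T [ 0.01 -0.02 -0.02] open 0.571 q [ 0.34  0.37  1.54 -0.    1.22  1.33]
```

View pics/w21.png

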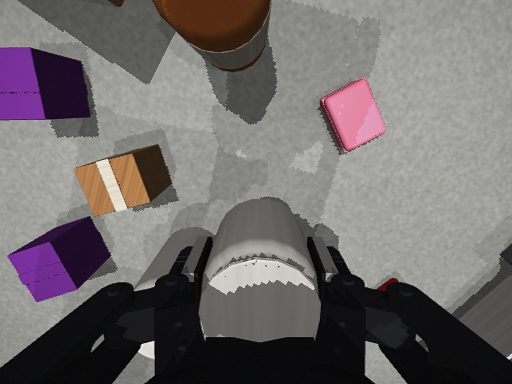

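```bash
python3 - <<'E'
from h import *
s=slot(-.09); print(s); p,R,o=pose()
rows([([.535,.1,.13],-.55,.3,.04),([*s,.13],-.092,.3,.04)],.3,settle=1)
E
```

```text
[ 0.5254266 -0.1762388]
0.58 0.01 -0.41 -0.01 -0.62 0.01 0.3; 0.55 0.01 -0.45 -0.01 -0.62 0.01 0.3; 0.52 0.01 -0.49 -0.01 -0.62 0 0.3; 0.48 0.01 -0.53 -0 -0.62 0.01 0.3; 0.44 0.01 -0.56 -0.01 -0.63 0 0.3
0.39 0 -0.6 -0 -0.62 0.01 0.3; 0.39 0 -0.69 -0 -0.55 0 0.3; 0.34 0 -0.71 -0 -0.54 0 0.3; 0.3 0 -0.73 -0 -0.55 0 0.3; 0.25 0 -0.75 -0 -0.54 0 0.3
0.2 0 -0.76 -0 -0.55 0 0.3; 0.14 0 -0.78 -0 -0.54 0 0.3; 0.1 0 -0.78 -0 -0.55 0 0.3; 0 0 0 0 0 0 0.3; 0 0 0 0 0 0 0.3
```

Emit:
{"name": "apply_moves", "arguments": {"plan": "0.58 0.01 -0.41 -0.01 -0.62 0.01 0.3; 0.55 0.01 -0.45 -0.01 -0.62 0.01 0.3; 0.52 0.01 -0.49 -0.01 -0.62 0 0.3; 0.48 0.01 -0.53 0 -0.62 0.01 0.3; 0.44 0.01 -0.56 -0.01 -0.63 0 0.3"}}

```text
time_s: 37.85
eef_pos: [0.5333, 0.1337, 0.1255]
eef_rot: [-0.672, 0.675, -0.219, 0.214]
wrist_force: [1.1, 0.1, -2.3]
opening: 0.57
```

Emit:
{"name": "apply_moves", "arguments": {"plan": "0.39 0 -0.6 0 -0.62 0.01 0.3; 0.39 0 -0.69 0 -0.55 0 0.3; 0.34 0 -0.71 0 -0.54 0 0.3; 0.3 0 -0.73 0 -0.55 0 0.3; 0.25 0 -0.75 0 -0.54 0 0.3"}}

```text
time_s: 38.35
eef_pos: [0.5263, -0.0596, 0.1259]
eef_rot: [-0.699, 0.7, -0.104, 0.098]
wrist_force: [0.9, 0.8, -2.0]
opening: 0.565
```

Emit:
{"name": "apply_moves", "arguments": {"plan": "0.2 0 -0.76 0 -0.55 0 0.3; 0.14 0 -0.78 0 -0.54 0 0.3; 0.1 0 -0.78 0 -0.55 0 0.3; 0 0 0 0 0 0 0.3; 0 0 0 0 0 0 0.3"}}

```text
time_s: 38.85
eef_pos: [0.5224, -0.1768, 0.1262]
eef_rot: [0.707, -0.706, 0.036, -0.031]
wrist_force: [0.3, 1.1, -2.5]
opening: 0.568
```

```bash
python3 - <<'E'
from h import *
c=snap("wrist","w22",s=1)
st()
s=slot(-.09)
rows([([*s,.026],-.092,.3,.03)],.3,settle=1)
E
```

```text
t 38.9 pos [ 0.5226 -0.1758  0.1264] yaw -0.094 tilt [-0.008 -1.     0.   ] F [-1.   0.5 -2.1] T [-0.02 -0.05 -0.01] open 0.566 q [-0.54  0.23  1.74 -0.    1.18 -0.44]
0.02 0.5 -0 -0 -0 -0.02 0.3; 0.02 0.5 -0 -0 -0 -0.01 0.3; 0.01 0.5 -0 -0 -0.01 -0.02 0.3; 0.02 0.51 -0 -0 -0 -0.01 0.3; 0 0 0 0 0 0 0.3
```

View pics/w22.png

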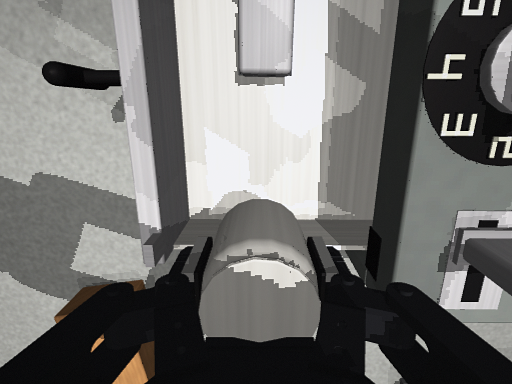

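Emit:
{"name": "apply_moves", "arguments": {"plan": "0.02 0.5 0.03 0 0 -0.02 0.3; 0.02 0.5 0.02 0 0 -0.01 0.3; 0.01 0.5 0 0 0 -0.02 0.3; 0.02 0.43 0 0 0 -0.01 0.3; 0 0.07 0 0 0 0 0.3"}}

```text
time_s: 39.4
eef_pos: [0.5254, -0.1718, 0.0253]
eef_rot: [0.707, -0.706, 0.033, -0.031]
wrist_force: [-0.2, 0.6, -1.4]
opening: 0.568
```

Emit:
{"name": "apply_moves", "arguments": {"plan": "0 0.03 0 0 0 0 0.3; 0 0 0 0 0 0 0.3; 0 0 0 0 0 0 0.74; 0 0 0 0 0 0 0.74; 0 0 0 0 0 0 0.74"}}

```text
time_s: 39.9
eef_pos: [0.528, -0.1751, 0.0275]
eef_rot: [-0.705, 0.707, -0.031, 0.034]
wrist_force: [0.2, -0.6, 0.3]
opening: 0.741
```

```bash
python3 - <<'E'
from h import *
st()
p,R,o=pose()
rows([(p*[1,1,0]+[0,0,.16],-.092,.74,.04),([.515,.08,.2],.2,.9,.048),([.47,.39,.2],.85,.9,.048)],.9,settle=1)
E
```

```text
t 39.9 pos [ 0.528  -0.1751  0.0275] yaw -0.092 tilt [ 0.004 -1.    -0.002] F [ 0.2 -0.6  0.3] T [ 0.03 -0.   -0.01] open 0.741 q [-0.53  0.38  1.78 -0.    0.98 -0.44]
0 -0.66 -0 0 -0 0.01 0.74; 0 -0.66 -0 0.01 -0 0.01 0.74; 0 -0.66 -0 0 -0 0.01 0.74; 0.01 -0.67 -0 0.01 -0 0 0.74; -0.12 -0.13 0.84 0 -0.41 0 0.9
-0.08 -0.13 0.85 0 -0.41 0 0.9; -0.04 -0.13 0.85 0 -0.4 0 0.9; 0 -0.14 0.85 0 -0.41 0 0.9; 0.04 -0.13 0.85 0 -0.4 0 0.9; 0.09 -0.14 0.85 0 -0.41 0 0.9
0.05 -0 0.89 0 -0.77 0 0.9; 0.13 -0 0.89 0 -0.77 0 0.9; 0.21 -0 0.87 0 -0.77 0 0.9; 0.29 -0 0.84 0 -0.78 0 0.9; 0.37 -0 0.81 0 -0.77 0 0.9
0.45 -0 0.78 0 -0.78 0 0.9; 0.52 -0 0.73 0 -0.77 0 0.9; 0 0 0 0 0 0 0.9; 0 0 0 0 0 0 0.9; 0 0 0 0 0 0 0.9
```

Emit:
{"name": "apply_moves", "arguments": {"plan": "0 -0.66 0 0 0 0 0.74; 0 -0.66 0 0 0 0 0.74; 0 -0.66 0 0 0 0 0.74; 0.01 -0.67 0 0 0 0 0.74; -0.12 -0.13 0.84 0 -0.41 0 0.9"}}

```text
time_s: 40.4
eef_pos: [0.5288, -0.1369, 0.1712]
eef_rot: [-0.704, 0.71, -0.013, 0.021]
wrist_force: [1.9, 0.9, 0.9]
opening: 0.886
```

Emit:
{"name": "apply_moves", "arguments": {"plan": "-0.08 -0.13 0.85 0 -0.41 0 0.9; -0.04 -0.13 0.85 0 -0.4 0 0.9; 0 -0.14 0.85 0 -0.41 0 0.9; 0.04 -0.13 0.85 0 -0.4 0 0.9; 0.09 -0.14 0.85 0 -0.41 0 0.9"}}

```text
time_s: 40.9
eef_pos: [0.514, 0.0822, 0.1994]
eef_rot: [-0.703, 0.704, 0.073, -0.07]
wrist_force: [1.3, 0.0, -0.4]
opening: 0.901
```

Emit:
{"name": "apply_moves", "arguments": {"plan": "0.05 0 0.89 0 -0.77 0 0.9; 0.13 0 0.89 0 -0.77 0 0.9; 0.21 0 0.87 0 -0.77 0 0.9; 0.29 0 0.84 0 -0.78 0 0.9; 0.37 0 0.81 0 -0.77 0 0.9"}}

```text
time_s: 41.4
eef_pos: [0.4815, 0.3033, 0.1987]
eef_rot: [-0.667, 0.669, 0.233, -0.231]
wrist_force: [0.8, 0.4, -0.4]
opening: 0.897
```

Emit:
{"name": "apply_moves", "arguments": {"plan": "0.45 0 0.78 0 -0.78 0 0.9; 0.52 0 0.73 0 -0.77 0 0.9; 0 0 0 0 0 0 0.9; 0 0 0 0 0 0 0.9; 0 0 0 0 0 0 0.9"}}

```text
time_s: 41.9
eef_pos: [0.4694, 0.3897, 0.1979]
eef_rot: [-0.643, 0.646, 0.292, -0.291]
wrist_force: [0.1, -1.0, -0.3]
opening: 0.9
```

```bash
python3 - <<'E'
from h import *
st()
c=snap("wrist","w23",s=1.5)
rec("wrist","carton_mid","big_can_mid")
snap("scene","s23",crop=(190,120,310,230),s=6)
E
```

```text
t 41.9 pos [0.4694 0.3897 0.1979] yaw 0.849 tilt [-0.    -1.    -0.003] F [ 0.1 -1.  -0.3] T [-0.03  0.01  0.01] open 0.9 q [ 0.5   0.27  1.53 -0.    1.34 -0.35]
carton_mid [([0.5116, 0.5095, 0.066], 0.79, [381.0, 133.0]), ([0.488, 0.4244, 0.0651], 0.63, [297.0, 172.0]), ([0.3834, 0.4365, 0.0613], 0.57, [236.0, 81.0])]
big_can_mid [([0.4319, 0.3445, 0.1186], 0.96, [190.0, 198.0])]
```

View pics/w23.png

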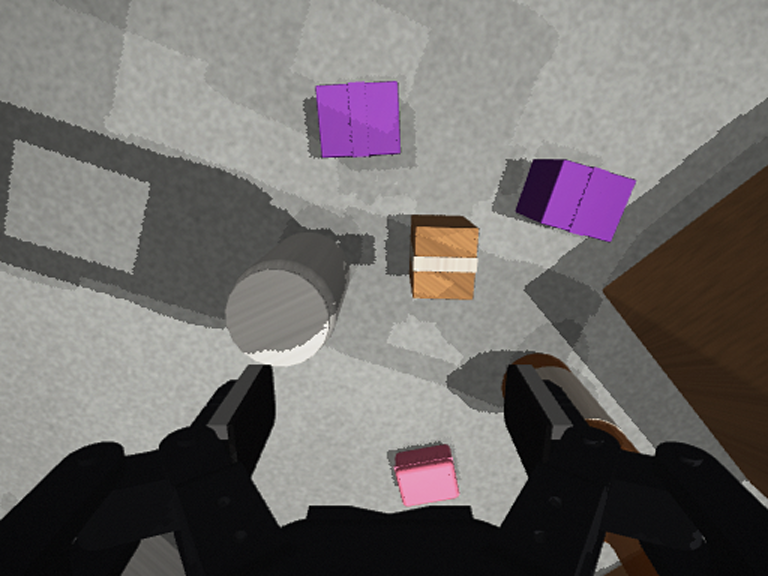

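View pics/s23.png

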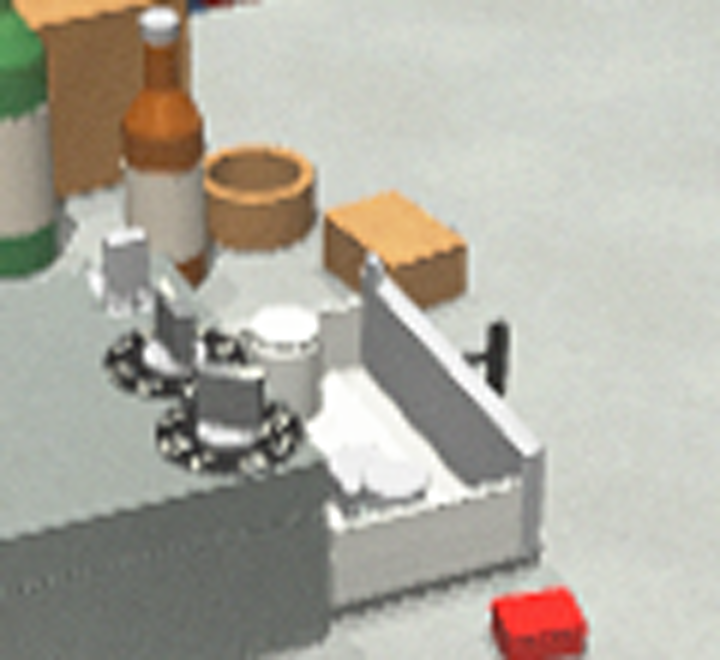

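```bash
python3 - <<'E'
from h import *
c=cal("wrist")
im=cv2.imread("pics/w23.png"); cv2.imwrite("pics/w23z.png",cv2.resize(im[180:330,360:560],None,fx=4,fy=4))
L=[(414,226),(479,229),(474,299),(412,297)]
Q=[un(c,(a/1.5-.3,b/1.5-.3),.064) for a,b in L]; T=np.mean(Q,0); print(T,[np.linalg.norm(Q[i]-Q[(i+1)%4]).round(4) for i in range(4)], [np.arctan2(*(Q[(i+1)%4]-Q[i])[1::-1]).round(3) for i in range(4)])
E
```

```text
[0.49069629 0.42097049 0.064     ] [np.float64(0.0432), np.float64(0.0488), np.float64(0.0432), np.float64(0.0493)] [np.float64(0.802), np.float64(-0.735), np.float64(-2.328), np.float64(2.407)]
```

View pics/w23z.png

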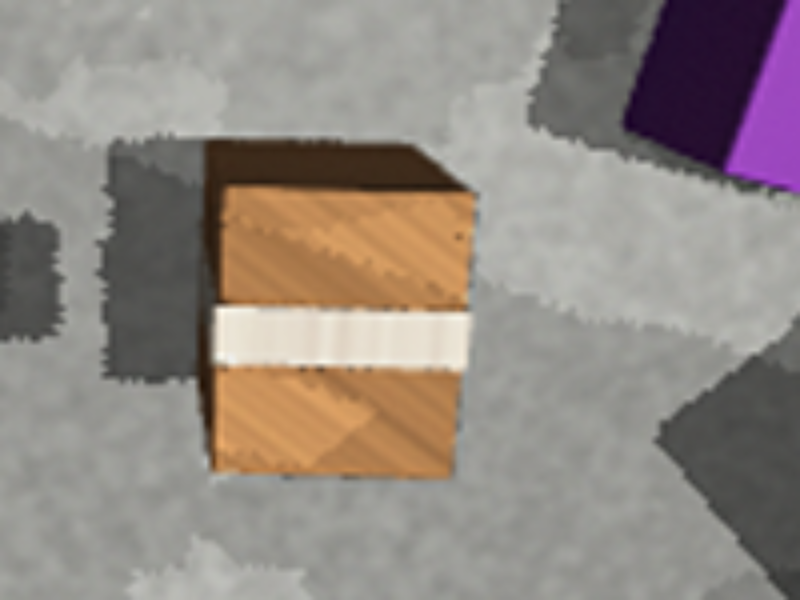

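```bash
python3 - <<'E'
from h import *
rows([([.4907,.4195,.11],.82,.72,.045),([.4907,.4195,.008],.82,.70,.03)],.7,settle=1)
E
```

```text
0.24 0.59 0.03 0.01 0.08 0 0.72; 0.24 0.59 0.03 0.01 0.08 0 0.72; 0.25 0.58 0.04 0.01 0.07 0 0.72; -0 0.51 -0 -0 0 0 0.7; -0 0.51 -0 -0 0 0 0.7
-0 0.51 -0 -0 0 0 0.7; -0 0.51 -0 -0 0 0 0.7; 0 0 0 0 0 0 0.7; 0 0 0 0 0 0 0.7; 0 0 0 0 0 0 0.7
```

Emit:
{"name": "apply_moves", "arguments": {"plan": "0.24 0.59 0.03 0 0.08 0 0.72; 0.24 0.59 0.03 0 0.08 0 0.72; 0.25 0.58 0.04 0 0.07 0 0.72; 0 0 0 0 0 0 0.7; 0 0.51 0 0 0 0 0.7"}}

```text
time_s: 42.6
eef_pos: [0.4928, 0.4215, 0.0877]
eef_rot: [-0.648, 0.649, 0.285, -0.28]
wrist_force: [0.3, 0.5, 0.1]
opening: 0.705
```

Emit:
{"name": "apply_moves", "arguments": {"plan": "0 0.51 0 0 0 0 0.7; 0 0.51 0 0 0 0 0.7; 0 0.51 0 0 0 0 0.7; 0 0 0 0 0 0 0.7; 0 0 0 0 0 0 0.2"}}

```text
time_s: 43.1
eef_pos: [0.491, 0.4204, 0.0092]
eef_rot: [-0.647, 0.649, 0.283, -0.282]
wrist_force: [0.9, 0.4, 0.4]
opening: 0.544
```

Emit:
{"name": "apply_moves", "arguments": {"plan": "0 0 0 0 0 0 0.2; 0 0 0 0 0 0 0.2; 0 0 0 0 0 0 0.2; 0 0 0 0 0 0 0.2; 0 -0.2 0 0 0 0 0.2"}}

```text
time_s: 43.6
eef_pos: [0.4898, 0.4203, 0.0178]
eef_rot: [-0.647, 0.649, 0.283, -0.283]
wrist_force: [-0.1, 0.3, -1.5]
opening: 0.487
```

```bash
python3 - <<'E'
from h import *
st()
c=snap("wrist","w24",s=1)
p,R,o=pose()
rows([(p*[1,1,0]+[0,0,.15],.82,.2,.04)],.2)
E
```

```text
t 43.6 pos [0.4898 0.4203 0.0178] yaw 0.822 tilt [-0.001 -1.    -0.003] F [-0.1  0.3 -1.5] T [-0.03  0.03 -0.01] open 0.487 q [ 0.53  0.56  1.54 -0.    1.05 -0.29]
0 -0.65 -0 0.01 0 0 0.2; 0 -0.65 -0 0.01 0.01 0.01 0.2; 0 -0.65 -0 0 0 0 0.2; 0 -0.65 -0.01 0.01 0.01 0.01 0.2; 0 0 0 0 0 0 0.2
```

View pics/w24.png

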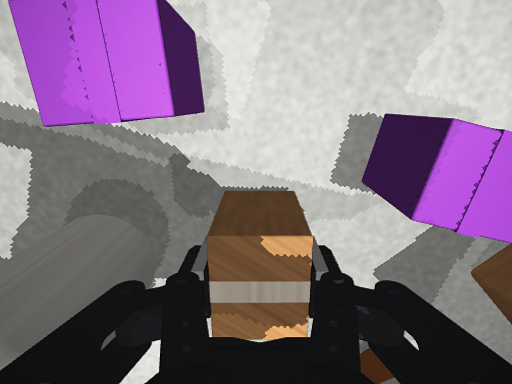

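Emit:
{"name": "apply_moves", "arguments": {"plan": "0 -0.65 0 0 0 0 0.2; 0 -0.65 0 0 0 0 0.2; 0 -0.65 0 0 0 0 0.2; 0 -0.65 0 0 0 0 0.2; 0 0 0 0 0 0 0.2"}}

```text
time_s: 44.15
eef_pos: [0.4931, 0.4229, 0.1546]
eef_rot: [-0.648, 0.649, 0.287, -0.278]
wrist_force: [-0.4, 0.0, 0.1]
opening: 0.486
```

```bash
python3 - <<'E'
from h import *
st()
s=slot(-.031); print(s); p,R,o=pose()
rows([([.53,.15,.145],.3,.2,.04),([*s,.14],-.092,.2,.04)],.2,settle=1)
E
```

```text
t 44.15 pos [0.4931 0.4229 0.1546] yaw 0.823 tilt [ 0.01  -1.    -0.006] F [-0.4  0.   0.1] T [0.02 0.   0.04] open 0.486 q [ 0.53  0.39  1.47 -0.    1.27 -0.29]
[ 0.5308487 -0.1174866]
-0.5 0.03 -0.61 0 0.62 0.01 0.2; -0.45 0.03 -0.64 0 0.62 0.01 0.2; -0.41 0.03 -0.68 0 0.62 0.02 0.2; -0.35 0.03 -0.7 0.01 0.62 0.02 0.2; -0.3 0.02 -0.73 0.01 0.62 0.01 0.2
-0.25 0.02 -0.75 0 0.63 0.01 0.2; -0.18 0.03 -0.76 0.01 0.62 0.02 0.2; -0.22 0.01 -0.73 -0 0.47 -0 0.2; -0.18 0.01 -0.74 -0 0.47 -0 0.2; -0.14 0.02 -0.75 -0 0.47 -0 0.2
-0.1 0.01 -0.76 -0 0.47 -0 0.2; -0.06 0.02 -0.76 -0 0.46 -0 0.2; -0.01 0.01 -0.77 -0 0.47 -0 0.2; 0.03 0.02 -0.76 -0 0.46 -0 0.2; 0 0 0 0 0 0 0.2
```

Emit:
{"name": "apply_moves", "arguments": {"plan": "-0.5 0.03 -0.61 0 0.62 0.01 0.2; -0.45 0.03 -0.64 0 0.62 0.01 0.2; -0.41 0.03 -0.68 0 0.62 0.02 0.2; -0.35 0.03 -0.7 0 0.62 0.02 0.2; -0.3 0.02 -0.73 0 0.62 0.01 0.2"}}

```text
time_s: 44.65
eef_pos: [0.5158, 0.2243, 0.1409]
eef_rot: [-0.687, 0.691, 0.154, -0.159]
wrist_force: [0.4, -0.1, -1.4]
opening: 0.482
```

Emit:
{"name": "apply_moves", "arguments": {"plan": "-0.25 0.02 -0.75 0 0.63 0.01 0.2; -0.18 0.03 -0.76 0 0.62 0.02 0.2; -0.22 0.01 -0.73 0 0.47 0 0.2; -0.18 0.01 -0.74 0 0.47 0 0.2; -0.14 0.02 -0.75 0 0.47 0 0.2"}}

```text
time_s: 45.15
eef_pos: [0.527, 0.0322, 0.1381]
eef_rot: [-0.703, 0.708, 0.042, -0.049]
wrist_force: [0.4, -0.2, -1.2]
opening: 0.487
```

Emit:
{"name": "apply_moves", "arguments": {"plan": "-0.1 0.01 -0.76 0 0.47 0 0.2; -0.06 0.02 -0.76 0 0.46 0 0.2; -0.01 0.01 -0.77 0 0.47 0 0.2; 0.03 0.02 -0.76 0 0.46 0 0.2; 0 0 0 0 0 0 0.2"}}

```text
time_s: 45.65
eef_pos: [0.5275, -0.1237, 0.1364]
eef_rot: [-0.703, 0.71, -0.037, 0.032]
wrist_force: [0.3, 1.0, -0.5]
opening: 0.486
```

```bash
python3 - <<'E'
from h import *
c=snap("wrist","w25",s=1.5)
st()
s=slot(-.031)
rows([([*s,.029],-.092,.2,.03)],.2,settle=1)
E
```

```text
t 45.7 pos [ 0.5272 -0.1214  0.1362] yaw -0.096 tilt [-0.008 -1.    -0.009] F [-0.   0.9 -0.5] T [ 0.03 -0.   -0.04] open 0.485 q [-0.44  0.19  1.76 -0.01  1.19 -0.34]
0.02 0.54 0.03 0.02 -0.01 -0.02 0.2; 0.02 0.53 0.02 0.02 -0.01 -0.01 0.2; 0.02 0.54 0.02 0.02 -0.01 -0.02 0.2; 0.01 0.53 0.02 0.01 -0 -0.01 0.2; 0 0 0 0 0 0 0.2
```

View pics/w25.png

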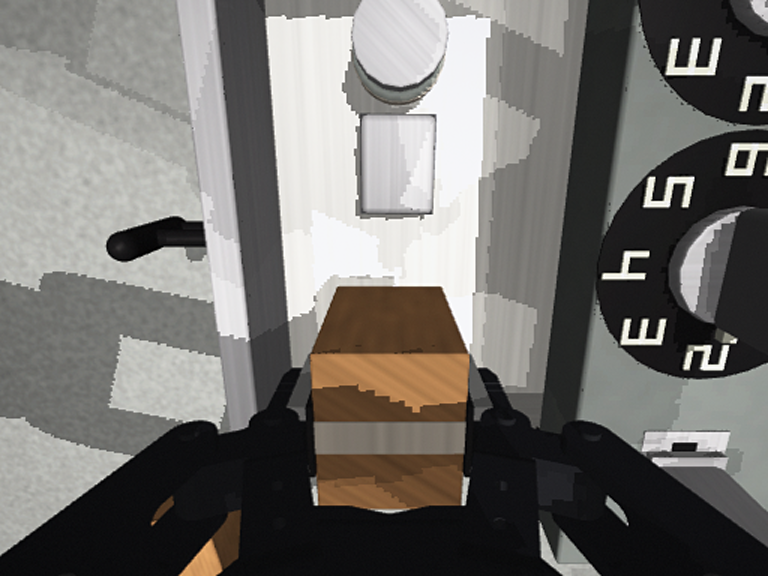

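Emit:
{"name": "apply_moves", "arguments": {"plan": "0.02 0.54 0.05 0.02 -0.01 -0.02 0.2; 0.02 0.53 0.04 0.02 -0.01 -0.01 0.2; 0.02 0.54 0.02 0.02 -0.01 -0.02 0.2; 0.01 0.45 0.02 0.01 0 -0.01 0.2; 0 0.08 0 0 0 0 0.2"}}

```text
time_s: 46.2
eef_pos: [0.5309, -0.1117, 0.0288]
eef_rot: [0.707, -0.706, 0.031, -0.03]
wrist_force: [-3.9, 6.8, 25.1]
opening: 0.482
```

```bash
python3 - <<'E'
from h import *
st()
print(slot(-.029))
E
```

```text
t 46.2 pos [ 0.5309 -0.1117  0.0288] yaw -0.087 tilt [-0.001 -1.     0.002] F [-3.9  6.8 25.1] T [ 0.91  0.65 -0.07] open 0.482 q [-0.43  0.35  1.81  0.    0.98 -0.34]
[ 0.5310325 -0.115495 ]
```

```bash
python3 - <<'E'
from h import *
c=snap("wrist","w26",s=1.5); st()
snap("scene","s26",crop=(190,120,310,230),s=6)
E
```

```text
t 46.25 pos [ 0.5314 -0.1119  0.0293] yaw -0.087 tilt [-0.001 -1.     0.001] F [-0.2  0.2 -0.4] T [-0.02 -0.01  0.01] open 0.488 q [-0.43  0.35  1.81  0.    0.98 -0.34]
```

View pics/w26.png

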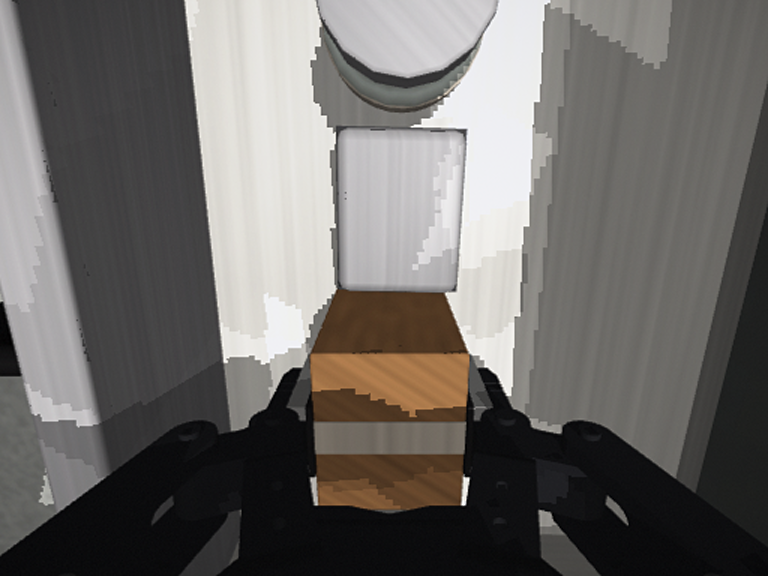

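View pics/s26.png

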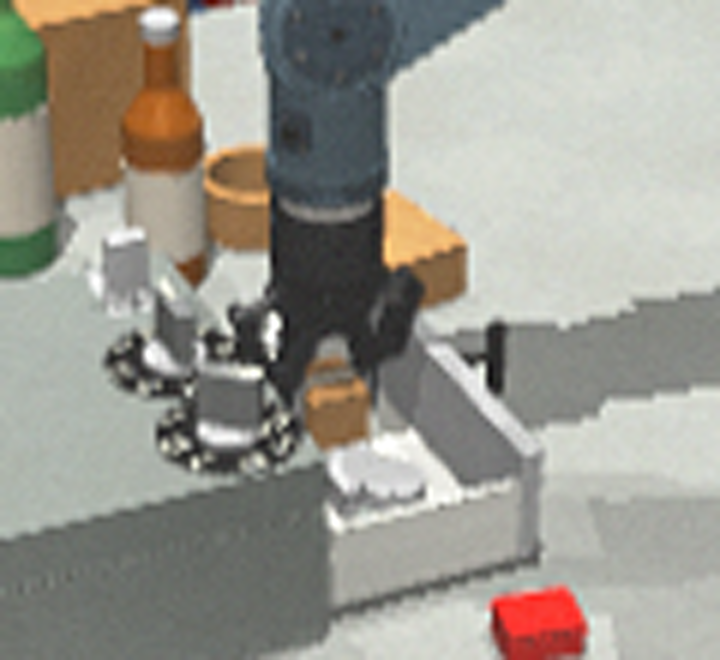

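Emit:
{"name": "apply_moves", "arguments": {"plan": "0 0 0 0 0 0 0.62; 0 0 0 0 0 0 0.62; 0 0 0 0 0 0 0.62; 0 -0.3 0 0 0 0 0.62; 0 -0.6 0 0 0 0 0.62"}}

```text
time_s: 46.8
eef_pos: [0.5294, -0.113, 0.0738]
eef_rot: [0.707, -0.706, 0.033, -0.03]
wrist_force: [0.2, -0.2, 0.6]
opening: 0.622
```

Emit:
{"name": "apply_moves", "arguments": {"plan": "0 -0.8 0 0 0 0 0.62; 0 -0.8 0 0 0 0 0.62; 0 -0.8 0 0 0 0 0.62; 0 -0.4 0 0 0 0 0.62; 0 0 0 0 0 0 0.62"}}

```text
time_s: 47.3
eef_pos: [0.5336, -0.1147, 0.2201]
eef_rot: [-0.705, 0.708, -0.028, 0.034]
wrist_force: [-0.3, -0.1, -0.8]
opening: 0.623
```

```bash
python3 - <<'E'
from h import *
st()
c=snap("wrist","w27",s=1.5)
snap("scene","s27",s=1.5)
p,R,o=pose()
rows([([.40,-.0745,.2],1.479,.5,.045)],.5,settle=1)
E
```

```text
t 47.3 pos [ 0.5336 -0.1147  0.2201] yaw -0.089 tilt [ 0.009 -1.    -0.003] F [-0.3 -0.1 -0.8] T [-0.01  0.01 -0.06] open 0.623 q [-0.43  0.1   1.68 -0.    1.35 -0.34]
-0.19 0.02 0.04 0 -0.93 0 0.5; -0.19 0.02 0.06 0 -0.93 0 0.5; -0.18 0.02 0.08 0 -0.93 0 0.5; -0.17 0.02 0.1 0 -0.93 0 0.5; -0.16 0.02 0.12 0 -0.93 0 0.5
-0.14 0.02 0.13 0 -0.93 -0 0.5; -0.13 0.02 0.15 0 -0.94 -0 0.5; -0.11 0.02 0.16 0 -0.93 -0 0.5; -0.09 0.02 0.17 0 -0.94 -0 0.5; -0.07 0.02 0.18 0 -0.93 -0 0.5
-0.04 0.03 0.19 0 -0.94 -0 0.5; -0.02 0.02 0.2 0 -0.93 -0 0.5; -0.01 0.03 0.19 0.01 -0.94 -0 0.5; 0.02 0.02 0.2 0 -0.93 -0 0.5; 0 0 0 0 0 0 0.5
```

View pics/w27.png

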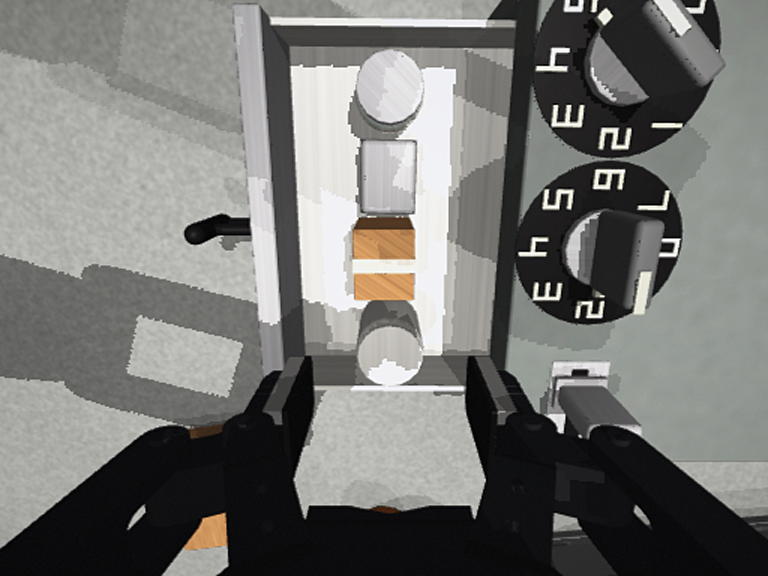

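View pics/s27.png

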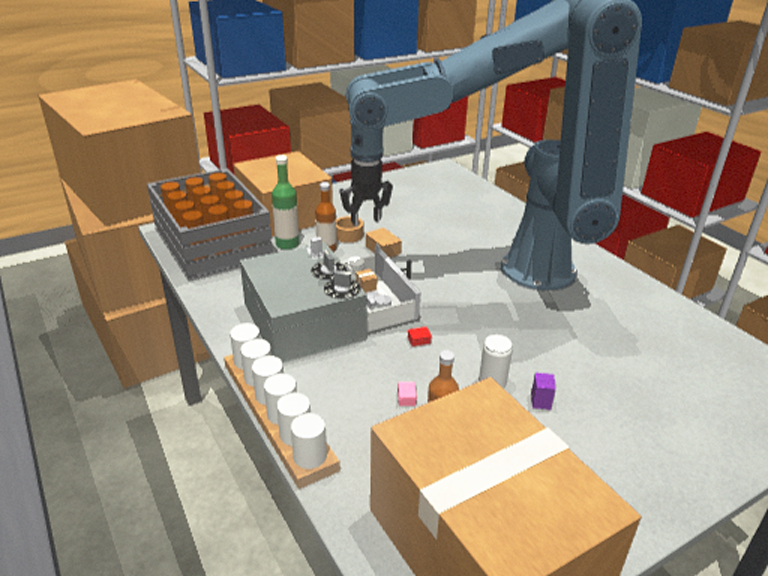

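```bash
python3 - <<'E'
from h import *
rows([([.4155,-.0755,.2],1.479,.5,.045)],.5,settle=1)
E
```

```text
-0.17 0.02 0.04 0 -0.93 0 0.5; -0.16 0.02 0.06 0 -0.93 0 0.5; -0.16 0.02 0.08 0 -0.93 0 0.5; -0.15 0.02 0.09 0 -0.93 0 0.5; -0.14 0.02 0.11 0 -0.93 0 0.5
-0.12 0.02 0.12 0 -0.93 -0 0.5; -0.11 0.02 0.14 0 -0.94 -0 0.5; -0.09 0.02 0.15 0 -0.93 -0 0.5; -0.08 0.02 0.16 0 -0.94 -0 0.5; -0.06 0.02 0.16 0 -0.93 -0 0.5
-0.04 0.03 0.17 0 -0.94 -0 0.5; -0.02 0.02 0.17 0 -0.93 -0 0.5; 0 0.03 0.17 0.01 -0.94 -0 0.5; 0.03 0.02 0.17 0 -0.93 -0 0.5; 0 0 0 0 0 0 0.5
```

Emit:
{"name": "apply_moves", "arguments": {"plan": "-0.17 0.02 0.04 0 -0.93 0 0.5; -0.16 0.02 0.06 0 -0.93 0 0.5; -0.16 0.02 0.08 0 -0.93 0 0.5; -0.15 0.02 0.09 0 -0.93 0 0.5; -0.14 0.02 0.11 0 -0.93 0 0.5"}}

```text
time_s: 47.9
eef_pos: [0.488, -0.0994, 0.2076]
eef_rot: [0.688, -0.687, -0.165, 0.167]
wrist_force: [0.5, 0.8, 0.7]
opening: 0.496
```

Emit:
{"name": "apply_moves", "arguments": {"plan": "-0.12 0.02 0.12 0 -0.93 0 0.5; -0.11 0.02 0.14 0 -0.94 0 0.5; -0.09 0.02 0.15 0 -0.93 0 0.5; -0.08 0.02 0.16 0 -0.94 0 0.5; -0.06 0.02 0.16 0 -0.93 0 0.5"}}

```text
time_s: 48.4
eef_pos: [0.4465, -0.0858, 0.2027]
eef_rot: [0.616, -0.614, -0.349, 0.35]
wrist_force: [-0.2, -0.1, 0.6]
opening: 0.498
```

Emit:
{"name": "apply_moves", "arguments": {"plan": "-0.04 0.03 0.17 0 -0.94 0 0.5; -0.02 0.02 0.17 0 -0.93 0 0.5; 0 0.03 0.17 0 -0.94 0 0.5; 0.03 0.02 0.17 0 -0.93 0 0.5; 0 0 0 0 0 0 0.5"}}

```text
time_s: 48.9
eef_pos: [0.4137, -0.0745, 0.1978]
eef_rot: [0.523, -0.521, -0.476, 0.477]
wrist_force: [-0.2, 0.2, -0.0]
opening: 0.497
```

```bash
python3 - <<'E'
from h import *
st()
c=snap("wrist","w28",s=1.5)
for z in (.108,): print((px(c,[.4155,-.0755,z])*1.5).round(0))
rows([([.4155,-.0755,.066],1.479,.5,.03)],.5,settle=1)
E
```

```text
t 48.9 pos [ 0.4137 -0.0745  0.1978] yaw 1.48 tilt [ 0.001 -1.     0.004] F [-0.2  0.2 -0. ] T [-0.02 -0.06  0.02] open 0.497 q [-0.46 -0.16  1.99 -0.    1.32 -1.94]
[387. 291.]
-0 0.53 -0.01 -0 -0 0 0.5; -0 0.53 -0 -0 -0.01 0 0.5; -0 0.53 -0.01 -0.01 -0 0 0.5; -0.01 0.53 -0 -0 -0.01 0 0.5; -0 0.53 -0 -0.01 -0 0.01 0.5
0 0 0 0 0 0 0.5; 0 0 0 0 0 0 0.5; 0 0 0 0 0 0 0.5; 0 0 0 0 0 0 0.5; 0 0 0 0 0 0 0.5
```

View pics/w28.png

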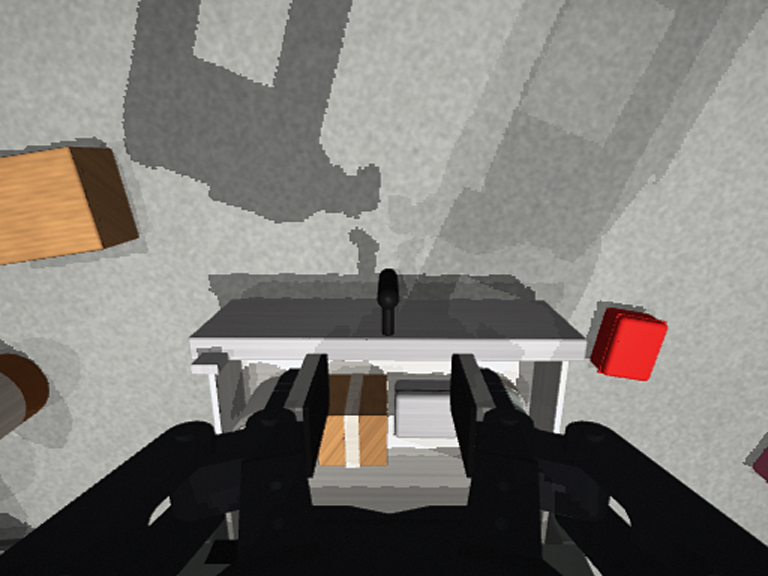

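Emit:
{"name": "apply_moves", "arguments": {"plan": "0 0.53 -0.01 0 0 0 0.5; 0 0.53 0 0 0 0 0.5; 0 0.53 -0.01 0 0 0 0.5; 0 0.53 0 0 0 0 0.5; 0 0.53 0 0 0 0 0.5"}}

```text
time_s: 49.45
eef_pos: [0.4165, -0.0755, 0.0656]
eef_rot: [0.523, -0.523, -0.475, 0.476]
wrist_force: [0.6, -0.1, 0.7]
opening: 0.495
```

Emit:
{"name": "apply_moves", "arguments": {"plan": "0 0 0 0 0 0 0.5; 0 0 0 0 0 0 0; 0 0 0 0 0 0 0; 0 0 0 0 0 0 0; 0 0 0 0 0 0 0"}}

```text
time_s: 49.95
eef_pos: [0.4178, -0.0758, 0.0686]
eef_rot: [-0.522, 0.524, 0.477, -0.476]
wrist_force: [0.4, 2.6, 6.3]
opening: 0.129
```

Emit:
{"name": "apply_moves", "arguments": {"plan": "0 0 -0.05 0 0 0 0; 0 0 -0.1 0 0 0 0; 0 0 -0.15 0 0 0 0; 0 0 -0.15 0 0 0 0; 0 0 -0.15 0 0 0 0"}}

```text
time_s: 50.45
eef_pos: [0.4475, -0.0786, 0.0686]
eef_rot: [-0.522, 0.523, 0.477, -0.476]
wrist_force: [-2.7, 2.1, 7.4]
opening: 0.13
```

Emit:
{"name": "apply_moves", "arguments": {"plan": "0 0 -0.15 0 0 0 0; 0 0 -0.15 0 0 0 0; 0 0 -0.15 0 0 0 0; 0 0 -0.15 0 0 0 0; 0 0 -0.15 0 0 0 0"}}

```text
time_s: 50.95
eef_pos: [0.4848, -0.0822, 0.0686]
eef_rot: [-0.522, 0.523, 0.477, -0.476]
wrist_force: [-2.4, 1.0, 7.4]
opening: 0.127
```

```bash
python3 - <<'E'
from h import *
st()
c=snap("wrist","w29",s=1)
E
```

```text
t 50.95 pos [ 0.4848 -0.0822  0.0686] yaw 1.479 tilt [-0.001 -1.    -0.002] F [-2.4  1.   7.4] T [0.11 0.36 0.01] open 0.127 q [-0.41  0.19  1.93 -0.    1.03 -1.89]
```

View pics/w29.png

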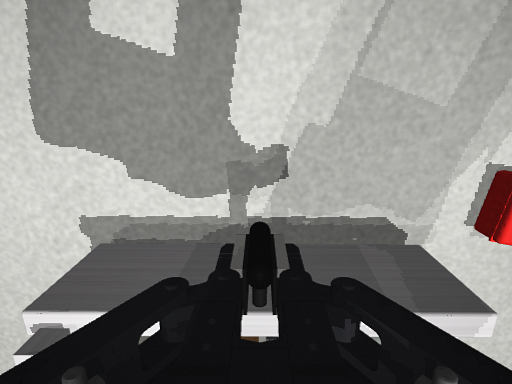

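Emit:
{"name": "apply_moves", "arguments": {"plan": "0 0 -0.15 0 0 0 0; 0 0 -0.15 0 0 0 0; 0 0 -0.15 0 0 0 0; 0 0 -0.15 0 0 0 0; 0 0 -0.15 0 0 0 0"}}

```text
time_s: 51.5
eef_pos: [0.522, -0.0859, 0.0686]
eef_rot: [-0.522, 0.523, 0.476, -0.476]
wrist_force: [-2.6, 0.2, 6.5]
opening: 0.127
```

Emit:
{"name": "apply_moves", "arguments": {"plan": "0 0 -0.15 0 0 0 0; 0 0 -0.15 0 0 0 0; 0 0 -0.15 0 0 0 0; 0 0 -0.15 0 0 0 0; 0 0 -0.15 0 0 0 0"}}

```text
time_s: 52.0
eef_pos: [0.5592, -0.0894, 0.0686]
eef_rot: [-0.522, 0.523, 0.476, -0.476]
wrist_force: [-3.0, -1.8, 6.0]
opening: 0.127
```

Emit:
{"name": "apply_moves", "arguments": {"plan": "0 0 -0.15 0 0 0 0; 0 0 -0.1 0 0 0 0; 0 0 -0.05 0 0 0 0; 0 0 -0.05 0 0 0 0; 0 0 -0.04 0 0 0 0"}}

```text
time_s: 52.5
eef_pos: [0.5746, -0.0909, 0.0685]
eef_rot: [0.524, -0.521, -0.474, 0.479]
wrist_force: [-24.6, -0.9, 25.1]
opening: 0.127
```

```bash
python3 - <<'E'
from h import *
st()
E
```

```text
t 52.5 pos [ 0.5746 -0.0909  0.0685] yaw 1.479 tilt [-0.002 -1.     0.008] F [-24.6  -0.9  25.1] T [-0.07  3.74  0.  ] open 0.127 q [-0.36  0.37  1.69 -0.    1.09 -1.84]
```

Emit:
{"name": "apply_moves", "arguments": {"plan": "0 0 0.05 0 0 0 0; 0 0 0.02 0 0 0 0.4; 0 0 0 0 0 0 0.4; 0 0 0 0 0 0 0.4; 0 0 0 0 0 0 0.4"}}

```text
time_s: 53.0
eef_pos: [0.5745, -0.0901, 0.0671]
eef_rot: [-0.522, 0.523, 0.476, -0.476]
wrist_force: [0.5, 0.7, -0.2]
opening: 0.399
```

Emit:
{"name": "apply_moves", "arguments": {"plan": "0 -0.5 0 0 0 0 0.4; 0 -0.7 0 0 0 0 0.4; 0 -0.7 0 0 0 0 0.4; 0 -0.7 0.5 0 0 0 0.4; 0 -0.5 0.5 0 0 0 0.4"}}

```text
time_s: 53.5
eef_pos: [0.525, -0.0857, 0.2245]
eef_rot: [-0.521, 0.523, 0.477, -0.476]
wrist_force: [0.1, -0.0, 0.3]
opening: 0.401
```

```bash
python3 - <<'E'
from h import *
st()
c=snap("wrist","w30",s=1.5)
snap("wrist","w30z",crop=(80,150,420,260),s=2.3)
E
```

```text
t 53.5 pos [ 0.525  -0.0857  0.2245] yaw 1.479 tilt [-0.001 -1.    -0.003] F [ 0.1 -0.   0.3] T [-0.    0.01  0.03] open 0.401 q [-0.38  0.07  1.71 -0.    1.36 -1.86]
```

View pics/w30.png

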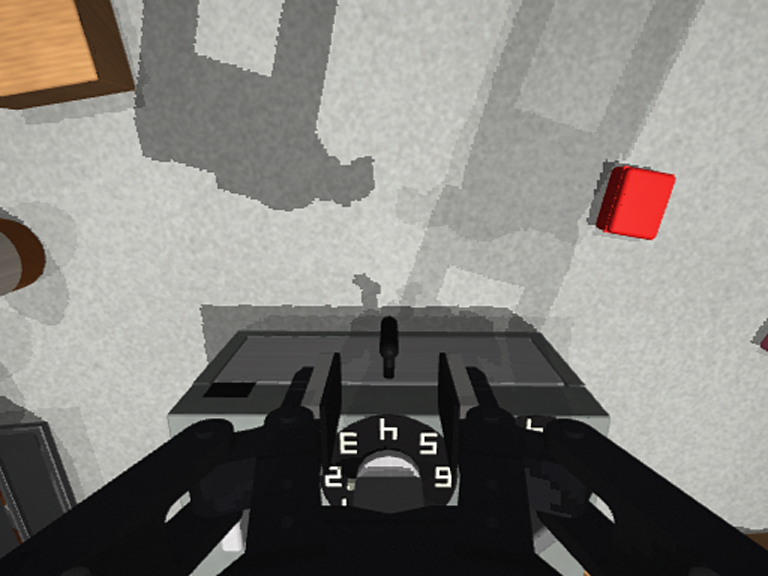

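View pics/w30z.png

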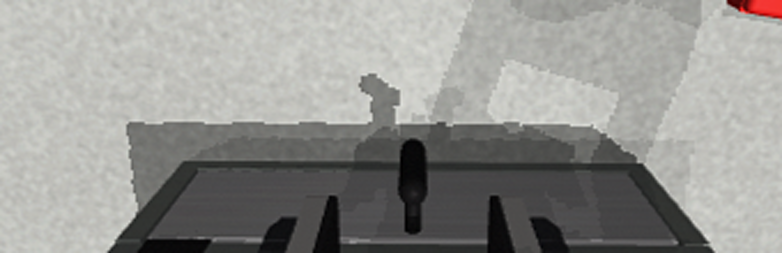

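```bash
python3 - <<'E'
from h import *
# handle tip position now vs before (0.5751,-0.0907)
im=cv2.imread("pics/w30.png"); cv2.imwrite("pics/w30h.png",cv2.resize(im[300:440,320:460],None,fx=4,fy=4))
E
```

```text
(no output)
```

View pics/w30h.png

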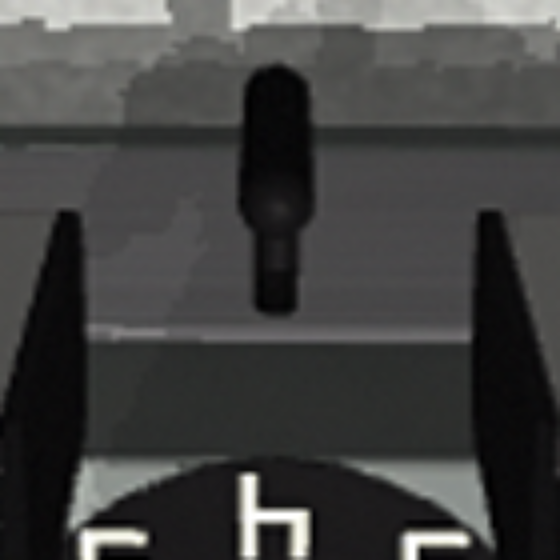

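```bash
python3 - <<'E'
from h import *
c=cal("wrist")
h=un(c,((320+277/4)/1.5-.4,(300+200/4)/1.5-.4),.108); print(h)
f=un(c,((320+277/4)/1.5-.4,(300+334/4)/1.5-.4),.097); print("drawer top edge",f)
g=un(c,((320+277/4)/1.5-.4,(300+458/4)/1.5-.4),.14); print("deck edge",g, "front lower of fascia", un(c,((320+277/4)/1.5-.4,(300+343/4)/1.5-.4),.1))
E
```

```text
[ 0.57675913 -0.09066403  0.108     ]
drawer top edge [ 0.60822163 -0.09360589  0.097     ]
deck edge [ 0.60661291 -0.0933319   0.14      ] front lower of fascia [ 0.6083886 -0.0936126  0.1      ]
```

```bash
python3 - <<'E'
from h import *
rows([([.642,-.1858,.24],1.479,.45,.048),([.642,-.1858,.141],1.479,.45,.03)],.45,settle=2)
E
```

```text
-0.44 -0.06 -0.63 0.01 -0 -0 0.45; -0.45 -0.06 -0.63 0.01 -0 -0.01 0.45; -0.44 -0.07 -0.63 0.02 -0 -0 0.45; -0.45 -0.07 -0.62 0.01 -0 -0.01 0.45; 0 0.5 -0 0 -0 0 0.45
0 0.49 -0 0 -0 0 0.45; 0 0.5 -0 0 -0 0 0.45; 0 0.49 -0 0 -0 0 0.45; 0 0 0 0 0 0 0.45; 0 0 0 0 0 0 0.45
```

Emit:
{"name": "apply_moves", "arguments": {"plan": "-0.44 -0.06 -0.63 0 0 0 0.45; -0.45 -0.06 -0.63 0 0 0 0.45; -0.44 -0.07 -0.63 0 0 0 0.45; -0.45 -0.07 -0.62 0 0 0 0.45; 0 0 0 0 0 0 0.45"}}

```text
time_s: 54.1
eef_pos: [0.6437, -0.189, 0.2327]
eef_rot: [-0.523, 0.523, 0.476, -0.476]
wrist_force: [-0.6, -0.2, -0.8]
opening: 0.451
```

Emit:
{"name": "apply_moves", "arguments": {"plan": "0 0.5 0 0 0 0 0.45; 0 0.49 0 0 0 0 0.45; 0 0.5 0 0 0 0 0.45; 0 0.49 0 0 0 0 0.45; 0 0 0 0 0 0 0.45"}}

```text
time_s: 54.6
eef_pos: [0.6383, -0.1838, 0.1305]
eef_rot: [0.525, -0.52, -0.475, 0.478]
wrist_force: [0.2, 0.0, -0.5]
opening: 0.45
```

```bash
python3 - <<'E'
from h import *
st(); c=snap("wrist","w31",s=1)
E
```

```text
t 54.6 pos [ 0.6383 -0.1838  0.1305] yaw 1.479 tilt [ 0.003 -1.     0.008] F [ 0.2  0.  -0.5] T [0.03 0.   0.  ] open 0.45 q [-0.46  0.46  1.43 -0.    1.27 -1.94]
```

View pics/w31.png

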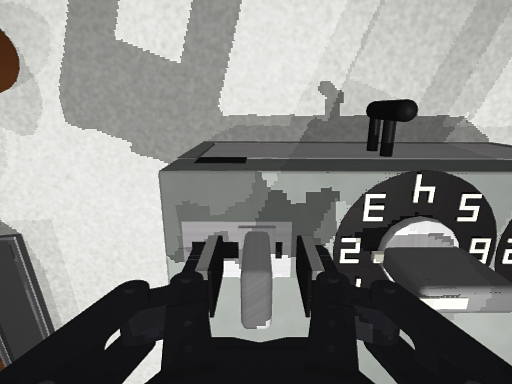

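Emit:
{"name": "apply_moves", "arguments": {"plan": "0 0 0 0 0 0 0; 0 0 0 0 0 0 0; 0 0 0 0 0 0 0; 0 0 0 0 0 0 0; 0 0 0 0 0 0 0"}}

```text
time_s: 55.15
eef_pos: [0.6425, -0.186, 0.1382]
eef_rot: [-0.521, 0.524, 0.477, -0.476]
wrist_force: [0.3, -0.0, 6.6]
opening: 0.142
```

Emit:
{"name": "apply_moves", "arguments": {"plan": "-0.1 0 0 0 0 0 0; -0.1 0 0 0 0 0 0; -0.1 0 0 0 0 0 0; -0.1 0 0 0 0 0 0; 0 0 0 0 0 0 0"}}

```text
time_s: 55.65
eef_pos: [0.6405, -0.2066, 0.1381]
eef_rot: [-0.521, 0.524, 0.477, -0.476]
wrist_force: [0.1, -0.1, 5.8]
opening: 0.139
```

```bash
python3 - <<'E'
from h import *
st()
E
```

```text
t 55.65 pos [ 0.6405 -0.2066  0.1381] yaw 1.478 tilt [-0.002 -1.    -0.003] F [ 0.1 -0.1  5.8] T [-0.05  0.02 -0.1 ] open 0.139 q [-0.49  0.46  1.41 -0.    1.27 -1.97]
```

Emit:
{"name": "apply_moves", "arguments": {"plan": "-0.04 0 0 0 0 0 0; -0.03 0 0 0 0 0 0; -0.02 0 0 0 0 0 0; 0 0 0 0 0 0 0; 0 0 0 0 0 0 0"}}

```text
time_s: 56.15
eef_pos: [0.6404, -0.2078, 0.1381]
eef_rot: [-0.522, 0.522, 0.478, -0.475]
wrist_force: [1.1, 8.6, 8.6]
opening: 0.139
```

```bash
python3 - <<'E'
from h import *
st()
E
```

```text
t 56.15 pos [ 0.6404 -0.2078  0.1381] yaw 1.48 tilt [ 0.002 -1.    -0.003] F [1.1 8.6 8.6] T [ 1.21 -0.02 -0.19] open 0.139 q [-0.49  0.46  1.41  0.    1.27 -1.97]
```

```bash
python3 - <<'E'
from h import *
p,R,o=pose()
rows([(p,None,.4)]*3+[([.64,-.206,.25],1.479,.45,.04),([.6585,-.006,.25],.69,.45,.045),([.6585,-.006,.141],.69,.45,.03)],.45,settle=1)
E
```

```text
0 0 0 0 0 0 0.4; 0 0 0 0 0 0 0.4; 0 0 0 0 0 0 0.4; 0.01 -0.75 0 0.01 0 0.01 0.45; 0.01 -0.74 0 0.01 0 0 0.45
0.02 -0.75 0.01 0 0 0.01 0.45; 0.57 0 -0 0 0.94 0 0.45; 0.57 0 0.06 0 0.94 0 0.45; 0.56 0 0.13 0 0.94 0 0.45; 0.54 0 0.19 0 0.94 0 0.45
0.52 0 0.25 0 0.94 0 0.45; 0.49 0 0.31 0 0.94 0 0.45; 0.44 0 0.36 0 0.94 0 0.45; 0 0.55 -0 0 -0 0 0.45; 0 0.54 -0 0 -0 0 0.45
0 0.55 -0 0 -0 0 0.45; 0 0.54 -0 0 -0 0 0.45; 0 0 0 0 0 0 0.45; 0 0 0 0 0 0 0.45; 0 0 0 0 0 0 0.45
```

Emit:
{"name": "apply_moves", "arguments": {"plan": "0 0 0 0 0 0 0.4; 0 0 0 0 0 0 0.4; 0 0 0 0 0 0 0.4; 0 -0.75 0 0 0 0 0.45; 0 -0.74 0 0 0 0 0.45"}}

```text
time_s: 56.65
eef_pos: [0.6378, -0.2099, 0.2096]
eef_rot: [0.524, -0.521, -0.476, 0.477]
wrist_force: [0.6, -0.9, 0.5]
opening: 0.449
```

Emit:
{"name": "apply_moves", "arguments": {"plan": "0.04 -0.75 0 0 0 0 0.45; 0.57 0 0 0 0.94 0 0.45; 0.57 0 0.06 0 0.94 0 0.45; 0.56 0 0.13 0 0.94 0 0.45; 0.54 0 0.19 0 0.94 0 0.45"}}

```text
time_s: 57.15
eef_pos: [0.6498, -0.0935, 0.248]
eef_rot: [-0.617, 0.617, 0.346, -0.346]
wrist_force: [0.9, 0.3, -0.6]
opening: 0.45
```

Emit:
{"name": "apply_moves", "arguments": {"plan": "0.52 0 0.25 0 0.94 0 0.45; 0.49 0 0.31 0 0.94 0 0.45; 0.44 0 0.36 0 0.94 0 0.45; 0 0 0 0 0 0 0.45; 0 0 0 0 0 0 0.45"}}

```text
time_s: 57.65
eef_pos: [0.6577, -0.008, 0.248]
eef_rot: [-0.665, 0.666, 0.239, -0.24]
wrist_force: [0.0, 0.4, -0.5]
opening: 0.45
```

```bash
python3 - <<'E'
from h import *
st(); c=snap("wrist","w32",s=1.5)
rows([([.6585,-.006,.141],.69,.45,.028)],.45,settle=1)
E
```

```text
t 57.65 pos [ 0.6577 -0.008   0.248 ] yaw 0.692 tilt [-0.001 -1.    -0.001] F [ 0.   0.4 -0.5] T [0.02 0.04 0.  ] open 0.45 q [-0.19  0.34  1.34 -0.    1.46 -0.88]
0.01 0.53 0.01 0 0 -0 0.45; 0.01 0.54 0.01 0 0 -0 0.45; 0.01 0.53 0.01 0 0 -0 0.45; 0.02 0.54 0.01 0.01 0 -0.01 0.45; 0 0 0 0 0 0 0.45
```

View pics/w32.png

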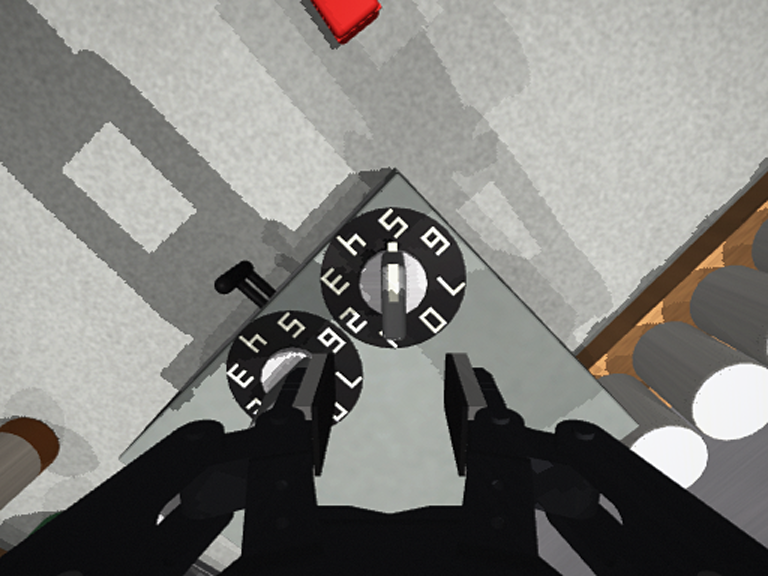

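Emit:
{"name": "apply_moves", "arguments": {"plan": "0.01 0.53 0.01 0 0 0 0.45; 0.01 0.54 0.01 0 0 0 0.45; 0.01 0.53 0.01 0 0 0 0.45; 0.02 0.53 0.01 0 0 0 0.45; 0 0 0 0 0 0 0.45"}}

```text
time_s: 58.2
eef_pos: [0.6553, -0.0061, 0.1369]
eef_rot: [0.667, -0.664, -0.236, 0.241]
wrist_force: [-0.7, 0.9, -1.0]
opening: 0.448
```

Emit:
{"name": "apply_moves", "arguments": {"plan": "0 0 0 0 0 0 0.45; 0 0 0 0 0 0 0; 0 0 0 0 0 0 0; 0 0 0 0 0 0 0; 0 0 0 0 0 0 0"}}

```text
time_s: 58.7
eef_pos: [0.6592, -0.0062, 0.1442]
eef_rot: [-0.665, 0.667, 0.239, -0.238]
wrist_force: [-4.8, -3.2, 6.4]
opening: 0.141
```

```bash
python3 - <<'E'
from h import *
st()
p,R,o=pose(); rows([(p,-.85,0)],0,settle=1)
E
```

```text
t 58.7 pos [ 0.6592 -0.0062  0.1442] yaw 0.689 tilt [ 0.    -1.    -0.003] F [-4.8 -3.2  6.4] T [-0.49  0.6  -0.03] open 0.141 q [-0.19  0.43  1.44 -0.    1.27 -0.88]
0 0 0 0 0.92 0 0; 0 0 0 0 0.92 0 0; 0 0 0 0 0.92 0 0; 0 0 0 0 0.91 0 0; 0 0 0 0 0.92 0 0
0 0 0 0 0.91 0 0; 0 0 0 0 0.92 0 0; 0 0 0 0 0.91 0 0; 0 0 0 0 0.92 0 0; 0 0 0 0 0.91 0.01 0
0 0 0 0 0.92 0 0; 0 0 0 0 0.91 0.01 0; 0 0 0 0 0.92 0 0; 0 0 0 0.01 0.91 0.01 0; 0 0 0 0 0 0 0
```

Emit:
{"name": "apply_moves", "arguments": {"plan": "0 0 0 0 0.92 0 0; 0 0 0 0 0.92 0 0; 0 0 0 0 0.92 0 0; 0 0 0 0 0.91 0 0; 0 0 0 0 0.92 0 0"}}

```text
time_s: 59.2
eef_pos: [0.6594, -0.0061, 0.1442]
eef_rot: [-0.705, 0.706, 0.048, -0.046]
wrist_force: [-3.1, -4.1, 5.5]
opening: 0.139
```

Emit:
{"name": "apply_moves", "arguments": {"plan": "0 0 0 0 0.91 0 0; 0 0 0 0 0.92 0 0; 0 0 0 0 0.91 0 0; 0 0 0 0 0.92 0 0; 0 0 0 0 0.91 0 0"}}

```text
time_s: 59.7
eef_pos: [0.6596, -0.0062, 0.1442]
eef_rot: [-0.691, 0.693, -0.144, 0.147]
wrist_force: [-2.3, -4.3, 4.6]
opening: 0.141
```

Emit:
{"name": "apply_moves", "arguments": {"plan": "0 0 0 0 0.92 0 0; 0 0 0 0 0.9 0 0; 0 0 0 0 0 0 0; 0 0 0 0 0 0 0; 0 0 0 0 0 0 0"}}

```text
time_s: 60.2
eef_pos: [0.6597, -0.0063, 0.1442]
eef_rot: [-0.672, 0.673, -0.216, 0.219]
wrist_force: [-1.3, -3.9, 6.2]
opening: 0.142
```

```bash
python3 - <<'E'
from h import *
st(); c=snap("wrist","w33",s=1)
p,R,o=pose()
rows([(p,None,.4)]*4+[([.658,-.006,.25],None,.45,.04),([.650,-.0975,.25],-.092,.45,.045)],.45,settle=1)
E
```

```text
t 60.2 pos [ 0.6597 -0.0063  0.1442] yaw -0.627 tilt [ 0.004 -1.     0.   ] F [-1.3 -3.9  6.2] T [-0.69  0.4  -0.04] open 0.142 q [-0.19  0.43  1.44 -0.    1.27  0.44]
0 0 0 0 0 0 0.4; 0 0 0 0 0 0 0.4; 0 0 0 0 0 0 0.4; 0 0 0 0 0 0 0.4; -0.01 -0.71 -0.01 0 0 0 0.45
-0.01 -0.7 -0 0 0 0 0.45; -0 -0.71 -0.01 0 0 0 0.45; 0.19 0 -0.31 0 -0.89 0.01 0.45; 0.15 0 -0.33 0 -0.89 0.01 0.45; 0.12 0 -0.35 0 -0.89 0 0.45
0.08 0 -0.36 0 -0.89 0.01 0.45; 0.04 0.01 -0.37 0.01 -0.89 0 0.45; 0 0 0 0 0 0 0.45; 0 0 0 0 0 0 0.45; 0 0 0 0 0 0 0.45
```

View pics/w33.png

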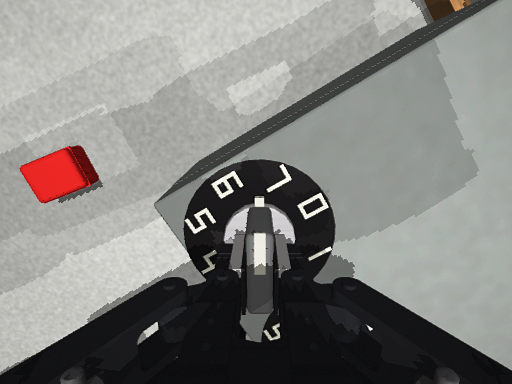

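Emit:
{"name": "apply_moves", "arguments": {"plan": "0 0 0 0 0 0 0.4; 0 0 0 0 0 0 0.4; 0 0 0 0 0 0 0.4; 0 0 0 0 0 0 0.4; 0 -0.71 0 0 0 0 0.45"}}

```text
time_s: 60.75
eef_pos: [0.6546, -0.0042, 0.1714]
eef_rot: [-0.672, 0.673, -0.222, 0.215]
wrist_force: [-0.5, 0.4, -1.0]
opening: 0.452
```

Emit:
{"name": "apply_moves", "arguments": {"plan": "0 -0.7 0 0 0 0 0.45; 0 -0.71 0 0 0 0 0.45; 0.19 0 -0.31 0 -0.89 0.01 0.45; 0.15 0 -0.33 0 -0.89 0.01 0.45; 0.12 0 -0.35 0 -0.89 0 0.45"}}

```text
time_s: 61.25
eef_pos: [0.6538, -0.0598, 0.248]
eef_rot: [0.699, -0.699, 0.107, -0.106]
wrist_force: [-0.9, 0.6, -0.3]
opening: 0.454
```

Emit:
{"name": "apply_moves", "arguments": {"plan": "0.08 0 -0.36 0 -0.89 0.01 0.45; 0.04 0.01 -0.37 0 -0.89 0 0.45; 0 0 0 0 0 0 0.45; 0 0 0 0 0 0 0.45; 0 0 0 0 0 0 0.45"}}

```text
time_s: 61.75
eef_pos: [0.6504, -0.0955, 0.2471]
eef_rot: [0.707, -0.706, 0.035, -0.033]
wrist_force: [0.3, -0.2, -0.6]
opening: 0.449
```

```bash
python3 - <<'E'
from h import *
st(); c=snap("wrist","w34",s=1.5)
rows([([.6502,-.0978,.141],-.092,.45,.028)],.45,settle=1)
E
```

```text
t 61.75 pos [ 0.6504 -0.0955  0.2471] yaw -0.096 tilt [-0.003 -1.     0.001] F [ 0.3 -0.2 -0.6] T [-0.07 -0.05  0.01] open 0.449 q [-0.33  0.34  1.34  0.    1.46 -0.23]
0 0.53 -0.01 -0 -0.01 -0.01 0.45; 0 0.53 -0.01 -0 -0.01 -0.01 0.45; 0 0.53 -0.02 -0.01 -0 -0 0.45; 0 0.53 -0.01 -0 -0.01 -0.01 0.45; 0 0 0 0 0 0 0.45
```

View pics/w34.png

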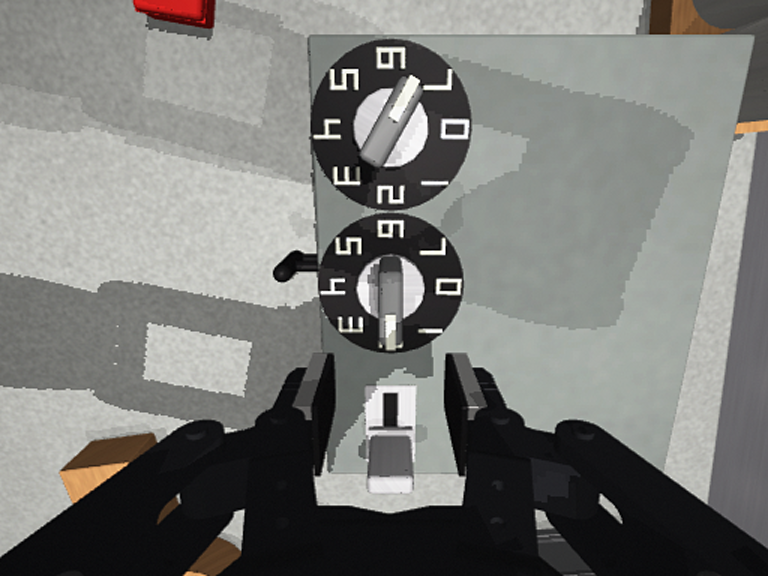

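Emit:
{"name": "apply_moves", "arguments": {"plan": "0 0.53 -0.01 0 -0.01 0 0.45; 0 0.53 -0.01 0 -0.01 0 0.45; 0 0.53 -0.02 0 0 0 0.45; 0 0.53 -0.01 0 -0.01 0 0.45; 0 0 0 0 0 0 0.45"}}

```text
time_s: 62.3
eef_pos: [0.6469, -0.097, 0.1365]
eef_rot: [0.708, -0.705, 0.036, -0.028]
wrist_force: [-0.1, 0.2, -0.5]
opening: 0.45
```

Emit:
{"name": "apply_moves", "arguments": {"plan": "0 0 0 0 0 0 0.45; 0 0 0 0 0 0 0; 0 0 0 0 0 0 0; 0 0 0 0 0 0 0; 0 0 0 0 0 0 0"}}

```text
time_s: 62.8
eef_pos: [0.6505, -0.0989, 0.1437]
eef_rot: [0.707, -0.706, 0.033, -0.032]
wrist_force: [-2.9, 1.3, 5.7]
opening: 0.142
```

Emit:
{"name": "apply_moves", "arguments": {"plan": "0 0 0 0 0.92 0 0; 0 0 0 0 0.92 0 0; 0 0 0 0 0.92 0 0; 0 0 0 0 0.92 0 0; 0 0 0 0 0.92 0 0"}}

```text
time_s: 63.3
eef_pos: [0.6501, -0.0989, 0.1436]
eef_rot: [-0.67, 0.67, -0.226, 0.224]
wrist_force: [-5.3, 1.6, 7.2]
opening: 0.143
```

Emit:
{"name": "apply_moves", "arguments": {"plan": "0 0 0 0 0.92 0 0; 0 0 0 0 0.92 0 0; 0 0 0 0 0.92 0 0; 0 0 0 0 0.92 0 0; 0 0 0 0 0.92 0 0"}}

```text
time_s: 63.8
eef_pos: [0.6498, -0.0986, 0.1436]
eef_rot: [-0.584, 0.584, -0.4, 0.398]
wrist_force: [-6.5, 2.1, 8.2]
opening: 0.137
```

Emit:
{"name": "apply_moves", "arguments": {"plan": "0 0 0 0 0.92 0 0; 0 0 0 0 0.92 0 0; 0 0 0 0 0 0 0; 0 0 0 0 0 0 0.4; 0 0 0 0 0 0 0.4"}}

```text
time_s: 64.3
eef_pos: [0.6504, -0.0991, 0.1421]
eef_rot: [-0.537, 0.537, -0.46, 0.459]
wrist_force: [-0.1, 0.5, -0.1]
opening: 0.396
```

Emit:
{"name": "apply_moves", "arguments": {"plan": "0 0 0 0 0 0 0.4; 0 0 0 0 0 0 0.4; 0 -0.6 0 0 0 0 0.4; 0 -0.8 0 0 0 0 0.4; 0 -0.8 0 0 0 0 0.4"}}

```text
time_s: 64.8
eef_pos: [0.6497, -0.0989, 0.2517]
eef_rot: [-0.537, 0.538, -0.461, 0.458]
wrist_force: [-0.2, -0.2, -0.5]
opening: 0.397
```

Emit:
{"name": "apply_moves", "arguments": {"plan": "0 -0.8 0 0 0 0 0.4; 0 -0.8 0 0 0 0 0.4; 0 0 -0.9 0 0 0 0.4; 0 0 -0.9 0 0 0 0.4; 0 0 0 0 0 0 0.4"}}

```text
time_s: 65.3
eef_pos: [0.5571, -0.1128, 0.3306]
eef_rot: [-0.536, 0.538, -0.462, 0.458]
wrist_force: [0.8, -0.3, 0.1]
opening: 0.403
```

```bash
python3 - <<'E'
from h import *
st(); c=snap("wrist","w35",s=1.5); snap("scene","s35",s=1.5)
E
```

```text
t 65.3 pos [ 0.5571 -0.1128  0.3306] yaw -1.417 tilt [-0.003 -1.    -0.006] F [ 0.8 -0.3  0.1] T [ 0.08  0.05 -0.01] open 0.403 q [-0.41  0.1   1.47 -0.    1.58  1.01]
```

View pics/w35.png

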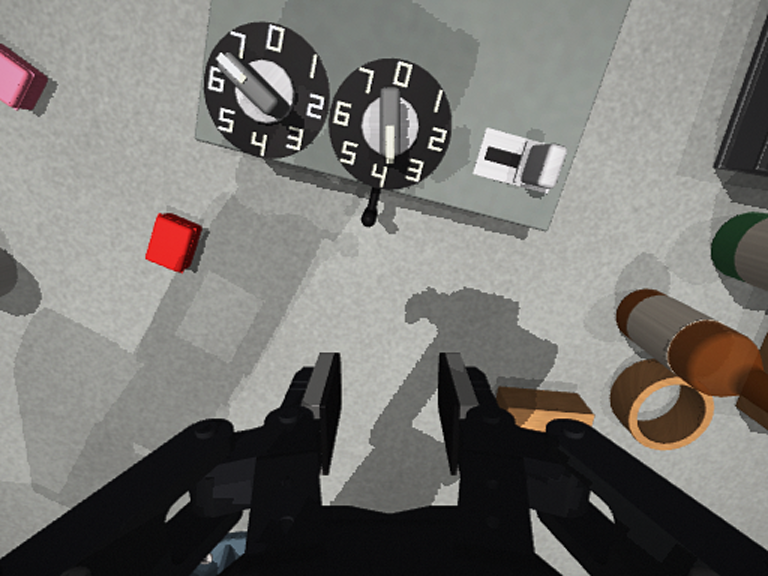

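View pics/s35.png

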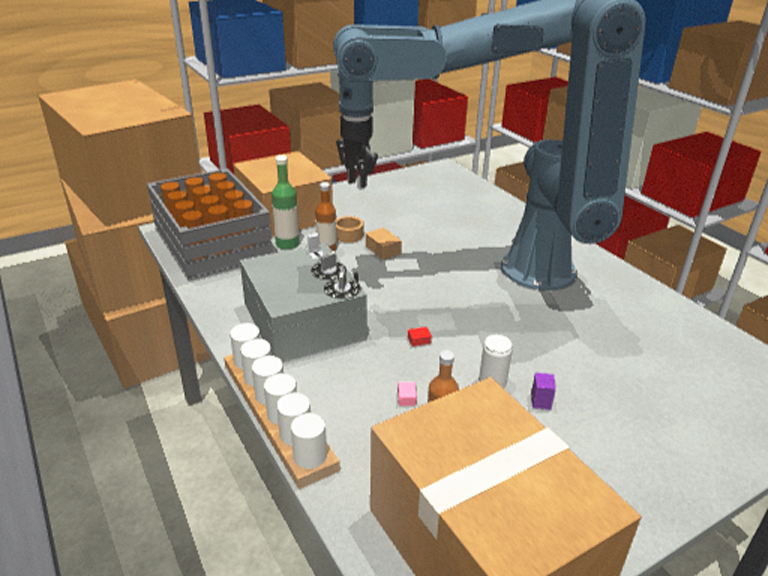

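```bash
python3 - <<'E'
from h import *
snap("top","t36",s=1.5)
rec("top","bolt_grip","drawer_handle","mini_bottle_mid")
E
```

```text
bolt_grip [([0.6538, -0.0023, 0.1716], 0.5, [259.0, 158.0])]
drawer_handle [([0.6016, -0.1093, 0.0657], 0.91, [293.0, 184.0])]
mini_bottle_mid []
```

View pics/t36.png

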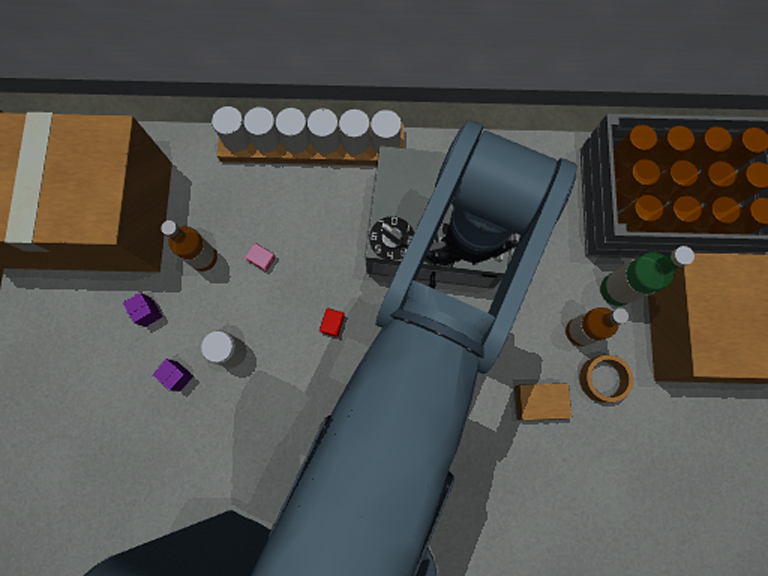

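All the other things stand where they were. Handing in.

```bash
python3 -c "
from bench import ctrl
print(ctrl.hand_in())"
```

```text
the job is handed in; nothing more can be done
None
```

I finished the job and handed it in at about 65 s on the robot's clock, but no verdict was reported.

I set the left dial to 5 and the right to 2, drew the bolt and opened the drawer. I put the four pieces of small stock that were there in a row: jar, tin, carton and mini can. I never saw the mini bottle, in any picture or from the networks. I then shut the drawer, slid the bolt home and turned both dials off the code.

**Last checks:**
- **Contents:** one wrist picture taken before shutting showed all four standing upright in the drawer.
- **Drawer:** it looks flush with the unit's front edge. It stopped at about 25 N, with the handle within about 2 mm of where it was at the start.
- **Bolt:** it stopped at about 8.6 N, with the gripper at the same point as when it first held the bolt at home.
- **Dials:** left reads about 6.7, right about 3.8.
- **Left in place:** the full-size can, the bottles, the tape roll, the snack box and the purple, pink and red look-alikes look unmoved.

**What disagreed or went wrong:**
- **Fingertips:** they stand about 18–30 mm behind the reported tool point, not 11 mm ahead of it as stated. My first grip on the right dial therefore closed on top of the knob and slipped. I went about 27 mm lower from then on.
- **Carton:** the wrist briefly read about 25 N upwards as I set it down next to the tin. It dropped to zero at once.
- **Final bolt detection:** with the arm in the way, the top camera's network mistook the left dial for the bolt, so I relied on the wrist picture instead.

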